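Assemble a vacuum filter unit on the free station of the manifold

TASK

Build up the vacuum filter unit on the one bare nozzle of the filtration manifold so that it is ready for sterilising. Working from the bottom up, place one part at a time on the nozzle: the black sealing ring, then the filter base, the sintered disc in the recess of the base, the funnel around the disc, and last the lid. Every part must be fully seated and level, and leave the flask, beaker, crucible and reagent bottle standing where they are.

Things in the scene. Friction and masses are not known exactly. Their poses are not given: they have to be found in the camera images.
- nozzle (a point): The target: the one bare nozzle of a 3-station steel manifold (tube 400 mm long, 50 thick, lying left to right; stations 120 mm apart, which is bare varies; of the others one has a grey cap, one a complete unit 143 mm tall). Point on the nozzle's axis at its flat seat, a 48 mm collar 80 mm above the bench; z up. Spigot 22 mm thick, 28 mm tall above the seat, top 8 mm tapered to 12 mm.
- seal_mid (a point): Sealing ring of stiff black rubber lying flat on the bench: 44 mm outside, 26 mm hole, 10 mm thick, 25 g. Point at its centre, half-way up; z is its axis, up. Goes over the nozzle with 2 mm play all round; seated, this point is 5 mm above the nozzle's seat.
- base_mid (a point): Filter base, a squat steel mushroom standing upright, 34 mm tall, 0.28 kg: foot 44 mm across up to 13 mm, head 60 mm across from 20 to 34 mm. Underside: hole 26 mm wide, 20 deep, goes over the nozzle with 2 mm play. Top: recess 51 mm wide, 2.5 deep, with dark radial grooves. Point at its centre, half-way up; z is its axis, up. Seated, this point is 27 mm above the nozzle's seat.
- disc_mid (a point): Sintered metal disc, dull grey-brown, lying flat: 45 mm across, 9 mm thick, edges chamfered 1.5 mm, 60 g. Point at its centre, half-way up; z is its axis, up. Lies in the base's recess with 3 mm play all round, 6.5 mm proud of the rim; seated, this point is 46 mm above the nozzle's seat.
- funnel_mid (a point): Funnel: a straight steel tube open at both ends, standing upright: 57 mm outside (beads of 59 mm at the ends), 52 mm inside, 75 mm tall, 0.2 kg. Point on its axis, half-way up; z is its axis, up. Stands on the base's rim around the disc with 3.5 mm play; seated, this point is 81.5 mm above the nozzle's seat.
- lid_mid (a point): Lid standing as it will sit, 30 mm tall, 0.13 kg: below a steel plug 45 mm across, 6 deep (3.5 mm play in the funnel), then a steel plate 62 mm across, 4 thick, on top a black round knob 18 mm across, 20 tall (10 to 30 mm above the underside) to lift it by. Point on its axis, half-way up, 15 mm above the underside; z is its axis, up. Seated, this point is 128 mm above the nozzle's seat.
- flask_mid (a point): Bystander, not to be disturbed: conical glass flask with a cork, 64 mm across at the foot, 118 mm tall. Point at half height. The four bystanders stand in a row between the loose parts and the manifold; which is where varies.
- beaker_mid (a point): Bystander, not to be disturbed: small glass beaker, 51 mm across, 70 mm tall. Point at half height.
- crucible_mid (a point): Bystander, not to be disturbed: small white porcelain crucible, 44 mm across the mouth, 24 mm at the foot, 38 mm tall. Point at half height.
- reagent_mid (a point): Bystander, not to be disturbed: brown glass reagent bottle with a black cap, 54 mm across, 105 mm tall. Point at half height.

How it is judged:
By the outcome, as a careful person would: the job done as asked, in the order asked, and still so for the second after the job is handed in, with the robot touching nothing.
It also fails if it takes over 141 s, if anything falls off the work surface, if the arm or the gripper's body presses on something with over 40 N, if the wrist force passes 120 N, or if a joint passes its speed limit or range.

ROBOT

A 7-joint arm with a two-finger parallel gripper is mounted at the origin on the work surface. World frame = base frame: x ahead of the robot, y to its left, z up, the work surface at z = 0. Lengths are in m, angles in rad, forces in N, time in s.
With the tool pointing down it reaches from about 0.4 to 0.85 m from the base axis. Payload 4.5 kg.
Tool frame: the origin (TCP) lies midway between the tips of the shut fingers; the grasp point (between the pads) lies 19 mm behind it; z points along the fingers, y is the direction in which the jaws open and shut (so a half turn about z gives the same grasp; the last joint's range is limited). The gripper opens to 88 mm and grips with 3 to 60 N. Pads are 18 mm wide; open, the fingers measure 123 mm over their backs; the gripper's body (75 mm by 187 mm) begins 45 mm behind the grasp point.
Start: joints at [-1.268, 0.689, -0.195, 1.565, 0.157, 0.902, -0.215], TCP at [0.166, 0.603, 0.21] pointing down, gripper open.
Joint ranges: [-3.01, 3.01], [-0.46, 2.08], [-1.47, 1.51], [0.13, 2.56], [-1, 4.14], [0.04, 2.09], [-2.66, 2.66]. Speed limits (rad/s): [2.57, 2.57, 3.14, 3.14, 3.14, 3.14, 3.14].

INTERFACE

Orientations are given as a unit quaternion [x, y, z, w].
In Python, from plant import r gives the robot as it stands.
- The arm moves only by the tool play_rows, never from a script. Its argument "targets" is a list of rows, each an object of numbers: "jaw": the closure, from 0 (fully open) to 1 (shut); "dx", "dy", "dz": the shift along the tool's x, y, z in m; "yaw": the turn about the tool's z in rad. A call has exactly 5 rows; each row shifts and turns the pose as measured when the row begins, along the tool's axes as they then stand; what a row does not reach is not made up. A row lasts 1/10 s, in which the tool goes at most 50 mm and 8.59 degrees, less where a joint would pass 70% of its speed; a pose out of reach is approached as far as the arm can. A call with a gripper value outside its range is refused whole. The fingers move at their own pace and stop on an object; "squeeze" is the grip in N (left out, the last holds). Time passes only in rows, so rows that do not move let the fingers close, or fill a call up. It gives the time, the measured TCP pose, the force and the opening at its end, in the units of the state.
- r.get_state(): the state, without advancing time (a new reading comes with each control period).
- r.snapshot(name): name is "side" or "top" or "wrist"; returns a dict with "frame" (480x640x3 uint8, red, green, blue), "z_map" (480x640 float32, m along the optical axis (not along the pixel's ray), 0 where there is no reading), "mtx" (3x3 intrinsics, pixels), "dist_coeffs" ([k1, k2, p1, p2, k3] as OpenCV has them; the pictures are not rectified), "position" and "orientation" of the camera in the world; the wrist camera has in their place "T_tool_cam" (4x4, takes a point from camera to tool coordinates, whose origin is the TCP and whose axes are the flange's). Camera axes: x right, y up, looking along -z (the intrinsics and any distortion apply to the point x, -y, -z); pixel columns grow to the right and rows downward; lengths in m; the calibration is good to about 2 mm. A picture is of the moment at which its call begins: read the wrist's pose just before it.
- r.finish_job(): hands the job in, once; it reports no verdict.
The state is a dict: "clock": time; "q": joint angles; "qd": joint speeds; "joint_torque": joint torques, N m; "tool_pos": TCP position; "eef_rot": TCP orientation; "contact_force": force on the tool from outside, world axes, zero at the start; "moment": the same for the moment, N m; "opening": opening from 0.0 (shut) to 1.0 (fully open).
Only numpy, scipy, OpenCV 4.12 (cv2) and the standard library are available. Lean on these libraries where they do the work, as an engineer would, in place of code of your own. Each camera call takes 0.05 s, during which the arm holds its last target.

## Working session

There is one attempt and no reset: what is moved stays moved. The work goes in short steps, Python scripts to look and compute and a tool call to move; the robot and the scene stay as the last step left them, time stands still between calls to the robot, and variables do not carry over. Pictures are saved under pics/ and viewed, and the job is handed in when it is done.

Besides the shell and the picture viewer there is one more tool, called after "Call:" as name([rows], argument=value, ...), one row to a line, values as JSON. play_rows: Moves the arm, as the interface text tells. Its arguments: {"type":"object","properties":{"targets":{"type":"array"},"squeeze":{"type":"number"}},"required":["targets"]}

```bash
ls; mkdir -p pics
python3 - <<'E'
from plant import r
import cv2
s=r.get_state(); print(s)
for n in ["side","top","wrist"]:
    d=r.snapshot(n); cv2.imwrite(f"pics/{n}0.png",d["frame"][:,:,::-1])
    print(n,{k:v for k,v in d.items() if k not in("frame","z_map")})
E
```

```text
pics
{'clock': 0.0, 'q': array([-1.26818094,  0.6899989 , -0.19450365,  1.5663314 ,  0.15731915,
        0.90248117, -0.21505807]), 'qd': array([ 0.00119302, -0.0004646 ,  0.00021097,  0.00060059, -0.00204041,
       -0.00012298,  0.00179038]), 'joint_torque': array([-7.22923214e-04, -5.27572846e+01, -1.26631591e+00, -1.53437537e+01,
       -5.24405739e-02,  6.46707922e-03,  1.75894606e-04]), 'tool_pos': array([0.16587504, 0.60188622, 0.20910387]), 'eef_rot': array([ 1.33939552e-01,  9.90989083e-01, -9.11695435e-04, -4.78844200e-05]), 'contact_force': array([ 0.05516498, -0.66375906,  0.15011154]), 'moment': array([-0.00062268,  0.04719532,  0.0381352 ]), 'opening': 1.0007565593699268}
side {'mtx': array([[534.47953061,   0.        , 312.12498762],
       [  0.        , 534.47953061, 233.88496975],
       [  0.        ,   0.        ,   1.        ]]), 'dist_coeffs': array([-0.00163923,  0.        ,  0.        ,  0.        ,  0.        ]), 'position': array([ 0.1794004 , -0.55781641,  0.66235801]), 'orientation': array([ 0.38780071, -0.12303484, -0.25578557,  0.87695312])}
top {'mtx': 
[... 290 characters left out ...]
8919868]), 'orientation': array([ 0.0537204 , -0.06745071, -0.70237259,  0.70656724])}
wrist {'mtx': array([[432.89073089,   0.        , 317.57223135],
       [  0.        , 432.89073089, 236.16264038],
       [  0.        ,   0.        ,   1.        ]]), 'dist_coeffs': array([-0.05165352,  0.        ,  0.        ,  0.        ,  0.        ]), 'T_tool_cam': array([[ 6.36689993e-04,  9.58782932e-01,  2.84138847e-01,
         7.41569967e-02],
       [ 9.99999760e-01, -5.32830195e-04, -4.42816408e-04,
        -2.56938853e-04],
       [-2.73167057e-04,  2.84139061e-01, -9.58783041e-01,
        -1.74806980e-01],
       [ 0.00000000e+00,  0.00000000e+00,  0.00000000e+00,
         1.00000000e+00]])}
```

View pics/side0.png

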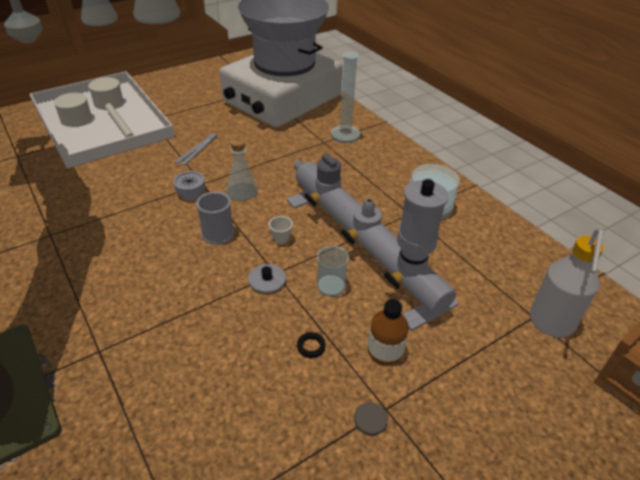

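View pics/top0.png

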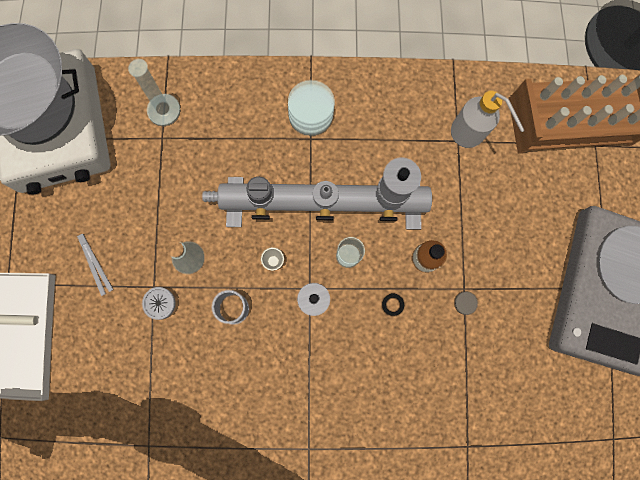

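View pics/wrist0.png

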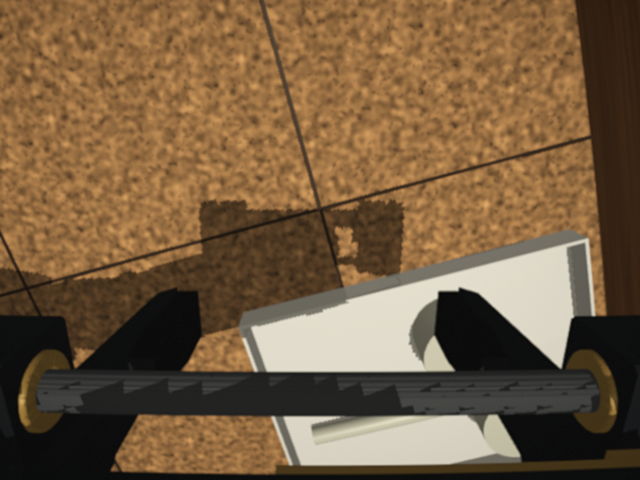

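```bash
cat > h.py <<'E'
from plant import r
import numpy as np, cv2
from scipy.spatial.transform import Rotation as R
def cam(name):
    s=r.get_state(); d=r.snapshot(name)
    if name=="wrist":
        T=np.eye(4); T[:3,:3]=R.from_quat(s["eef_rot"]).as_matrix(); T[:3,3]=s["tool_pos"]; T=T@d["T_tool_cam"]
    else:
        T=np.eye(4); T[:3,:3]=R.from_quat(d["orientation"]).as_matrix(); T[:3,3]=d["position"]
    d["T"]=T; d["s"]=s; return d
def rays(d,uv):
    uv=np.asarray(uv,float).reshape(-1,1,2)
    n=cv2.undistortPoints(uv,d["mtx"],d["dist_coeffs"]).reshape(-1,2)
    return np.c_[n[:,0],-n[:,1],-np.ones(len(n))]@d["T"][:3,:3].T
def plane(d,uv,z):
    v=rays(d,uv); c=d["T"][:3,3]; return c+v*((z-c[2])/v[:,2])[:,None]
def depthpts(d,uv):
    uv=np.asarray(uv).reshape(-1,2); v=rays(d,uv); z=d["z_map"][uv[:,1].astype(int),uv[:,0].astype(int)]
    return d["T"][:3,3]+v*z[:,None]
def proj(d,P):
    Pc=(np.asarray(P,float).reshape(-1,3)-d["T"][:3,3])@d["T"][:3,:3]
    Pc=Pc*[1,-1,-1]
    return cv2.projectPoints(Pc,np.zeros(3),np.zeros(3),d["mtx"],d["dist_coeffs"])[0].reshape(-1,2)
def save(d,n,crop=None,k=1):
    f=d["frame"][:,:,::-1]
    if crop: x0,y0,x1,y1=crop; f=f[y0:y1,x0:x1]
    if k!=1: f=cv2.resize(f,None,fx=k,fy=k,interpolation=cv2.INTER_CUBIC)
    cv2.imwrite("pics/"+n,f)
def circ(p): # algebraic circle fit in xy
    A=np.c_[2*p[:,:2],np.ones(len(p))]; b=(p[:,:2]**2).sum(1)
    x=np.linalg.lstsq(A,b,rcond=None)[0]; return x[:2],np.sqrt(x[2]+x[0]**2+x[1]**2)
E
python3 - <<'E'
from h import *
d=cam("top")
H,W=480,640
uv=np.stack(np.meshgrid(np.arange(W),np.arange(H)),-1).reshape(-1,2)
P=depthpts(d,uv).reshape(H,W,3); np.save("topP.npy",P)
print("bench",np.median(P[330:400,250:400,2]))
z=P[...,2]
m=((z>0.004)&(z<0.25)&(d["z_map"]>0)).astype(np.uint8)
n,l,st,c=cv2.connectedComponentsWithStats(m)
for i in range(1,n):
    if st[i,4]>60:
        q=P[l==i]; (cx,cy),rad=cv2.minEnclosingCircle(q[:,:2].astype(np.float32))
        print(st[i,:5],c[i].round(),"zmax %.3f"%np.percentile(q[:,2],95),"c %.4f %.4f r %.4f"%(cx,cy,rad))
save(d,"top1.png",(130,150,530,330),2)
E
```

```text
bench 0.0009300580856168583
[    0    23   111   172 14793] [ 47. 113.] zmax 0.218 c 0.8073 0.5152 r 0.1592
[ 128   57   53   69 1504] [154.  95.] zmax 0.196 c 0.8820 0.3266 r 0.0871
[  451    71   189    83 10605] [557. 114.] zmax 0.154 c 0.8653 -0.5039 r 0.2330
[ 287   79   49   57 2123] [311. 107.] zmax 0.073 c 0.8457 -0.0011 r 0.0632
[ 202  157  232   73 7924] [329. 196.] zmax 0.205 c 0.6563 -0.0174 r 0.2279
[  548   205    92   176 11747] [601. 293.] zmax 0.088 c 0.4697 -0.6015 r 0.1830
[ 77 233  30  48 275] [ 89. 255.] zmax 0.009 c 0.5386 0.4221 r 0.0540
[336 237  30  32 607] [350. 252.] zmax 0.072 c 0.5493 -0.0778 r 0.0308
[411 239  37  35 874] [429. 256.] zmax 0.107 c 0.5415 -0.2327 r 0.0367
[167 241  37  34 964] [186. 256.] zmax 0.120 c 0.5367 0.2339 r 0.0330
[261 247  23  24 394] [272. 258.] zmax 0.040 c 0.5348 0.0688 r 0.0243
[   0  273   55  130 2409] [ 32. 331.] zmax 0.031 c 0.3800 0.5541 r 0.1321
[ 25 278  21  14  72] [ 36. 283.] zmax 0.008 c 0.4834 0.5362 r 0.0223
[297 283  34  34 848] [314. 299.] zmax 0.030 c 0.4598 -0.0089 r 0.0332
[143 286  32  34 864] [158. 303.] zmax 0.036 c 0.4504 0.2843 r 0.0354
[212 291  38  33 510] [229. 307.] zmax 0.077 c 0.4441 0.1487 r 0.0367
[454 291  24  25 442] [466. 303.] zmax 0.014 c 0.4537 -0.3029 r 0.0248
[382 294  22  23 261] [393. 305.] zmax 0.014 c 0.4489 -0.1606 r 0.0235
[  7 343  25  31 135] [ 17. 357.] zmax 0.008 c 0.3365 0.5625 r 0.0377
```

View pics/top1.png

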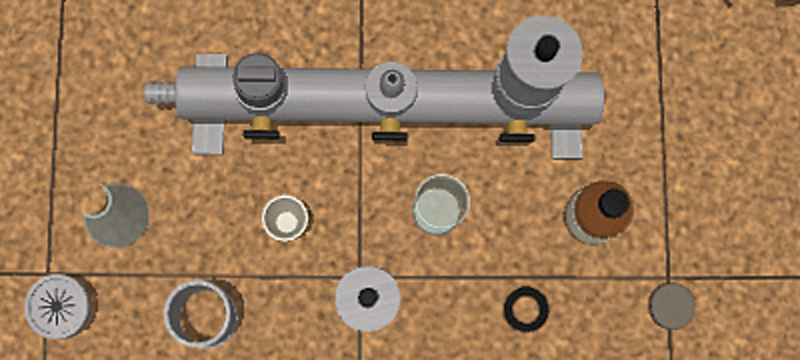

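```bash
cat >> h.py <<'E'
def to(xyz,phi,step=0.045,ystep=0.14,jaw=0,gain=1.0):
    s=r.get_state(); M=R.from_quat(s["eef_rot"]).as_matrix(); p=s["tool_pos"].copy()
    a=np.arctan2(M[1,0],M[0,0]); print("t %.2f pos %s toolx %.1f tilt %.2f,%.2f open %.3f F %s"%(s["clock"],p.round(4),np.degrees(a),*np.degrees(M[:2,2]),s["opening"],s["contact_force"].round(1)), "q7 %.2f"%s["q"][6])
    e=np.asarray(xyz)-p; da=np.radians(phi)-a; da=(da+np.pi)%(2*np.pi)-np.pi
    n=max(int(np.ceil(np.linalg.norm(e)/step)),int(np.ceil(abs(da)/ystep)),1)
    print("n",n,"err",e.round(4),"dyaw",round(np.degrees(da),1))
    for i in range(n):
        b=a+da*i/n; x=np.array([np.cos(b),np.sin(b)]); y=np.array([np.sin(b),-np.cos(b)])
        v=e/n
        print('{"dx":%.4f,"dy":%.4f,"dz":%.4f,"yaw":%.3f,"jaw":%g}'%(v[:2]@x,v[:2]@y,-v[2],-da/n,jaw))
E
python3 - <<'E'
from h import *
to([0.44,0.28,0.22],90)
E
```

```text
t 0.20 pos [0.1659 0.6022 0.2094] toolx 164.6 tilt -0.01,-0.06 open 1.001 F [ 0.  -0.5  0.1] q7 -0.22
n 10 err [ 0.2741 -0.3222  0.0106] dyaw -74.6
{"dx":-0.0350,"dy":-0.0238,"dz":-0.0011,"yaw":0.130,"jaw":0}
{"dx":-0.0378,"dy":-0.0190,"dz":-0.0011,"yaw":0.130,"jaw":0}
{"dx":-0.0399,"dy":-0.0140,"dz":-0.0011,"yaw":0.130,"jaw":0}
{"dx":-0.0414,"dy":-0.0087,"dz":-0.0011,"yaw":0.130,"jaw":0}
{"dx":-0.0422,"dy":-0.0032,"dz":-0.0011,"yaw":0.130,"jaw":0}
{"dx":-0.0422,"dy":0.0023,"dz":-0.0011,"yaw":0.130,"jaw":0}
{"dx":-0.0416,"dy":0.0077,"dz":-0.0011,"yaw":0.130,"jaw":0}
{"dx":-0.0402,"dy":0.0131,"dz":-0.0011,"yaw":0.130,"jaw":0}
{"dx":-0.0382,"dy":0.0182,"dz":-0.0011,"yaw":0.130,"jaw":0}
{"dx":-0.0355,"dy":0.0230,"dz":-0.0011,"yaw":0.130,"jaw":0}
```

Call:
play_rows([
  {"dx":-0.035,"dy":-0.024,"dz":-0.001,"yaw":0.13,"jaw":0},
  {"dx":-0.038,"dy":-0.019,"dz":-0.001,"yaw":0.13,"jaw":0},
  {"dx":-0.04,"dy":-0.014,"dz":-0.001,"yaw":0.13,"jaw":0},
  {"dx":-0.041,"dy":-0.009,"dz":-0.001,"yaw":0.13,"jaw":0},
  {"dx":-0.042,"dy":-0.003,"dz":-0.001,"yaw":0.13,"jaw":0},
])

```text
clock: 0.7
tool_pos: [0.2987, 0.4412, 0.2124]
eef_rot: [0.448, 0.894, 0.0, -0.004]
contact_force: [0.4, 0.1, -0.3]
opening: 0.999
```

Run:
```python
from h import *
to([0.44,0.2,0.22],70)
```

```text
t 0.70 pos [0.2987 0.4412 0.2124] toolx 126.7 tilt -0.35,0.21 open 0.999 F [ 0.4  0.1 -0.3] q7 -0.44
n 8 err [ 0.1413 -0.2412  0.0076] dyaw -56.7
{"dx":-0.0347,"dy":-0.0039,"dz":-0.0010,"yaw":0.124,"jaw":0}
{"dx":-0.0349,"dy":0.0004,"dz":-0.0010,"yaw":0.124,"jaw":0}
{"dx":-0.0346,"dy":0.0047,"dz":-0.0010,"yaw":0.124,"jaw":0}
{"dx":-0.0338,"dy":0.0090,"dz":-0.0010,"yaw":0.124,"jaw":0}
{"dx":-0.0324,"dy":0.0131,"dz":-0.0010,"yaw":0.124,"jaw":0}
{"dx":-0.0305,"dy":0.0170,"dz":-0.0010,"yaw":0.124,"jaw":0}
{"dx":-0.0282,"dy":0.0206,"dz":-0.0010,"yaw":0.124,"jaw":0}
{"dx":-0.0254,"dy":0.0239,"dz":-0.0010,"yaw":0.124,"jaw":0}
```

Call:
play_rows([
  {"dx":-0.042,"dy":-0.006,"dz":-0.001,"yaw":0.14,"jaw":0},
  {"dx":-0.043,"dy":0.0,"dz":-0.001,"yaw":0.14,"jaw":0},
  {"dx":-0.042,"dy":0.006,"dz":-0.001,"yaw":0.14,"jaw":0},
  {"dx":-0.042,"dy":0.012,"dz":-0.001,"yaw":0.14,"jaw":0},
  {"dx":-0.04,"dy":0.016,"dz":-0.001,"yaw":0.14,"jaw":0},
])

```text
clock: 1.2
tool_pos: [0.4027, 0.2441, 0.2164]
eef_rot: [0.738, 0.675, 0.001, -0.003]
contact_force: [-0.3, 0.6, -0.2]
opening: 0.999
```

Run:
```python
from h import *
to([0.435,-0.16,0.17],0)
```

```text
t 1.20 pos [0.4027 0.2441 0.2164] toolx 85.0 tilt -0.21,0.34 open 0.999 F [-0.3  0.6 -0.2] q7 -0.59
n 11 err [ 0.0323 -0.4041 -0.0464] dyaw -85.0
{"dx":-0.0363,"dy":0.0062,"dz":0.0042,"yaw":0.135,"jaw":0}
{"dx":-0.0352,"dy":0.0110,"dz":0.0042,"yaw":0.135,"jaw":0}
{"dx":-0.0334,"dy":0.0156,"dz":0.0042,"yaw":0.135,"jaw":0}
{"dx":-0.0310,"dy":0.0200,"dz":0.0042,"yaw":0.135,"jaw":0}
{"dx":-0.0280,"dy":0.0239,"dz":0.0042,"yaw":0.135,"jaw":0}
{"dx":-0.0245,"dy":0.0275,"dz":0.0042,"yaw":0.135,"jaw":0}
{"dx":-0.0206,"dy":0.0305,"dz":0.0042,"yaw":0.135,"jaw":0}
{"dx":-0.0163,"dy":0.0330,"dz":0.0042,"yaw":0.135,"jaw":0}
{"dx":-0.0117,"dy":0.0349,"dz":0.0042,"yaw":0.135,"jaw":0}
{"dx":-0.0069,"dy":0.0362,"dz":0.0042,"yaw":0.135,"jaw":0}
{"dx":-0.0020,"dy":0.0368,"dz":0.0042,"yaw":0.135,"jaw":0}
```

Call:
play_rows([
  {"dx":-0.036,"dy":0.006,"dz":0,"yaw":0.135,"jaw":0},
  {"dx":-0.035,"dy":0.011,"dz":0,"yaw":0.135,"jaw":0},
  {"dx":-0.033,"dy":0.016,"dz":0,"yaw":0.135,"jaw":0},
  {"dx":-0.031,"dy":0.02,"dz":0,"yaw":0.135,"jaw":0},
  {"dx":-0.028,"dy":0.024,"dz":0,"yaw":0.135,"jaw":0},
])

```text
clock: 1.7
tool_pos: [0.4183, 0.053, 0.2159]
eef_rot: [0.926, 0.379, 0.002, -0.003]
contact_force: [0.7, 0.3, -0.4]
opening: 0.999
```

Call:
play_rows([
  {"dx":-0.025,"dy":0.028,"dz":0.004,"yaw":0.135,"jaw":0},
  {"dx":-0.021,"dy":0.031,"dz":0.004,"yaw":0.135,"jaw":0},
  {"dx":-0.016,"dy":0.033,"dz":0.004,"yaw":0.135,"jaw":0},
  {"dx":-0.012,"dy":0.035,"dz":0.004,"yaw":0.135,"jaw":0},
  {"dx":-0.007,"dy":0.036,"dz":0.004,"yaw":0.135,"jaw":0},
])

```text
clock: 2.2
tool_pos: [0.4259, -0.1388, 0.1947]
eef_rot: [0.999, 0.037, 0.003, -0.004]
contact_force: [0.9, 0.1, 0.1]
opening: 1.001
```

Run:
```python
from h import *
to([0.435,-0.16,0.15],0)
d=cam("wrist"); save(d,"w1.png"); print(proj(d,[[0.449,-0.16,0.005],d["s"]["tool_pos"]]))
```

```text
t 2.20 pos [ 0.4259 -0.1388  0.1947] toolx 4.3 tilt 0.28,0.47 open 1.001 F [0.9 0.1 0.1] q7 -0.78
n 2 err [ 0.0091 -0.0212 -0.0447] dyaw -4.3
{"dx":0.0038,"dy":0.0109,"dz":0.0224,"yaw":0.037,"jaw":0}
{"dx":0.0042,"dy":0.0108,"dz":0.0224,"yaw":0.037,"jaw":0}
[[346.59578989 172.4969737 ]
 [317.7259361  281.41757648]]
```

View pics/w1.png

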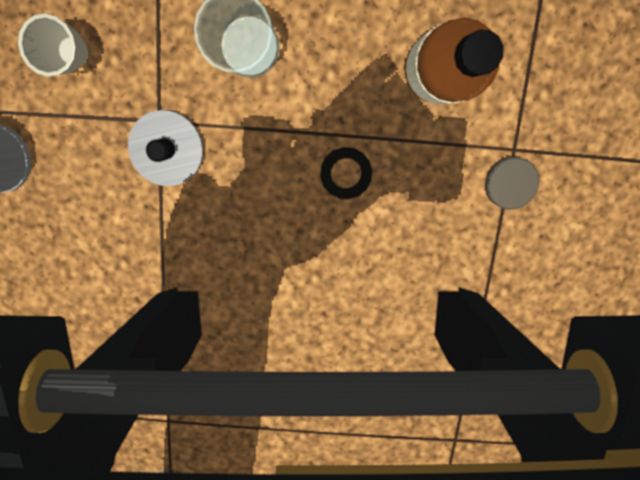

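```bash
cat >> h.py <<'E'
def blob(d,mask,guess,z,show=True):
    """largest-near contour to predicted pixel; fit circle in world plane z"""
    g=proj(d,[guess])[0]
    cs,_=cv2.findContours(mask.astype(np.uint8),cv2.RETR_EXTERNAL,cv2.CHAIN_APPROX_NONE)
    cs=[c for c in cs if cv2.contourArea(c)>150]
    c=min(cs,key=lambda c:np.linalg.norm(c.reshape(-1,2).mean(0)-g))
    p=plane(d,c.reshape(-1,2),z); o,rad=circ(p)
    if show: print("pix",c.reshape(-1,2).mean(0).round(1),"world",o.round(4),"r %.4f"%rad,"rms %.4f"%np.std(np.linalg.norm(p[:,:2]-o,axis=1)))
    return o,rad
E
python3 - <<'E'
from h import *
d=cam("wrist"); f=d["frame"].astype(int)
hsv=cv2.cvtColor(d["frame"],cv2.COLOR_RGB2HSV)
m=cv2.inRange(d["frame"],(0,0,0),(45,45,45))
blob(d,m,[0.449,-0.16,0.01],0.010)
m=cv2.inRange(hsv,(0,0,60),(179,75,140)); 
blob(d,m,[0.4537,-0.3029,0.009],0.0082)
t=cam("top"); hs=cv2.cvtColor(t["frame"],cv2.COLOR_RGB2HSV)
blob(t,cv2.inRange(t["frame"],(0,0,0),(45,45,45)),[0.449,-0.16,0.01],0.010)
blob(t,cv2.inRange(hs,(0,0,60),(179,75,140)),[0.4537,-0.3029,0.009],0.0082)
E
```

```text
pix [334.5 172.3] world [ 0.4491 -0.159 ] r 0.0208 rms 0.0003
pix [500.8 179.6] world [ 0.4519 -0.3002] r 0.0218 rms 0.0004
pix [382.3 315.7] world [ 0.4388 -0.1342] r 0.0468 rms 0.0197
pix [367.2 299.4] world [ 0.4553 -0.1064] r 0.0292 rms 0.0066
```

Run:
```python
from h import *
to([0.449,-0.1595,0.05],0,step=0.03)
```

```text
t 2.35 pos [ 0.4256 -0.1399  0.1948] toolx 4.3 tilt 0.26,0.38 open 1.005 F [-0.3  0.9 -0.2] q7 -0.78
n 5 err [ 0.0234 -0.0196 -0.1448] dyaw -4.3
{"dx":0.0044,"dy":0.0043,"dz":0.0290,"yaw":0.015,"jaw":0}
{"dx":0.0044,"dy":0.0042,"dz":0.0290,"yaw":0.015,"jaw":0}
{"dx":0.0045,"dy":0.0041,"dz":0.0290,"yaw":0.015,"jaw":0}
{"dx":0.0046,"dy":0.0041,"dz":0.0290,"yaw":0.015,"jaw":0}
{"dx":0.0046,"dy":0.0040,"dz":0.0290,"yaw":0.015,"jaw":0}
```

Call:
play_rows([
  {"dx":0.004,"dy":0.004,"dz":0.03,"yaw":0.015,"jaw":0},
  {"dx":0.004,"dy":0.004,"dz":0.03,"yaw":0.015,"jaw":0},
  {"dx":0.005,"dy":0.004,"dz":0.03,"yaw":0.015,"jaw":0},
  {"dx":0.004,"dy":0.004,"dz":0.025,"yaw":0.015,"jaw":0},
  {"dx":0,"dy":0,"dz":0,"yaw":0,"jaw":0},
])

```text
clock: 2.85
tool_pos: [0.4478, -0.147, 0.077]
eef_rot: [1.0, 0.014, 0.005, -0.006]
contact_force: [0.4, 0.5, -0.3]
opening: 1.0
```

Run:
```python
from h import *
d=cam("wrist");save(d,"w2.png")
blob(d,cv2.inRange(d["frame"],(0,0,0),(45,45,45)),[0.449,-0.16,0.01],0.010)
to([0.449,-0.1595,0.003],0,step=0.02)
d=cam("wrist")
blob(d,cv2.inRange(d["frame"],(0,0,0),(45,45,45)),[0.449,-0.16,0.01],0.010)
to([0.449,-0.1595,0.003],0,step=0.02)
```

```text
pix [339.8 235.1] world [ 0.4498 -0.159 ] r 0.0211 rms 0.0003
t 2.90 pos [ 0.448  -0.1468  0.0782] toolx 1.7 tilt 0.57,0.71 open 1.003 F [-0.2  0.5 -0.2] q7 -0.66
n 4 err [ 0.001  -0.0127 -0.0752] dyaw -1.7
{"dx":0.0002,"dy":0.0032,"dz":0.0188,"yaw":0.007,"jaw":0}
{"dx":0.0002,"dy":0.0032,"dz":0.0188,"yaw":0.007,"jaw":0}
{"dx":0.0002,"dy":0.0032,"dz":0.0188,"yaw":0.007,"jaw":0}
{"dx":0.0002,"dy":0.0032,"dz":0.0188,"yaw":0.007,"jaw":0}
pix [339.9 235. ] world [ 0.4498 -0.159 ] r 0.0210 rms 0.0003
t 2.95 pos [ 0.4483 -0.1474  0.0792] toolx 1.7 tilt 0.66,0.65 open 1.000 F [-0.  -0.8  0.2] q7 -0.66
n 4 err [ 0.0007 -0.0121 -0.0762] dyaw -1.7
{"dx":0.0001,"dy":0.0030,"dz":0.0191,"yaw":0.007,"jaw":0}
{"dx":0.0001,"dy":0.0030,"dz":0.0191,"yaw":0.007,"jaw":0}
{"dx":0.0001,"dy":0.0030,"dz":0.0191,"yaw":0.007,"jaw":0}
{"dx":0.0001,"dy":0.0030,"dz":0.0191,"yaw":0.007,"jaw":0}
```

View pics/w2.png

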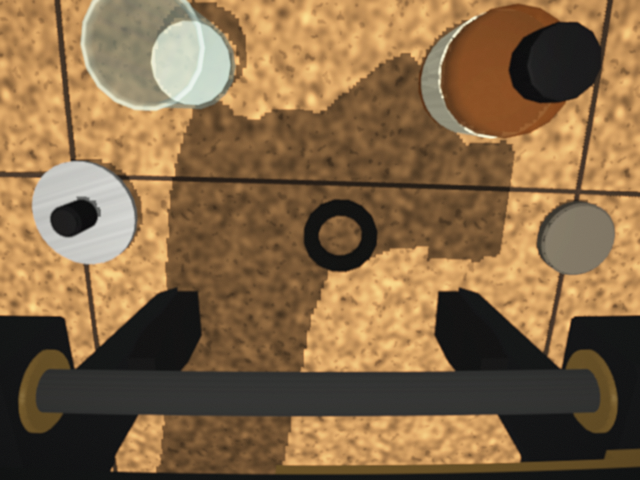

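Call:
play_rows([
  {"dx":0.001,"dy":0.004,"dz":0.025,"yaw":0.01,"jaw":0},
  {"dx":0.001,"dy":0.004,"dz":0.025,"yaw":0.01,"jaw":0},
  {"dx":0,"dy":0.004,"dz":0.015,"yaw":0.01,"jaw":0},
  {"dx":0,"dy":0,"dz":0.006,"yaw":0,"jaw":0},
  {"dx":0,"dy":0,"dz":0,"yaw":0,"jaw":0},
])

```text
clock: 3.45
tool_pos: [0.4565, -0.1566, 0.0136]
eef_rot: [1.0, 0.004, 0.011, -0.004]
contact_force: [0.5, 0.7, 0.2]
opening: 1.004
```

Run:
```python
from h import *
to([0.4498,-0.159,0.003],0,step=0.02)
```

```text
t 3.45 pos [ 0.4565 -0.1566  0.0136] toolx 0.4 tilt 1.31,0.49 open 1.004 F [0.5 0.7 0.2] q7 -0.62
n 1 err [-0.0067 -0.0024 -0.0106] dyaw -0.4
{"dx":-0.0067,"dy":0.0023,"dz":0.0106,"yaw":0.007,"jaw":0}
```

Call:
play_rows([
  {"dx":-0.004,"dy":0.001,"dz":0.004,"yaw":0,"jaw":0},
  {"dx":-0.003,"dy":0.001,"dz":0.004,"yaw":0,"jaw":0},
  {"dx":0,"dy":0,"dz":0.002,"yaw":0,"jaw":0},
  {"dx":0,"dy":0,"dz":0,"yaw":0,"jaw":0},
  {"dx":0,"dy":0,"dz":0,"yaw":0,"jaw":0},
])

```text
clock: 3.95
tool_pos: [0.4508, -0.1583, 0.0061]
eef_rot: [1.0, 0.005, 0.014, -0.003]
contact_force: [-0.5, 0.0, 0.8]
opening: 1.001
```

Run:
```python
from h import *
to([0.4498,-0.159,0.003],0,step=0.02)
d=cam("wrist");save(d,"w3.png")
blob(d,cv2.inRange(d["frame"],(0,0,0),(45,45,45)),[0.449,-0.16,0.01],0.010)
to([0.4498,-0.159,0.003],0,step=0.02)
```

```text
t 3.95 pos [ 0.4508 -0.1583  0.0061] toolx 0.6 tilt 1.56,0.40 open 1.001 F [-0.5  0.   0.8] q7 -0.60
n 1 err [-0.001  -0.0007 -0.0031] dyaw -0.6
{"dx":-0.0010,"dy":0.0007,"dz":0.0031,"yaw":0.010,"jaw":0}
pix [319.8 285.1] world [ 0.4499 -0.1593] r 0.0213 rms 0.0004
t 4.00 pos [ 0.4508 -0.1583  0.0061] toolx 0.6 tilt 1.56,0.40 open 1.001 F [ 0.4  0.3 -0.5] q7 -0.60
n 1 err [-0.001  -0.0007 -0.0031] dyaw -0.6
{"dx":-0.0010,"dy":0.0007,"dz":0.0031,"yaw":0.010,"jaw":0}
```

View pics/w3.png

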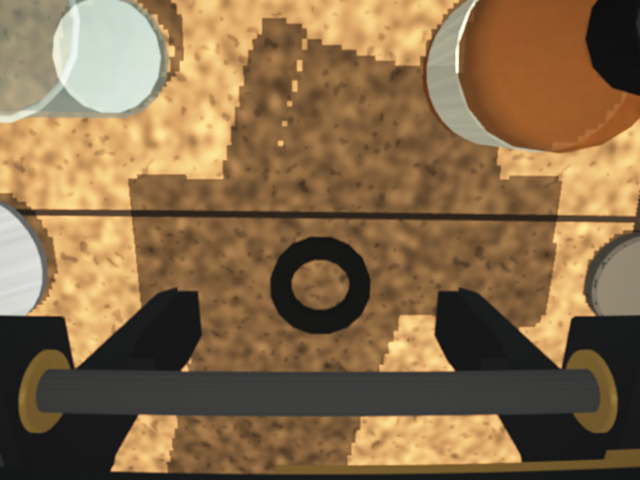

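Call:
play_rows([
  {"dx":-0.001,"dy":0.001,"dz":0.003,"yaw":0,"jaw":0},
  {"dx":0,"dy":0,"dz":0,"yaw":0,"jaw":1},
  {"dx":0,"dy":0,"dz":0,"yaw":0,"jaw":1},
  {"dx":0,"dy":0,"dz":0,"yaw":0,"jaw":1},
  {"dx":0,"dy":0,"dz":0,"yaw":0,"jaw":1},
], squeeze=15)

```text
clock: 4.5
tool_pos: [0.45, -0.1594, 0.0028]
eef_rot: [1.0, 0.005, 0.014, -0.003]
contact_force: [0.2, 0.4, 0.2]
opening: 0.656
```

Run:
```python
from h import *
to([0.4498,-0.159,0.003],0,step=0.02)
d=cam("wrist");save(d,"w4.png")
```

```text
t 4.50 pos [ 0.45   -0.1594  0.0028] toolx 0.6 tilt 1.57,0.39 open 0.656 F [0.2 0.4 0.2] q7 -0.59
n 1 err [-0.0002  0.0004  0.0002] dyaw -0.6
{"dx":-0.0002,"dy":-0.0004,"dz":-0.0002,"yaw":0.010,"jaw":0}
```

View pics/w4.png

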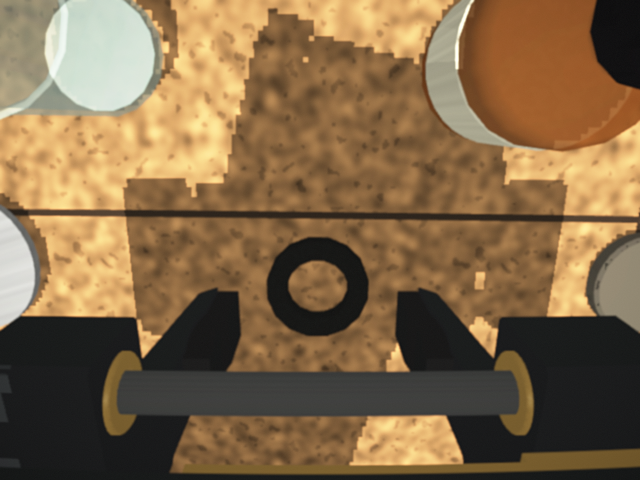

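Call:
play_rows([
  {"jaw":1},
  {"jaw":1},
  {"jaw":1},
  {"jaw":1},
  {"jaw":1},
], squeeze=15)

```text
invalid input
```

Run:
```python
from h import *
to([0.45,-0.159,0.2],45,step=0.045,jaw=1)
d=cam("wrist");save(d,"w5.png")
```

```text
t 4.55 pos [ 0.4501 -0.1594  0.0028] toolx 0.6 tilt 1.58,0.39 open 0.615 F [-0.3  0.1  0.1] q7 -0.59
n 6 err [-1.000e-04  4.000e-04  1.972e-01] dyaw 44.4
{"dx":-0.0000,"dy":-0.0001,"dz":-0.0329,"yaw":-0.129,"jaw":1}
{"dx":-0.0000,"dy":-0.0001,"dz":-0.0329,"yaw":-0.129,"jaw":1}
{"dx":0.0000,"dy":-0.0001,"dz":-0.0329,"yaw":-0.129,"jaw":1}
{"dx":0.0000,"dy":-0.0001,"dz":-0.0329,"yaw":-0.129,"jaw":1}
{"dx":0.0000,"dy":-0.0001,"dz":-0.0329,"yaw":-0.129,"jaw":1}
{"dx":0.0000,"dy":-0.0001,"dz":-0.0329,"yaw":-0.129,"jaw":1}
```

View pics/w5.png

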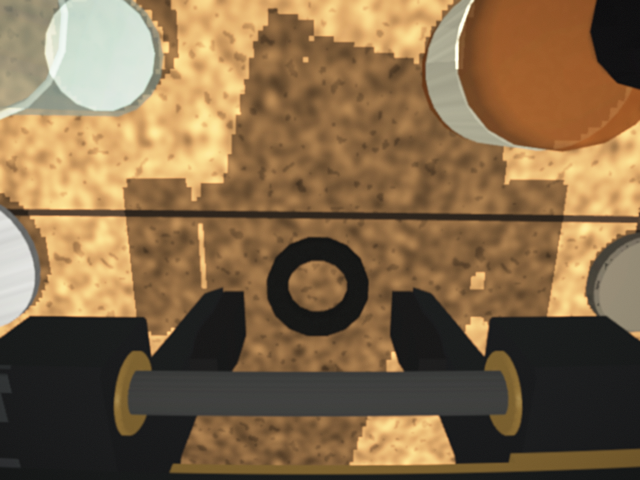

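Call:
play_rows([
  {"dx":0,"dy":0,"dz":0,"yaw":0,"jaw":1},
  {"dx":0,"dy":0,"dz":0,"yaw":0,"jaw":1},
  {"dx":0,"dy":0,"dz":0,"yaw":0,"jaw":1},
  {"dx":0,"dy":0,"dz":0,"yaw":0,"jaw":1},
  {"dx":0,"dy":0,"dz":0,"yaw":0,"jaw":1},
], squeeze=15)

```text
clock: 5.1
tool_pos: [0.4502, -0.1594, 0.0029]
eef_rot: [1.0, 0.005, 0.014, -0.003]
contact_force: [0.3, -0.4, -0.2]
opening: 0.119
```

Run:
```python
from h import *
to([0.45,-0.159,0.2],45,step=0.045,jaw=1)
d=cam("wrist");save(d,"w6.png")
```

```text
t 5.10 pos [ 0.4502 -0.1594  0.0029] toolx 0.6 tilt 1.59,0.38 open 0.119 F [ 0.3 -0.4 -0.2] q7 -0.59
n 6 err [-0.0002  0.0004  0.1971] dyaw 44.4
{"dx":-0.0000,"dy":-0.0001,"dz":-0.0328,"yaw":-0.129,"jaw":1}
{"dx":-0.0000,"dy":-0.0001,"dz":-0.0328,"yaw":-0.129,"jaw":1}
{"dx":-0.0000,"dy":-0.0001,"dz":-0.0328,"yaw":-0.129,"jaw":1}
{"dx":0.0000,"dy":-0.0001,"dz":-0.0328,"yaw":-0.129,"jaw":1}
{"dx":0.0000,"dy":-0.0001,"dz":-0.0328,"yaw":-0.129,"jaw":1}
{"dx":0.0000,"dy":-0.0001,"dz":-0.0328,"yaw":-0.129,"jaw":1}
```

View pics/w6.png

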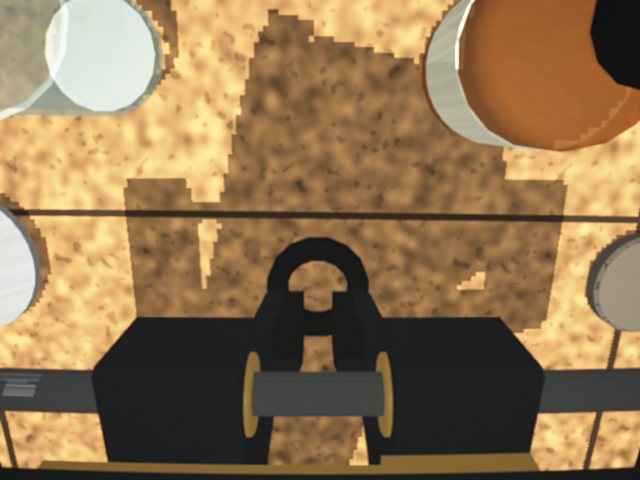

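Run:
```python
from h import *
s=cam("side");save(s,"s1.png",(200,240,440,420),3)
print(r.get_state()["opening"])
d=cam("wrist")
for u,v in [(290,300),(350,300),(290,330),(350,330),(318,246),(272,290),(318,325),(285,295),(318,200)]:
    print((u,v),depthpts(d,[(u,v)])[0].round(4))
```

```text
0.023778766898693904
(290, 300) [ 0.4585 -0.1502  0.0431]
(350, 300) [ 0.4581 -0.1707  0.0414]
(290, 330) [ 0.4566 -0.1514  0.0613]
(350, 330) [ 0.4567 -0.1695  0.0608]
(318, 246) [ 0.4682 -0.1594  0.0099]
(272, 290) [ 0.4487 -0.1403  0.01  ]
(318, 325) [ 0.4325 -0.1598  0.0092]
(285, 295) [ 0.4587 -0.1482  0.0392]
(318, 200) [ 4.855e-01 -1.591e-01  2.000e-04]
```

View pics/s1.png

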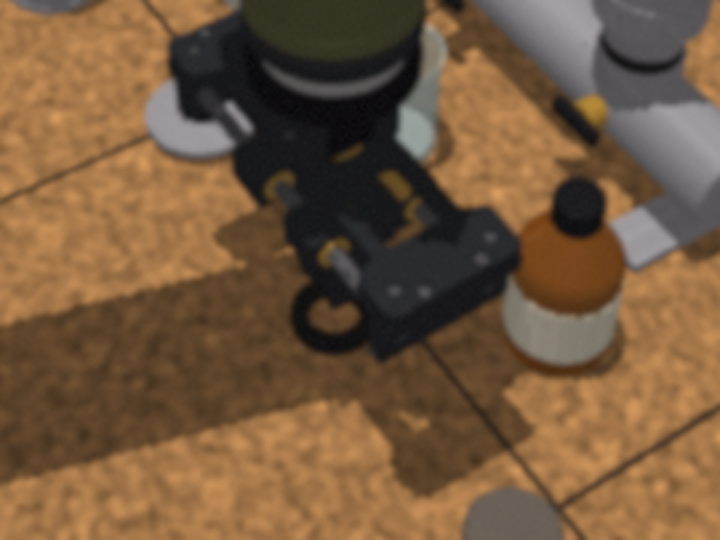

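Run:
```python
from h import *
d=cam("wrist");save(d,"w7.png",(200,200,440,380),3)
s=d["s"];M=R.from_quat(s["eef_rot"]).as_matrix()
for v in range(250,340,6):
    uv=np.array([(u,v) for u in range(280,360,6)])
    P=(depthpts(d,uv)-s["tool_pos"])@M
    print(v,[("%.0f,%.0f,%.0f"%tuple(p*1000)) for p in P[::2]])
```

```text
250 ['13,-16,3', '16,-11,-6', '16,-6,-6', '16,-1,-6', '16,4,-6', '16,9,-6', '14,15,2']
256 ['14,-16,-6', '14,-11,-6', '14,-6,-6', '14,-1,-7', '14,4,-5', '14,9,-7', '14,14,-6']
262 ['11,-16,-6', '11,-11,-7', '11,-6,-7', '8,-1,3', '11,4,-6', '12,9,-8', '12,14,-7']
268 ['8,-16,-6', '9,-11,-7', '5,-6,3', '5,-1,3', '4,5,5', '9,9,-7', '9,14,-7']
274 ['6,-16,-7', '1,-11,5', '2,-6,3', '2,-1,3', '2,5,3', '2,10,3', '6,14,-7']
280 ['4,-16,-7', '-0,-11,2', '-0,-6,2', '-1,-1,3', '-1,5,4', '-0,10,2', '3,14,-6']
286 ['1,-16,-7', '-3,-11,3', '-3,-6,2', '-3,-1,3', '-3,5,3', '-3,10,3', '1,14,-7']
292 ['-2,-16,-7', '9,-9,-33', '8,-5,-29', '8,-1,-29', '8,4,-29', '9,8,-32', '9,12,-32']
298 ['10,-13,-38', '10,-9,-38', '7,-5,-34', '8,-1,-35', '8,4,-35', '9,8,-38', '10,12,-39']
304 ['10,-12,-44', '9,-9,-41', '8,-5,-40', '8,-1,-40', '8,4,-39', '7,8,-38', '10,11,-43']
310 ['10,-12,-47', '10,-8,-48', '8,-5,-44', '8,-1,-44', '8,3,-44', '8,7,-44', '9,11,-47']
316 ['10,-12,-52', '8,-8,-48', '8,-4,-49', '8,-1,-48', '8,3,-49', '8,7,-49', '10,11,-52']
322 ['10,-11,-57', '8,-8,-53', '8,-4,-53', '6,-1,-49', '8,3,-53', '8,7,-53', '10,10,-57']
328 ['9,-11,-59', '9,-8,-58', '8,-4,-56', '4,-1,-50', '8,3,-57', '8,7,-57', '10,10,-59']
334 ['10,-11,-64', '72,-0,-175', '8,-4,-61', '2,-1,-49', '8,3,-60', '8,7,-60', '9,10,-63']
```

View pics/w7.png

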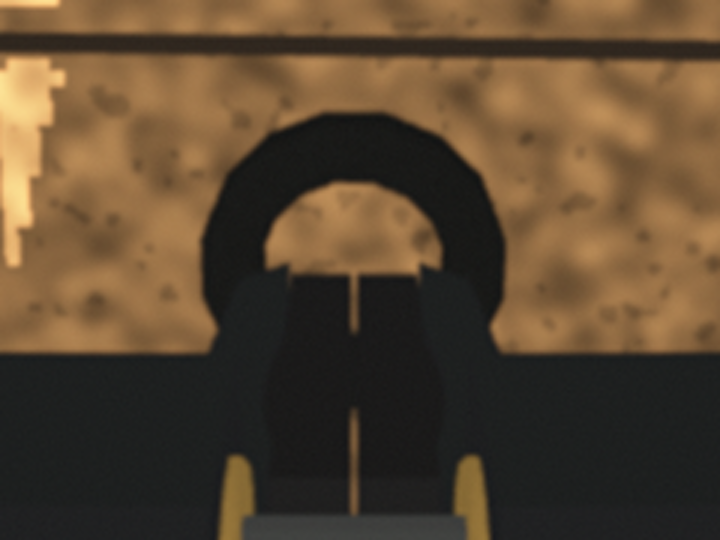

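Run:
```python
from h import *
d=cam("wrist");save(d,"w8.png")
s=d["s"];M=R.from_quat(s["eef_rot"]).as_matrix()
for v in (322,340,360,380,390,400,420,440,460,475):
    uv=np.array([(u,v) for u in (100,160,220,250,270,290,318,350,380,450)])
    P=(depthpts(d,uv)-s["tool_pos"])@M
    print(v,[("%.0f,%.0f,%.0f"%tuple(p*1000)) for p in P])
for n in ["side"]:
    d=cam(n); v,u=np.mgrid[240:420,200:480]; P=depthpts(d,np.c_[u.ravel(),v.ravel()])
    Q=(P-s["tool_pos"])@M
    # points near tool axis above ring
    k=(abs(Q[:,0])<.03)&(abs(Q[:,1])<.04)&(Q[:,2]<-0.010)
    q=Q[k]; i=np.argsort(-q[:,2])[:25]; print((q[i]*1000).round(0).tolist())
```

```text
322 ['-22,-101,4', '32,-31,-99', '33,-19,-100', '33,-13,-101', '33,-9,-100', '8,-9,-54', '-16,0,-7', '10,10,-56', '33,12,-99', '33,25,-100']
340 ['-31,-102,3', '33,-28,-107', '33,-17,-107', '33,-12,-107', '33,-8,-108', '8,-8,-64', '-30,0,2', '9,9,-66', '33,11,-107', '33,23,-107']
360 ['-42,-104,3', '33,-26,-113', '33,-16,-113', '33,-11,-114', '33,-8,-114', '8,-7,-74', '-40,0,2', '72,-0,-175', '33,10,-114', '33,22,-113']
380 ['25,-40,-108', '32,-25,-117', '31,-15,-116', '32,-11,-117', '30,-8,-114', '25,-5,-108', '26,0,-109', '26,6,-108', '31,10,-117', '32,21,-117']
390 ['25,-38,-111', '30,-25,-117', '30,-15,-118', '30,-11,-117', '29,-8,-116', '24,-5,-109', '24,0,-109', '24,6,-109', '30,10,-117', '30,21,-117']
400 ['22,-39,-110', '27,-25,-116', '29,-15,-118', '28,-11,-118', '27,-8,-115', '23,-5,-110', '23,0,-110', '23,6,-110', '28,10,-117', '28,21,-117']
420 ['-75,-108,1', '24,-25,-118', '24,-16,-117', '24,-11,-117', '25,-8,-118', '-11,-8,-75', '-74,0,1', '2,8,-90', '24,10,-117', '24,21,-117']
440 ['-88,-111,2', '19,-26,-117', '20,-16,-117', '20,-11,-117', '20,-8,-117', '-85,-14,0', '-
[... 173 characters left out ...]
117', '17,22,-119']
475 ['22,-32,-126', '22,-23,-126', '22,-14,-126', '22,-10,-126', '22,-7,-126', '22,-4,-126', '22,0,-126', '22,5,-126', '22,9,-126', '22,19,-126']
[[-16.0, -9.0, -10.0], [-6.0, 16.0, -10.0], [-15.0, -4.0, -10.0], [-14.0, -4.0, -10.0], [-14.0, -1.0, -10.0], [7.0, 15.0, -10.0], [-18.0, 2.0, -10.0], [0.0, 17.0, -10.0], [-5.0, 15.0, -10.0], [-16.0, -3.0, -10.0], [-2.0, 20.0, -10.0], [-3.0, -18.0, -10.0], [-15.0, -6.0, -10.0], [-2.0, -17.0, -10.0], [-12.0, -10.0, -11.0], [-8.0, 14.0, -11.0], [-15.0, 3.0, -11.0], [-18.0, 7.0, -11.0], [-9.0, 12.0, -11.0], [11.0, 14.0, -11.0], [7.0, 14.0, -12.0], [-13.0, -5.0, -12.0], [-19.0, 1.0, -12.0], [-16.0, -11.0, -12.0], [-8.0, 3.0, -29.0]]
```

View pics/w8.png

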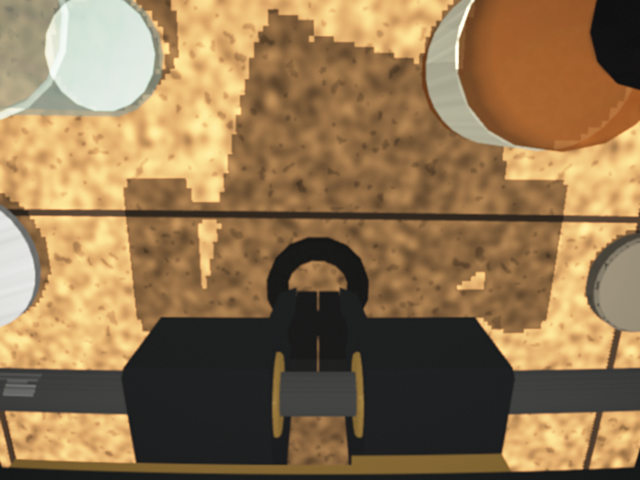

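Add to h.py:
```python
TIP=0.029
def tip():
    s=r.get_state(); M=R.from_quat(s["eef_rot"]).as_matrix(); return s["tool_pos"]-TIP*M[:,2],M,s
def to(xyz,phi,step=0.045,ystep=0.14,jaw=0,n=None):
    p,M,s=tip()
    a=np.arctan2(M[1,0],M[0,0]); print("t %.2f TIP %s toolx %.1f tilt %.2f,%.2f open %.3f F %s"%(s["clock"],p.round(4),np.degrees(a),*np.degrees(M[:2,2]),s["opening"],s["contact_force"].round(1)), "q7 %.2f"%s["q"][6])
    e=np.asarray(xyz)-p; da=np.radians(phi)-a; da=(da+np.pi)%(2*np.pi)-np.pi
    n=n or max(int(np.ceil(np.linalg.norm(e)/step)),int(np.ceil(abs(da)/ystep)),1)
    print("n",n,"err",e.round(4),"dyaw",round(np.degrees(da),1))
    for i in range(n):
        b=a+da*i/n; Mi=R.from_rotvec([0,0,da*i/n]).as_matrix()@M; v=Mi.T@(e/n)
        print('{"dx":%.4f,"dy":%.4f,"dz":%.4f,"yaw":%.3f,"jaw":%g},'%(*v,-da/n,jaw))
```

```text
(no output)
```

Call:
play_rows([
  {"dx":0,"dy":0,"dz":0,"yaw":0,"jaw":0.2},
  {"dx":0,"dy":0,"dz":0,"yaw":0,"jaw":0.2},
  {"dx":0,"dy":0,"dz":0,"yaw":0,"jaw":0.2},
  {"dx":0,"dy":0,"dz":0,"yaw":0,"jaw":0.2},
  {"dx":0,"dy":0,"dz":0,"yaw":0,"jaw":0.2},
])

```text
clock: 5.9
tool_pos: [0.4501, -0.1594, 0.0029]
eef_rot: [1.0, 0.005, 0.014, -0.003]
contact_force: [-0.4, 1.1, 0.7]
opening: 0.44
```

Call:
play_rows([
  {"dx":0,"dy":0,"dz":0,"yaw":0,"jaw":0.2},
  {"dx":0,"dy":0,"dz":0,"yaw":0,"jaw":0.2},
  {"dx":0,"dy":0,"dz":0,"yaw":0,"jaw":0.2},
  {"dx":0,"dy":0,"dz":0.005,"yaw":0,"jaw":0.2},
  {"dx":0,"dy":0,"dz":0.005,"yaw":0,"jaw":0.2},
])

```text
clock: 6.4
tool_pos: [0.4508, -0.1595, -0.0072]
eef_rot: [1.0, 0.005, 0.014, -0.003]
contact_force: [0.1, 0.4, 1.0]
opening: 0.798
```

Run:
```python
from h import *
d=cam("wrist");save(d,"w9.png")
blob(d,cv2.inRange(d["frame"],(0,0,0),(45,45,45)),[0.449,-0.16,0.01],0.010)
to([0.4498,-0.159,0.003],0,step=0.01)
```

```text
pix [316.7 297. ] world [ 0.45   -0.1593] r 0.0214 rms 0.0004
t 6.45 TIP [ 0.4498 -0.1596  0.0211] toolx 0.6 tilt 1.59,0.37 open 0.800 F [ 0.3 -0.1 -0.5] q7 -0.56
n 2 err [ 0.      0.0006 -0.0181] dyaw -0.6
{"dx":-0.0002,"dy":-0.0002,"dz":0.0091,"yaw":0.005,"jaw":0},
{"dx":-0.0002,"dy":-0.0002,"dz":0.0091,"yaw":0.005,"jaw":0},
```

View pics/w9.png

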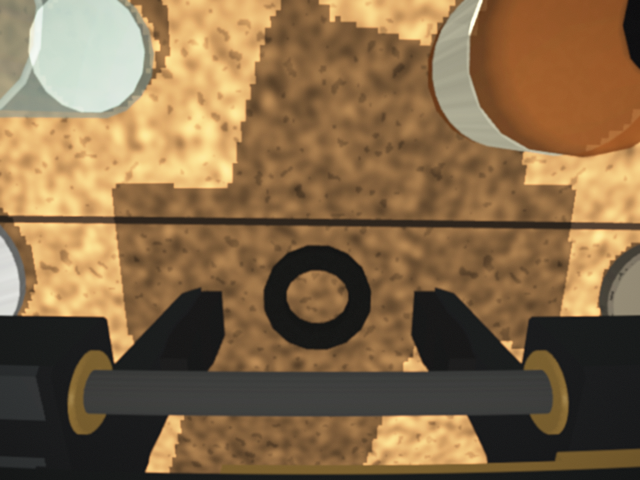

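Call:
play_rows([
  {"dx":0,"dy":0,"dz":0.006,"yaw":0,"jaw":0.2},
  {"dx":0,"dy":0,"dz":0.006,"yaw":0,"jaw":0.2},
  {"dx":0,"dy":0,"dz":0.003,"yaw":0,"jaw":0.2},
  {"dx":0,"dy":0,"dz":0.002,"yaw":0,"jaw":0.2},
  {"dx":0,"dy":0,"dz":0,"yaw":0,"jaw":0.2},
])

```text
clock: 6.95
tool_pos: [0.453, -0.1602, -0.0246]
eef_rot: [1.0, 0.005, 0.01, -0.005]
contact_force: [0.5, -0.2, 0.4]
opening: 0.8
```

Call:
play_rows([
  {"dx":0,"dy":0,"dz":0,"yaw":0,"jaw":1},
  {"dx":0,"dy":0,"dz":0,"yaw":0,"jaw":1},
  {"dx":0,"dy":0,"dz":0,"yaw":0,"jaw":1},
  {"dx":0,"dy":0,"dz":0,"yaw":0,"jaw":1},
  {"dx":0,"dy":0,"dz":0,"yaw":0,"jaw":1},
], squeeze=15)

```text
clock: 7.45
tool_pos: [0.4531, -0.1601, -0.024]
eef_rot: [1.0, 0.002, 0.011, -0.005]
contact_force: [0.2, -0.6, -0.4]
opening: 0.487
```

Run:
```python
from h import *
to([0.4498,-0.159,0.003],0,step=0.02)
d=cam("wrist");save(d,"w10.png")
```

```text
t 7.45 TIP [ 0.4525 -0.1604  0.0049] toolx 0.3 tilt 1.20,0.54 open 0.487 F [ 0.2 -0.6 -0.4] q7 -0.31
n 1 err [-0.0027  0.0014 -0.0019] dyaw -0.3
{"dx":-0.0027,"dy":-0.0014,"dz":0.0019,"yaw":0.005,"jaw":0},
```

View pics/w10.png

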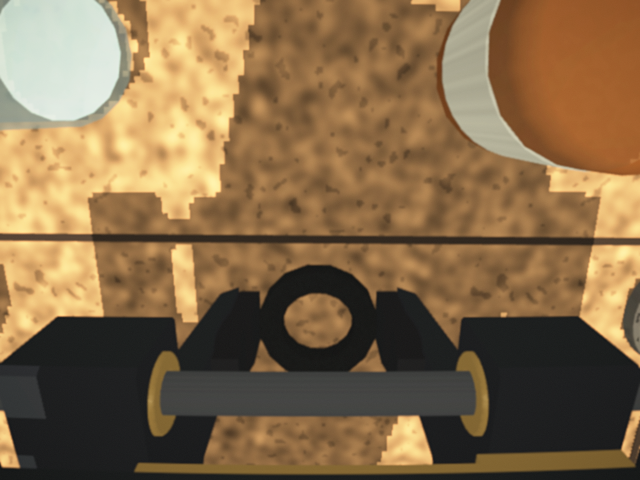

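Call:
play_rows([
  {"dx":0,"dy":0,"dz":0,"yaw":0,"jaw":1},
  {"dx":0,"dy":0,"dz":-0.01,"yaw":0,"jaw":1},
  {"dx":0,"dy":0,"dz":-0.03,"yaw":0,"jaw":1},
  {"dx":0,"dy":0,"dz":-0.04,"yaw":0,"jaw":1},
  {"dx":0,"dy":0,"dz":-0.04,"yaw":0,"jaw":1},
])

```text
clock: 8.0
tool_pos: [0.4476, -0.1602, 0.0954]
eef_rot: [1.0, 0.001, 0.006, -0.008]
contact_force: [1.5, 1.2, -0.8]
opening: 0.484
```

Run:
```python
from h import *
to([0.65,-0.02,0.2],90,jaw=1)
d=cam("wrist");save(d,"w11.png")
print(r.get_state()["q"].round(2))
```

```text
t 8.00 TIP [ 0.4473 -0.1607  0.1244] toolx 0.1 tilt 0.72,0.90 open 0.484 F [ 1.5  1.2 -0.8] q7 -0.44
n 12 err [0.2027 0.1407 0.0756] dyaw 89.9
{"dx":0.0170,"dy":-0.0118,"dz":-0.0059,"yaw":-0.131,"jaw":1},
{"dx":0.0184,"dy":-0.0095,"dz":-0.0059,"yaw":-0.131,"jaw":1},
{"dx":0.0194,"dy":-0.0070,"dz":-0.0060,"yaw":-0.131,"jaw":1},
{"dx":0.0202,"dy":-0.0044,"dz":-0.0060,"yaw":-0.131,"jaw":1},
{"dx":0.0206,"dy":-0.0018,"dz":-0.0060,"yaw":-0.131,"jaw":1},
{"dx":0.0206,"dy":0.0009,"dz":-0.0061,"yaw":-0.131,"jaw":1},
{"dx":0.0203,"dy":0.0036,"dz":-0.0061,"yaw":-0.131,"jaw":1},
{"dx":0.0197,"dy":0.0062,"dz":-0.0062,"yaw":-0.131,"jaw":1},
{"dx":0.0187,"dy":0.0087,"dz":-0.0062,"yaw":-0.131,"jaw":1},
{"dx":0.0174,"dy":0.0110,"dz":-0.0063,"yaw":-0.131,"jaw":1},
{"dx":0.0158,"dy":0.0132,"dz":-0.0063,"yaw":-0.131,"jaw":1},
{"dx":0.0139,"dy":0.0151,"dz":-0.0064,"yaw":-0.131,"jaw":1},
[-0.01  0.75  0.46  2.13 -0.85  0.43 -0.44]
```

View pics/w11.png

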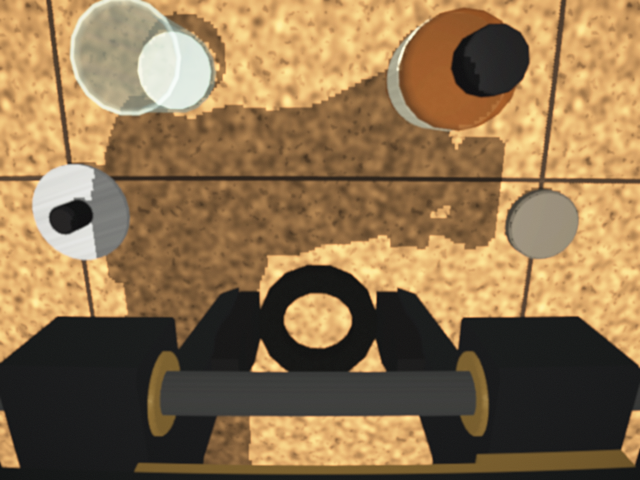

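Run:
```python
from h import *
P=np.load("topP.npy")
Q=P[150:235,190:440].reshape(-1,3)
for lo,hi,n in [(0.097,0.115,'spigot/cap'),(0.20,0.25,'unit top'),(0.072,0.088,'collars')]:
    k=(Q[:,2]>lo)&(Q[:,2]<hi)
    if n!='collars': 
        for y0,y1 in [(-0.09,0.03),(0.03,0.2),(-0.3,-0.09)]:
            q=Q[k&(Q[:,1]>y0)&(Q[:,1]<y1)]
            if len(q)>3: print(n,len(q),q.mean(0).round(4),q.min(0).round(4),q.max(0).round(4))
    else:
        q=Q[k&(Q[:,1]>-0.09)&(Q[:,1]<0.04)]; print(n,len(q),q.mean(0).round(4),q.min(0).round(4),q.max(0).round(4))
```

```text
spigot/cap 116 [ 0.646  -0.0281  0.1057] [ 0.6372 -0.0377  0.0978] [ 0.6575 -0.0181  0.1132]
spigot/cap 301 [0.6444 0.0903 0.1114] [0.6264 0.0695 0.0973] [0.6707 0.1136 0.115 ]
spigot/cap 29 [ 0.6292 -0.1353  0.1128] [ 0.6173 -0.1683  0.1089] [ 0.6519 -0.1187  0.115 ]
unit top 1104 [ 0.6467 -0.1474  0.2062] [ 0.6158 -0.1784  0.2001] [ 0.6796 -0.1184  0.2275]
collars 489 [ 0.6456 -0.0257  0.0795] [ 0.6239 -0.0853  0.072 ] [0.6708 0.0399 0.0877]
```

Call:
play_rows([
  {"dx":0.017,"dy":-0.012,"dz":-0.03,"yaw":-0.131,"jaw":1},
  {"dx":0.018,"dy":-0.01,"dz":-0.02,"yaw":-0.131,"jaw":1},
  {"dx":0.019,"dy":-0.007,"dz":-0.01,"yaw":-0.131,"jaw":1},
  {"dx":0.02,"dy":-0.004,"dz":0,"yaw":-0.131,"jaw":1},
  {"dx":0.021,"dy":-0.002,"dz":0,"yaw":-0.131,"jaw":1},
])

```text
clock: 8.55
tool_pos: [0.5327, -0.103, 0.1685]
eef_rot: [0.944, 0.33, 0.011, -0.0]
contact_force: [0.1, -1.0, -1.0]
opening: 0.488
```

Run:
```python
from h import *
to([0.63,-0.025,0.2],90,jaw=1)
```

```text
t 8.55 TIP [ 0.5321 -0.1033  0.1975] toolx 38.6 tilt 1.22,0.46 open 0.488 F [ 0.1 -1.  -1. ] q7 -0.27
n 7 err [0.0979 0.0783 0.0025] dyaw 51.4
{"dx":0.0179,"dy":-0.0000,"dz":0.0000,"yaw":-0.128,"jaw":1},
{"dx":0.0178,"dy":0.0023,"dz":0.0000,"yaw":-0.128,"jaw":1},
{"dx":0.0173,"dy":0.0045,"dz":0.0000,"yaw":-0.128,"jaw":1},
{"dx":0.0166,"dy":0.0067,"dz":0.0000,"yaw":-0.128,"jaw":1},
{"dx":0.0156,"dy":0.0088,"dz":0.0000,"yaw":-0.128,"jaw":1},
{"dx":0.0144,"dy":0.0107,"dz":0.0000,"yaw":-0.128,"jaw":1},
{"dx":0.0129,"dy":0.0124,"dz":0.0000,"yaw":-0.128,"jaw":1},
```

Call:
play_rows([
  {"dx":0.018,"dy":-0.006,"dz":-0.003,"yaw":-0.13,"jaw":1},
  {"dx":0.018,"dy":-0.002,"dz":-0.003,"yaw":-0.13,"jaw":1},
  {"dx":0.018,"dy":0.004,"dz":0,"yaw":-0.13,"jaw":1},
  {"dx":0.018,"dy":0.006,"dz":0,"yaw":-0.13,"jaw":1},
  {"dx":0.016,"dy":0.009,"dz":0,"yaw":-0.13,"jaw":1},
])

```text
clock: 9.05
tool_pos: [0.5967, -0.0312, 0.1764]
eef_rot: [0.78, 0.626, 0.011, 0.003]
contact_force: [-0.0, -0.8, -0.3]
opening: 0.484
```

Call:
play_rows([
  {"dx":0.012,"dy":0.015,"dz":0,"yaw":-0.13,"jaw":1},
  {"dx":0.01,"dy":0.016,"dz":0,"yaw":-0.13,"jaw":1},
  {"dx":0.0,"dy":0.01,"dz":0,"yaw":0,"jaw":1},
  {"dx":0,"dy":0.0,"dz":0,"yaw":0,"jaw":1},
  {"dx":0,"dy":0,"dz":0,"yaw":0,"jaw":1},
])

```text
clock: 9.55
tool_pos: [0.6414, -0.0088, 0.1758]
eef_rot: [0.686, 0.728, 0.011, 0.002]
contact_force: [-0.6, 0.0, 0.0]
opening: 0.486
```

Run:
```python
from h import *
to([0.646,-0.028,0.15],90,jaw=1)
d=cam("wrist");save(d,"w12.png")
print(proj(d,[[.646,-.028,.108],[.646,-.028,.08]]))
```

```text
t 9.55 TIP [ 0.6409 -0.0092  0.2048] toolx 93.4 tilt 0.99,0.73 open 0.486 F [-0.6  0.   0. ] q7 0.22
n 2 err [ 0.0051 -0.0188 -0.0548] dyaw -3.4
{"dx":-0.0098,"dy":0.0015,"dz":0.0273,"yaw":0.030,"jaw":1},
{"dx":-0.0098,"dy":0.0018,"dz":0.0273,"yaw":0.030,"jaw":1},
[[322.74935938 270.93578234]
 [321.47650896 256.12251702]]
```

View pics/w12.png

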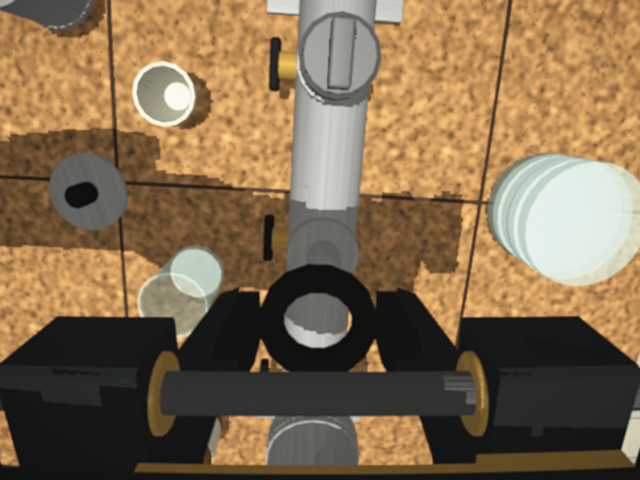

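Call:
play_rows([
  {"dx":-0.02,"dy":0.002,"dz":0.005,"yaw":0.03,"jaw":1},
  {"dx":-0.02,"dy":0.003,"dz":0.005,"yaw":0.03,"jaw":1},
  {"dx":-0.01,"dy":0.0,"dz":0.0,"yaw":0,"jaw":1},
  {"dx":0,"dy":0.0,"dz":0,"yaw":0,"jaw":1},
  {"dx":0,"dy":0,"dz":0,"yaw":0,"jaw":1},
])

```text
clock: 10.1
tool_pos: [0.6455, -0.0616, 0.1648]
eef_rot: [0.709, 0.705, 0.01, 0.0]
contact_force: [0.0, 0.2, -0.7]
opening: 0.484
```

Run:
```python
from h import *
to([0.646,-0.028,0.15],90,jaw=1)
d=cam("wrist");save(d,"w13.png");save(d,"w13z.png",(240,120,400,300),3.3)
print(proj(d,[[.646,-.028,.108],[.646,-.028,.08]]))
```

```text
t 10.10 TIP [ 0.645  -0.0619  0.1938] toolx 89.7 tilt 0.81,0.74 open 0.484 F [ 0.   0.2 -0.7] q7 0.25
n 2 err [ 0.001   0.0339 -0.0438] dyaw 0.3
{"dx":0.0167,"dy":0.0001,"dz":0.0221,"yaw":-0.003,"jaw":1},
{"dx":0.0167,"dy":0.0001,"dz":0.0221,"yaw":-0.003,"jaw":1},
[[318.37547059 186.03265739]
 [317.61731388 178.63765174]]
```

View pics/w13z.png

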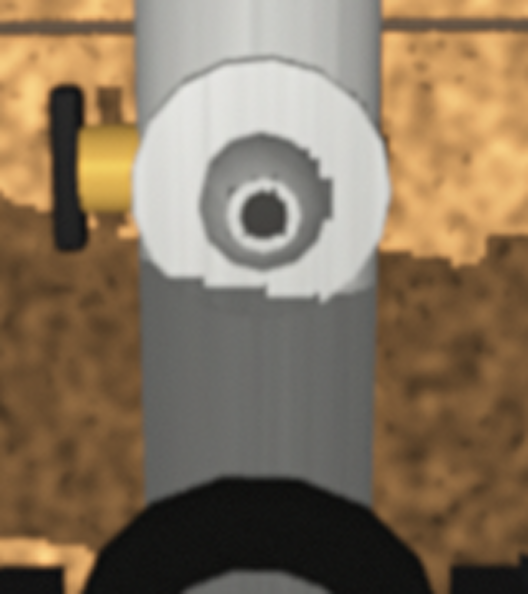

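Run:
```python
from h import *
d=cam("wrist")
print(plane(d,[(320.0,184.8)],0.108)[0].round(4),plane(d,[(319.1,175.6)],0.08)[0].round(4))
f=d["frame"]; m=cv2.inRange(f,(0,0,0),(45,45,45)); 
p,M,s=tip()
# ring top plane at height tip+0.005 ; take upper-arc & hole of ring
y,x=np.nonzero(m[255:300,255:385]); 
pts=[]
for v in range(264,291,2):
    xs=np.nonzero(m[v,255:385])[0]+255
    if len(xs): pts+= [(xs[0],v),(xs[-1],v)]
W=plane(d,pts,p[2]+0.005); T=(W-s["tool_pos"])@M
o,rad=circ(T); print("ring in tool outer",o.round(4),rad.round(4))
# hole: non-dark inside
h=cv2.bitwise_not(m); n,l,st,c=cv2.connectedComponentsWithStats(h[270:370,262:374]); 
i=l[320-270,318-262]; hm=(l==i).astype(np.uint8)
c0=cv2.findContours(hm,cv2.RETR_EXTERNAL,cv2.CHAIN_APPROX_NONE)[0][0].reshape(-1,2)+[262,270]
c0=c0[c0[:,1]<320]
W=plane(d,c0,p[2]+0.005); T=(W-s["tool_pos"])@M
o,rad=circ(T); print("hole in tool",o.round(4),rad.round(4),st[i])
```

```text
[ 0.6469 -0.0275  0.108 ] [ 0.6469 -0.0263  0.08  ]
ring in tool outer [ 0.0008 -0.0012] 0.02
hole in tool [-0.0023 -0.0012] 0.0125 [  21   23   69   45 2218]
```

Run:
```python
from h import *
for i in range(4):
    d=cam("wrist"); p,M,s=tip(); s0=d["s"]
    print(s0["tool_pos"].round(4),s0["eef_rot"].round(4)); 
    M0=R.from_quat(s0["eef_rot"]).as_matrix()
    print(((plane(d,[(317.5,322)],p[2]+.005)-s0["tool_pos"])@M0).round(4), plane(d,[(320.0,184.8)],0.108)[0].round(4))
```

```text
[ 0.6456 -0.0611  0.1649] [7.088e-01 7.053e-01 9.600e-03 6.000e-04]
[[-0.0008 -0.0009 -0.034 ]] [ 0.6471 -0.0269  0.108 ]
[ 0.6458 -0.0607  0.1649] [7.086e-01 7.055e-01 9.800e-03 5.000e-04]
[[-0.0008 -0.0009 -0.034 ]] [ 0.6472 -0.0265  0.108 ]
[ 0.6458 -0.0605  0.1649] [7.085e-01 7.056e-01 9.800e-03 5.000e-04]
[[-0.0008 -0.0009 -0.034 ]] [ 0.6472 -0.0263  0.108 ]
[ 0.6458 -0.0605  0.1649] [7.085e-01 7.057e-01 9.800e-03 6.000e-04]
[[-0.0008 -0.0009 -0.034 ]] [ 0.6472 -0.0262  0.108 ]
```

Run:
```python
from h import *
d=cam("wrist"); print(d["T_tool_cam"].round(4), d["mtx"].round(2))
n=cv2.undistortPoints(np.array([[[317.5,322.]]]),d["mtx"],d["dist_coeffs"]); print(n)
print(d["s"]["tool_pos"],d["s"]["qd"].round(4))
s=r.get_state(); print(s["tool_pos"],s["eef_rot"])
```

```text
[[ 6.000e-04  9.589e-01  2.836e-01  7.320e-02]
 [ 1.000e+00 -5.000e-04 -6.000e-04 -1.000e-03]
 [-5.000e-04  2.836e-01 -9.589e-01 -1.748e-01]
 [ 0.000e+00  0.000e+00  0.000e+00  1.000e+00]] [[432.89   0.   317.57]
 [  0.   432.89 236.16]
 [  0.     0.     1.  ]]
[[[-1.67199116e-04  1.98693930e-01]]]
[ 0.64585588 -0.06056502  0.16489697] [ 0.0002  0.001   0.0049  0.0002 -0.0013 -0.0013  0.    ]
[ 0.64582919 -0.06070267  0.16485509] [7.08565464e-01 7.05578488e-01 9.67486748e-03 6.13862424e-04]
```

Run:
```python
from h import *
to([0.648,-0.024,0.13],90,jaw=1,n=4)
```

```text
t 10.45 TIP [ 0.6454 -0.0611  0.1938] toolx 89.8 tilt 0.84,0.73 open 0.486 F [ 0.1 -0.   0.8] q7 0.25
n 4 err [ 0.0026  0.0371 -0.0638] dyaw 0.2
{"dx":0.0091,"dy":0.0004,"dz":0.0161,"yaw":-0.001,"jaw":1},
{"dx":0.0091,"dy":0.0004,"dz":0.0161,"yaw":-0.001,"jaw":1},
{"dx":0.0091,"dy":0.0004,"dz":0.0161,"yaw":-0.001,"jaw":1},
{"dx":0.0091,"dy":0.0004,"dz":0.0161,"yaw":-0.001,"jaw":1},
```

Call:
play_rows([
  {"dx":0.012,"dy":0.001,"dz":0.016,"yaw":0,"jaw":1},
  {"dx":0.012,"dy":0.001,"dz":0.016,"yaw":0,"jaw":1},
  {"dx":0.013,"dy":0.001,"dz":0.016,"yaw":0,"jaw":1},
  {"dx":0,"dy":0,"dz":0.01,"yaw":0,"jaw":1},
  {"dx":0,"dy":0,"dz":0,"yaw":0,"jaw":1},
])

```text
clock: 10.95
tool_pos: [0.6513, -0.0215, 0.1067]
eef_rot: [0.708, 0.706, 0.011, 0.002]
contact_force: [-1.1, -0.3, -0.0]
opening: 0.481
```

Run:
```python
from h import *
to([0.648,-0.024,0.12],90,jaw=1)
d=cam("wrist");save(d,"w14z.png",(220,220,420,400),3)
s=cam("side");save(s,"s2.png",(270,120,470,270),4)
```

```text
t 10.95 TIP [ 0.6508 -0.0219  0.1357] toolx 89.8 tilt 1.02,0.70 open 0.481 F [-1.1 -0.3 -0. ] q7 0.21
n 1 err [-0.0028 -0.0021 -0.0157] dyaw 0.2
{"dx":-0.0023,"dy":-0.0031,"dz":0.0156,"yaw":-0.003,"jaw":1},
```

View pics/w14z.png

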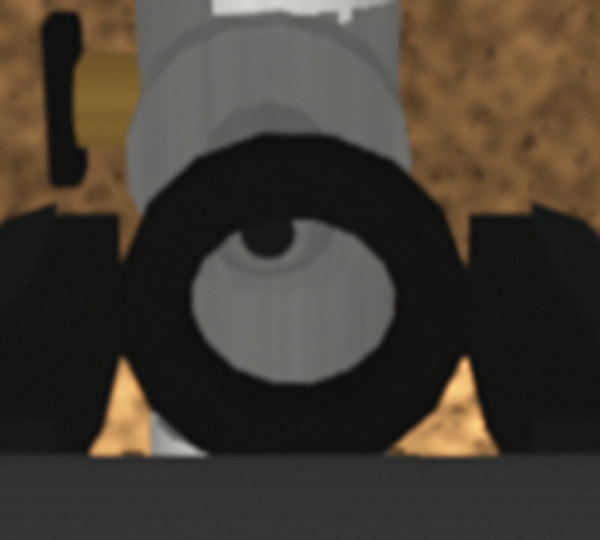

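View pics/s2.png

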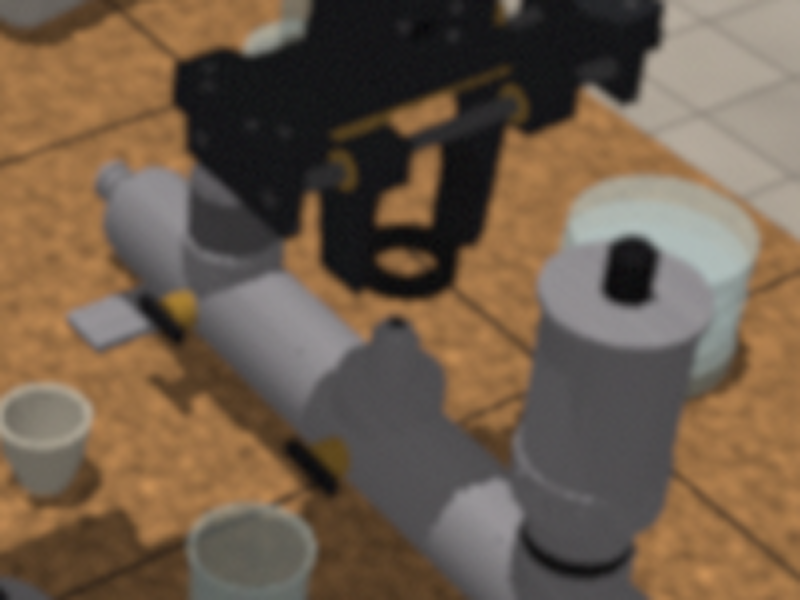

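Call:
play_rows([
  {"dx":-0.002,"dy":-0.003,"dz":0.005,"yaw":0,"jaw":1},
  {"dx":0,"dy":0,"dz":0.005,"yaw":0,"jaw":1},
  {"dx":0,"dy":0,"dz":0.003,"yaw":0,"jaw":1},
  {"dx":0,"dy":0,"dz":0,"yaw":0,"jaw":1},
  {"dx":0,"dy":0,"dz":0,"yaw":0,"jaw":1},
])

```text
clock: 11.55
tool_pos: [0.6507, -0.0272, 0.0965]
eef_rot: [0.71, 0.704, 0.012, 0.005]
contact_force: [0.7, -0.4, -0.6]
opening: 0.486
```

Run:
```python
from h import *
to([0.648,-0.024,0.09],90,jaw=1)
d=cam("wrist");save(d,"w15z.png",(220,220,420,400),3)
to([0.648,-0.024,0.09],90,jaw=1)
```

```text
t 11.55 TIP [ 0.65   -0.0275  0.1255] toolx 89.6 tilt 1.40,0.60 open 0.486 F [ 0.7 -0.4 -0.6] q7 0.22
n 1 err [-0.002   0.0035 -0.0355] dyaw 0.4
{"dx":0.0031,"dy":-0.0029,"dz":0.0355,"yaw":-0.007,"jaw":1},
t 11.60 TIP [ 0.65   -0.0275  0.1255] toolx 89.6 tilt 1.40,0.60 open 0.488 F [-0.3 -0.   0.1] q7 0.22
n 1 err [-0.002   0.0035 -0.0355] dyaw 0.4
{"dx":0.0031,"dy":-0.0029,"dz":0.0355,"yaw":-0.007,"jaw":1},
```

View pics/w15z.png

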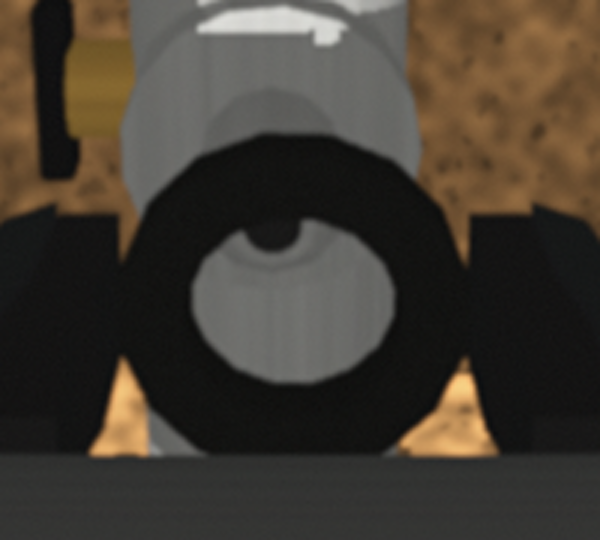

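Call:
play_rows([
  {"dx":0.002,"dy":-0.002,"dz":0.004,"yaw":0,"jaw":1},
  {"dx":0.001,"dy":-0.001,"dz":0.004,"yaw":0,"jaw":1},
  {"dx":0,"dy":0,"dz":0.002,"yaw":0,"jaw":1},
  {"dx":0,"dy":0,"dz":0,"yaw":0,"jaw":1},
  {"dx":0,"dy":0,"dz":0,"yaw":0,"jaw":1},
])

```text
clock: 12.1
tool_pos: [0.6477, -0.0233, 0.0856]
eef_rot: [0.709, 0.705, 0.012, 0.005]
contact_force: [0.3, 0.1, -1.0]
opening: 0.485
```

Run:
```python
from h import *
d=cam("wrist");save(d,"w16z.png",(220,220,420,400),3)
to([0.648,-0.024,0.09],90,jaw=1)
```

```text
t 12.15 TIP [ 0.647  -0.0236  0.1146] toolx 89.6 tilt 1.40,0.62 open 0.485 F [-0.4 -0.3  0.8] q7 0.22
n 1 err [ 0.001  -0.0004 -0.0246] dyaw 0.4
{"dx":-0.0006,"dy":0.0004,"dz":0.0246,"yaw":-0.006,"jaw":1},
```

View pics/w16z.png

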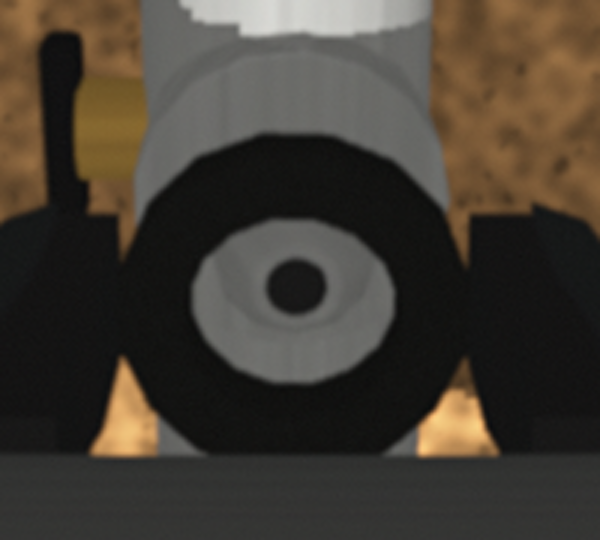

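Call:
play_rows([
  {"dx":-0.0,"dy":0.0,"dz":0.006,"yaw":0,"jaw":1},
  {"dx":0,"dy":0,"dz":0.006,"yaw":0,"jaw":1},
  {"dx":0,"dy":0,"dz":0.006,"yaw":0,"jaw":1},
  {"dx":0,"dy":0,"dz":0.004,"yaw":0,"jaw":1},
  {"dx":0,"dy":0,"dz":0,"yaw":0,"jaw":1},
])

```text
clock: 12.65
tool_pos: [0.6483, -0.0232, 0.0615]
eef_rot: [0.709, 0.705, 0.012, 0.005]
contact_force: [0.3, -0.5, -0.6]
opening: 0.482
```

Run:
```python
from h import *
d=cam("wrist");save(d,"w17z.png",(220,220,420,400),3)
to([0.648,-0.024,0.085],90,jaw=1)
```

```text
t 12.70 TIP [ 0.6477 -0.0235  0.0907] toolx 89.6 tilt 1.41,0.61 open 0.483 F [-0.2  0.2  0.6] q7 0.23
n 1 err [ 0.0003 -0.0005 -0.0057] dyaw 0.4
{"dx":-0.0005,"dy":0.0001,"dz":0.0057,"yaw":-0.007,"jaw":1},
```

View pics/w17z.png

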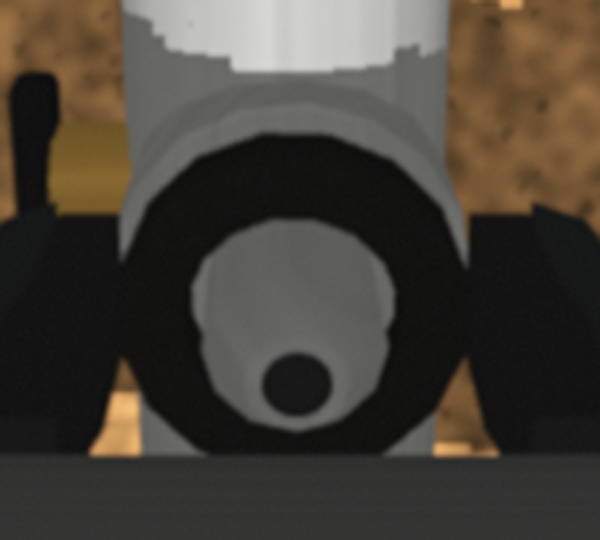

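Spigot centred in the ring (zoom (297,300)). Lower the last 5 mm and release.

Call:
play_rows([
  {"dx":0,"dy":0,"dz":0.002,"yaw":0,"jaw":1},
  {"dx":0,"dy":0,"dz":0.002,"yaw":0,"jaw":1},
  {"dx":0,"dy":0,"dz":0.001,"yaw":0,"jaw":1},
  {"dx":0,"dy":0,"dz":0,"yaw":0,"jaw":1},
  {"dx":0,"dy":0,"dz":0,"yaw":0,"jaw":1},
])

```text
clock: 13.2
tool_pos: [0.6491, -0.0233, 0.0568]
eef_rot: [0.709, 0.705, 0.013, 0.005]
contact_force: [-0.2, -0.1, -1.4]
opening: 0.485
```

Run:
```python
from h import *
d=cam("wrist");save(d,"w18z.png",(220,220,420,400),3)
to([0.648,-0.024,0.085],90,jaw=1)
```

```text
t 13.25 TIP [ 0.6483 -0.0236  0.0858] toolx 89.6 tilt 1.48,0.60 open 0.488 F [ 0.3 -1.  -0.6] q7 0.23
n 1 err [-0.0003 -0.0004 -0.0008] dyaw 0.4
{"dx":-0.0004,"dy":-0.0004,"dz":0.0008,"yaw":-0.007,"jaw":1},
```

Call:
play_rows([
  {"dx":0,"dy":0,"dz":0,"yaw":0,"jaw":0},
  {"dx":0,"dy":0,"dz":0,"yaw":0,"jaw":0},
  {"dx":0,"dy":0,"dz":0,"yaw":0,"jaw":0},
  {"dx":0,"dy":0,"dz":-0.02,"yaw":0,"jaw":0},
  {"dx":0,"dy":0,"dz":-0.03,"yaw":0,"jaw":0},
])

```text
clock: 13.75
tool_pos: [0.6448, -0.0233, 0.1042]
eef_rot: [0.709, 0.705, 0.01, 0.002]
contact_force: [-0.5, -0.5, 0.3]
opening: 0.916
```

Call:
play_rows([
  {"dx":-0.01,"dy":0,"dz":-0.03,"yaw":0,"jaw":0},
  {"dx":-0.02,"dy":0,"dz":-0.03,"yaw":0,"jaw":0},
  {"dx":0,"dy":0,"dz":-0.02,"yaw":0,"jaw":0},
  {"dx":0,"dy":0,"dz":0,"yaw":0,"jaw":0},
  {"dx":0,"dy":0,"dz":0,"yaw":0,"jaw":0},
])

```text
clock: 14.25
tool_pos: [0.6447, -0.0552, 0.1902]
eef_rot: [0.709, 0.705, 0.012, 0.005]
contact_force: [0.4, -0.0, -1.0]
opening: 1.003
```

Run:
```python
from h import *
d=cam("wrist");save(d,"w19.png")
to([0.45,0.284,0.12],180)
```

```text
t 14.30 TIP [ 0.6441 -0.0551  0.219 ] toolx 89.7 tilt 1.36,0.63 open 1.002 F [0.1 0.1 0.1] q7 0.23
n 12 err [-0.1941  0.3391 -0.099 ] dyaw 90.3
{"dx":0.0281,"dy":-0.0165,"dz":0.0082,"yaw":-0.131,"jaw":0},
{"dx":0.0300,"dy":-0.0127,"dz":0.0083,"yaw":-0.131,"jaw":0},
{"dx":0.0314,"dy":-0.0087,"dz":0.0084,"yaw":-0.131,"jaw":0},
{"dx":0.0322,"dy":-0.0045,"dz":0.0085,"yaw":-0.131,"jaw":0},
{"dx":0.0325,"dy":-0.0002,"dz":0.0086,"yaw":-0.131,"jaw":0},
{"dx":0.0322,"dy":0.0041,"dz":0.0087,"yaw":-0.131,"jaw":0},
{"dx":0.0314,"dy":0.0083,"dz":0.0088,"yaw":-0.131,"jaw":0},
{"dx":0.0300,"dy":0.0123,"dz":0.0089,"yaw":-0.131,"jaw":0},
{"dx":0.0281,"dy":0.0161,"dz":0.0090,"yaw":-0.131,"jaw":0},
{"dx":0.0257,"dy":0.0197,"dz":0.0090,"yaw":-0.131,"jaw":0},
{"dx":0.0229,"dy":0.0229,"dz":0.0091,"yaw":-0.131,"jaw":0},
{"dx":0.0196,"dy":0.0257,"dz":0.0091,"yaw":-0.131,"jaw":0},
```

View pics/w19.png

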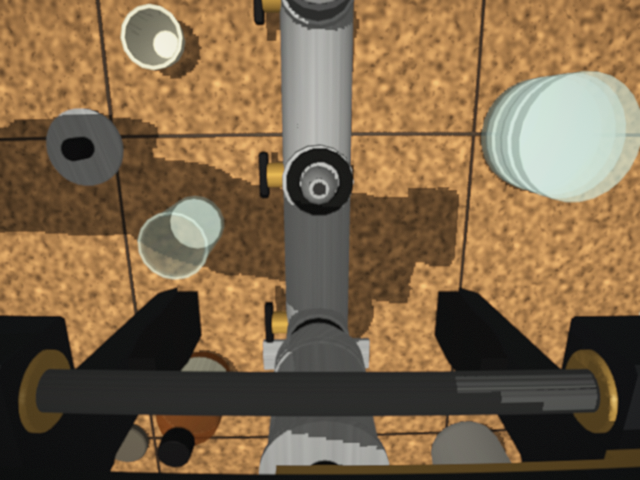

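Call:
play_rows([
  {"dx":0.028,"dy":-0.017,"dz":0.0,"yaw":-0.131,"jaw":0},
  {"dx":0.03,"dy":-0.013,"dz":0.0,"yaw":-0.131,"jaw":0},
  {"dx":0.031,"dy":-0.009,"dz":0.0,"yaw":-0.131,"jaw":0},
  {"dx":0.032,"dy":-0.005,"dz":0.0,"yaw":-0.131,"jaw":0},
  {"dx":0.033,"dy":0,"dz":0.0,"yaw":-0.131,"jaw":0},
])

```text
clock: 14.8
tool_pos: [0.5558, 0.0854, 0.1815]
eef_rot: [0.436, 0.9, 0.006, 0.005]
contact_force: [0.1, 1.3, -1.0]
opening: 1.005
```

Call:
play_rows([
  {"dx":0.032,"dy":0.004,"dz":0.0,"yaw":-0.131,"jaw":0},
  {"dx":0.031,"dy":0.008,"dz":0.0,"yaw":-0.131,"jaw":0},
  {"dx":0.03,"dy":0.012,"dz":0.0,"yaw":-0.131,"jaw":0},
  {"dx":0.028,"dy":0.016,"dz":0.0,"yaw":-0.131,"jaw":0},
  {"dx":0.026,"dy":0.02,"dz":0.0,"yaw":-0.131,"jaw":0},
])

```text
clock: 15.3
tool_pos: [0.4605, 0.2296, 0.1745]
eef_rot: [0.107, 0.994, 0.002, 0.0]
contact_force: [1.1, 0.0, 1.0]
opening: 0.999
```

Run:
```python
from h import *
to([0.45,0.284,0.15],180)
```

```text
t 15.30 TIP [0.4604 0.2295 0.2035] toolx 167.8 tilt 0.08,0.24 open 0.999 F [1.1 0.  1. ] q7 0.72
n 2 err [-0.0104  0.0545 -0.0535] dyaw 12.2
{"dx":0.0109,"dy":0.0254,"dz":0.0269,"yaw":-0.107,"jaw":0},
{"dx":0.0081,"dy":0.0264,"dz":0.0269,"yaw":-0.107,"jaw":0},
```

Call:
play_rows([
  {"dx":0.011,"dy":0.025,"dz":0.025,"yaw":-0.107,"jaw":0},
  {"dx":0.006,"dy":0.022,"dz":0.025,"yaw":-0.1,"jaw":0},
  {"dx":0.0,"dy":0.0,"dz":0.0,"yaw":0,"jaw":0},
  {"dx":0,"dy":0,"dz":0.0,"yaw":0,"jaw":0},
  {"dx":0,"dy":0,"dz":0.0,"yaw":0,"jaw":0},
])

```text
clock: 15.8
tool_pos: [0.4431, 0.2854, 0.1194]
eef_rot: [-0.007, 1.0, 0.002, -0.005]
contact_force: [0.2, -0.6, 0.8]
opening: 1.0
```

Run:
```python
from h import *
to([0.45,0.284,0.05],180)
d=cam("wrist");save(d,"w20.png")
hs=cv2.cvtColor(d["frame"],cv2.COLOR_RGB2HSV)
m=cv2.inRange(hs,(0,0,70),(179,40,255)); cv2.imwrite("pics/m20.png",m)
blob(d,m,[.45,.284,.034],.034)
```

```text
t 15.80 TIP [0.4434 0.2853 0.1484] toolx -179.2 tilt -0.52,0.25 open 1.000 F [ 0.2 -0.6  0.8] q7 0.78
n 3 err [ 0.0066 -0.0013 -0.0984] dyaw -0.8
{"dx":-0.0025,"dy":-0.0006,"dz":0.0328,"yaw":0.004,"jaw":0},
{"dx":-0.0025,"dy":-0.0006,"dz":0.0328,"yaw":0.004,"jaw":0},
{"dx":-0.0025,"dy":-0.0006,"dz":0.0328,"yaw":0.004,"jaw":0},
pix [311.6 234.9] world [0.4453 0.2822] r 0.0299 rms 0.0005
```

View pics/w20.png

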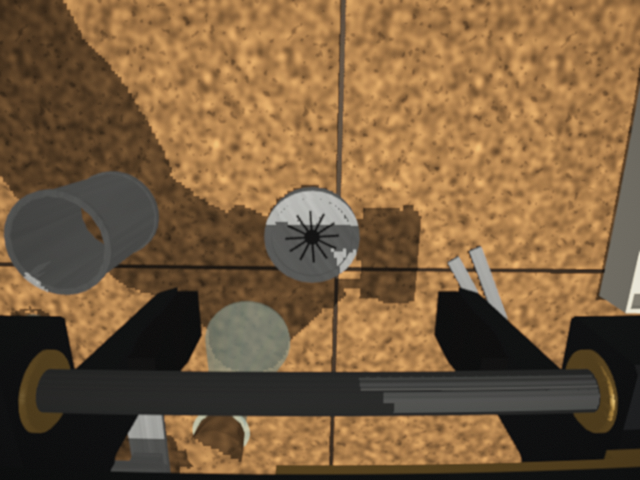

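Call:
play_rows([
  {"dx":-0.001,"dy":-0.001,"dz":0.03,"yaw":0.004,"jaw":0},
  {"dx":-0.001,"dy":-0.001,"dz":0.03,"yaw":0.004,"jaw":0},
  {"dx":0.0,"dy":-0.001,"dz":0.03,"yaw":0,"jaw":0},
  {"dx":0,"dy":0,"dz":0.01,"yaw":0,"jaw":0},
  {"dx":0,"dy":0,"dz":0.0,"yaw":0,"jaw":0},
])

```text
clock: 16.35
tool_pos: [0.4524, 0.2783, 0.0218]
eef_rot: [0.005, 1.0, 0.003, 0.001]
contact_force: [0.5, -0.1, -0.4]
opening: 1.001
```

Run:
```python
from h import *
d=cam("wrist");save(d,"w21.png")
hs=cv2.cvtColor(d["frame"],cv2.COLOR_RGB2HSV)
m=cv2.inRange(hs,(0,0,70),(179,40,255)); cv2.imwrite("pics/m20.png",m)
o,_=blob(d,m,[.4453,.282,.034],.034)
to([*o,0.010],180)
```

```text
pix [326.8 276.8] world [0.445  0.2821] r 0.0303 rms 0.0007
t 16.40 TIP [0.4525 0.2781 0.0514] toolx 179.4 tilt 0.20,0.39 open 1.000 F [ 0.3 -0.4  0.2] q7 0.75
n 1 err [-0.0076  0.004  -0.0414] dyaw 0.6
{"dx":0.0077,"dy":0.0036,"dz":0.0414,"yaw":-0.010,"jaw":0},
```

View pics/w21.png

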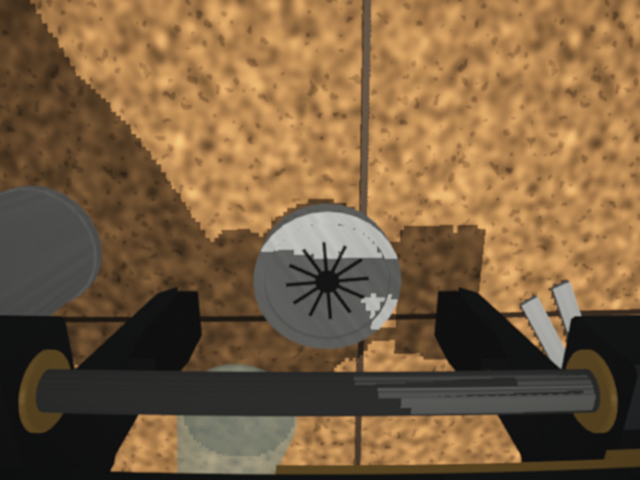

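Call:
play_rows([
  {"dx":0.006,"dy":0.003,"dz":0.005,"yaw":-0.01,"jaw":0},
  {"dx":0.003,"dy":0.001,"dz":0.01,"yaw":0,"jaw":0},
  {"dx":0.001,"dy":0,"dz":0.01,"yaw":0,"jaw":0},
  {"dx":0,"dy":0,"dz":0.008,"yaw":0,"jaw":0},
  {"dx":0,"dy":0,"dz":0.0,"yaw":0,"jaw":0},
])

```text
clock: 16.9
tool_pos: [0.4442, 0.2849, -0.0093]
eef_rot: [-0.0, 1.0, 0.006, 0.004]
contact_force: [0.4, -0.9, 0.9]
opening: 0.999
```

Run:
```python
from h import *
d=cam("wrist");save(d,"w22.png")
to([.445,.282,0.010],180)
```

```text
t 16.95 TIP [0.4441 0.2846 0.0201] toolx -180.0 tilt 0.53,0.66 open 1.000 F [0.5 1.2 0.6] q7 0.73
n 1 err [ 0.0009 -0.0026 -0.0101] dyaw -0.0
{"dx":-0.0008,"dy":-0.0028,"dz":0.0101,"yaw":0.000,"jaw":0},
```

View pics/w22.png

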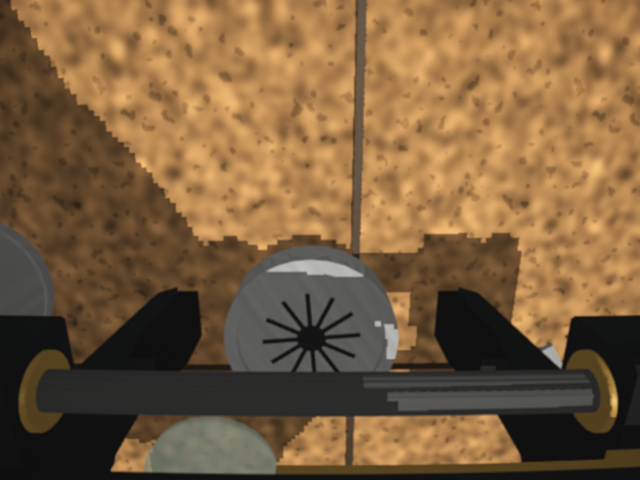

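Call:
play_rows([
  {"dx":-0.001,"dy":-0.003,"dz":0.005,"yaw":0,"jaw":0},
  {"dx":0,"dy":0,"dz":0.005,"yaw":0,"jaw":0},
  {"dx":0,"dy":0,"dz":0,"yaw":0,"jaw":0},
  {"dx":0,"dy":0,"dz":0,"yaw":0,"jaw":1},
  {"dx":0,"dy":0,"dz":0.0,"yaw":0,"jaw":1},
])

```text
clock: 17.45
tool_pos: [0.4463, 0.2816, -0.0196]
eef_rot: [0.0, 1.0, 0.006, 0.005]
contact_force: [-1.2, 0.6, 0.0]
opening: 0.841
```

Call:
play_rows([
  {"dx":0,"dy":0,"dz":0,"yaw":0,"jaw":1},
  {"dx":0,"dy":0,"dz":0,"yaw":0,"jaw":1},
  {"dx":0,"dy":0,"dz":0,"yaw":0,"jaw":1},
  {"dx":0,"dy":0,"dz":0,"yaw":0,"jaw":1},
  {"dx":0,"dy":0,"dz":0.0,"yaw":0,"jaw":1},
], squeeze=25)

```text
clock: 17.95
tool_pos: [0.4465, 0.282, -0.0193]
eef_rot: [0.0, 1.0, 0.006, 0.005]
contact_force: [0.7, -0.0, -1.4]
opening: 0.669
```

Run:
```python
from h import *
d=cam("wrist");save(d,"w23.png")
to([.445,.282,0.010],180)
```

```text
t 18.00 TIP [0.4462 0.2816 0.0097] toolx 180.0 tilt 0.61,0.70 open 0.669 F [ 0.2 -0.5  0.1] q7 0.73
n 1 err [-0.0012  0.0004  0.0003] dyaw 0.0
{"dx":0.0012,"dy":0.0004,"dz":-0.0004,"yaw":-0.000,"jaw":0},
```

View pics/w23.png

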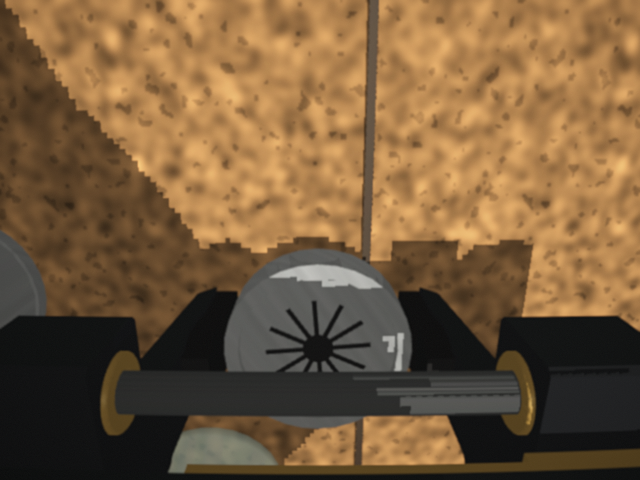

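Call:
play_rows([
  {"dx":0,"dy":0,"dz":-0.01,"yaw":0,"jaw":1},
  {"dx":0,"dy":0,"dz":-0.03,"yaw":0,"jaw":1},
  {"dx":0,"dy":0,"dz":-0.045,"yaw":0,"jaw":1},
  {"dx":0,"dy":0,"dz":-0.045,"yaw":0,"jaw":1},
  {"dx":0,"dy":0,"dz":-0.04,"yaw":0,"jaw":1},
], squeeze=30)

```text
clock: 18.5
tool_pos: [0.4399, 0.2766, 0.152]
eef_rot: [-0.001, 1.0, 0.001, -0.001]
contact_force: [0.5, 0.4, -3.9]
opening: 0.669
```

Run:
```python
from h import *
to([0.648,-0.02,0.19],90,jaw=1)
```

```text
t 18.50 TIP [0.4399 0.2765 0.181 ] toolx -179.9 tilt -0.13,0.12 open 0.669 F [ 0.5  0.4 -3.9] q7 0.78
n 12 err [ 0.2081 -0.2965  0.009 ] dyaw -90.1
{"dx":-0.0173,"dy":-0.0247,"dz":-0.0008,"yaw":0.131,"jaw":1},
{"dx":-0.0204,"dy":-0.0223,"dz":-0.0008,"yaw":0.131,"jaw":1},
{"dx":-0.0231,"dy":-0.0194,"dz":-0.0008,"yaw":0.131,"jaw":1},
{"dx":-0.0255,"dy":-0.0162,"dz":-0.0008,"yaw":0.131,"jaw":1},
{"dx":-0.0274,"dy":-0.0127,"dz":-0.0008,"yaw":0.131,"jaw":1},
{"dx":-0.0288,"dy":-0.0091,"dz":-0.0008,"yaw":0.131,"jaw":1},
{"dx":-0.0297,"dy":-0.0052,"dz":-0.0008,"yaw":0.131,"jaw":1},
{"dx":-0.0302,"dy":-0.0013,"dz":-0.0008,"yaw":0.131,"jaw":1},
{"dx":-0.0301,"dy":0.0027,"dz":-0.0008,"yaw":0.131,"jaw":1},
{"dx":-0.0295,"dy":0.0066,"dz":-0.0008,"yaw":0.131,"jaw":1},
{"dx":-0.0284,"dy":0.0103,"dz":-0.0008,"yaw":0.131,"jaw":1},
{"dx":-0.0268,"dy":0.0140,"dz":-0.0008,"yaw":0.131,"jaw":1},
```

Call:
play_rows([
  {"dx":-0.017,"dy":-0.025,"dz":-0.003,"yaw":0.131,"jaw":1},
  {"dx":-0.02,"dy":-0.022,"dz":-0.003,"yaw":0.131,"jaw":1},
  {"dx":-0.023,"dy":-0.019,"dz":-0.003,"yaw":0.131,"jaw":1},
  {"dx":-0.026,"dy":-0.016,"dz":-0.003,"yaw":0.131,"jaw":1},
  {"dx":-0.027,"dy":-0.013,"dz":-0.003,"yaw":0.131,"jaw":1},
])

```text
clock: 19.0
tool_pos: [0.5252, 0.1559, 0.176]
eef_rot: [0.327, 0.945, 0.007, -0.0]
contact_force: [0.8, -0.0, -3.4]
opening: 0.668
```

Run:
```python
from h import *
to([0.648,-0.02,0.19],90,jaw=1)
```

```text
t 19.00 TIP [0.5251 0.1555 0.205 ] toolx 141.8 tilt 0.22,0.79 open 0.668 F [ 0.8 -0.  -3.4] q7 0.57
n 7 err [ 0.1229 -0.1755 -0.015 ] dyaw -51.8
{"dx":-0.0293,"dy":-0.0089,"dz":0.0019,"yaw":0.129,"jaw":1},
{"dx":-0.0302,"dy":-0.0050,"dz":0.0019,"yaw":0.129,"jaw":1},
{"dx":-0.0306,"dy":-0.0011,"dz":0.0020,"yaw":0.129,"jaw":1},
{"dx":-0.0305,"dy":0.0029,"dz":0.0020,"yaw":0.129,"jaw":1},
{"dx":-0.0299,"dy":0.0068,"dz":0.0021,"yaw":0.129,"jaw":1},
{"dx":-0.0287,"dy":0.0105,"dz":0.0021,"yaw":0.129,"jaw":1},
{"dx":-0.0271,"dy":0.0142,"dz":0.0022,"yaw":0.129,"jaw":1},
```

Call:
play_rows([
  {"dx":-0.029,"dy":-0.009,"dz":0.002,"yaw":0.129,"jaw":1},
  {"dx":-0.03,"dy":-0.005,"dz":0.002,"yaw":0.129,"jaw":1},
  {"dx":-0.03,"dy":-0.001,"dz":0.002,"yaw":0.129,"jaw":1},
  {"dx":-0.03,"dy":0.003,"dz":0.002,"yaw":0.129,"jaw":1},
  {"dx":-0.03,"dy":0.007,"dz":0.002,"yaw":0.129,"jaw":1},
])

```text
clock: 19.5
tool_pos: [0.6094, 0.0256, 0.1666]
eef_rot: [0.62, 0.784, 0.006, -0.005]
contact_force: [0.1, -0.1, -3.4]
opening: 0.665
```

Run:
```python
from h import *
to([0.648,-0.0274,0.16],90,jaw=1)
```

```text
t 19.50 TIP [0.6094 0.0251 0.1956] toolx 103.3 tilt -0.06,0.93 open 0.665 F [ 0.1 -0.1 -3.4] q7 0.31
n 2 err [ 0.0386 -0.0525 -0.0356] dyaw -13.3
{"dx":-0.0303,"dy":0.0127,"dz":0.0174,"yaw":0.116,"jaw":1},
{"dx":-0.0286,"dy":0.0161,"dz":0.0174,"yaw":0.116,"jaw":1},
```

Call:
play_rows([
  {"dx":-0.03,"dy":0.013,"dz":0.01,"yaw":0.116,"jaw":1},
  {"dx":-0.02,"dy":0.015,"dz":0.01,"yaw":0.11,"jaw":1},
  {"dx":-0.004,"dy":0.004,"dz":0.01,"yaw":0,"jaw":1},
  {"dx":0,"dy":0,"dz":0,"yaw":0,"jaw":1},
  {"dx":0,"dy":0,"dz":0,"yaw":0,"jaw":1},
])

```text
clock: 20.0
tool_pos: [0.648, -0.0282, 0.1349]
eef_rot: [0.71, 0.704, 0.003, -0.008]
contact_force: [0.4, -0.3, -3.9]
opening: 0.665
```

Run:
```python
from h import *
to([0.648,-0.0274,0.13],90,jaw=1)
d=cam("wrist");save(d,"w24.png")
s=cam("side");save(s,"s3.png",(270,120,470,270),4)
```

```text
t 20.00 TIP [ 0.6482 -0.0286  0.1639] toolx 89.6 tilt -0.35,0.92 open 0.665 F [ 0.4 -0.3 -3.9] q7 0.21
n 1 err [-0.0002  0.0012 -0.0339] dyaw 0.4
{"dx":0.0007,"dy":-0.0000,"dz":0.0339,"yaw":-0.008,"jaw":1},
```

View pics/s3.png

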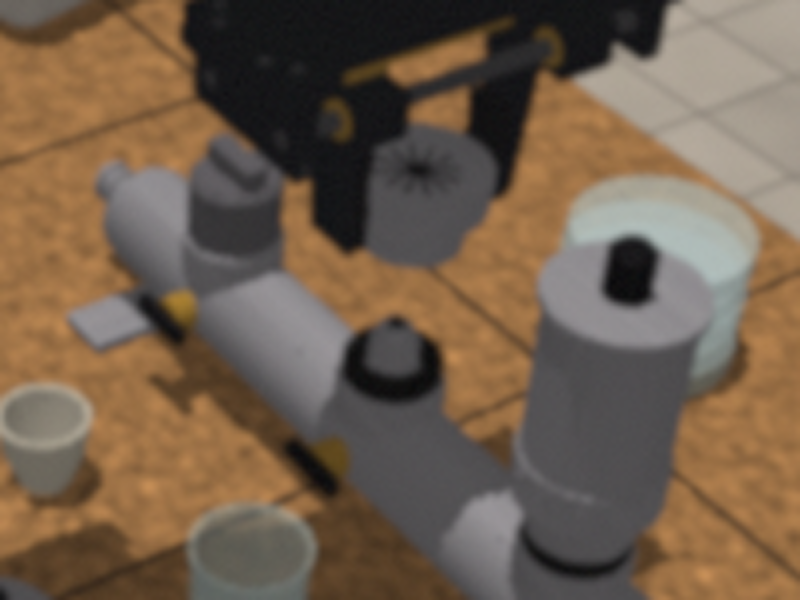

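View pics/w24.png

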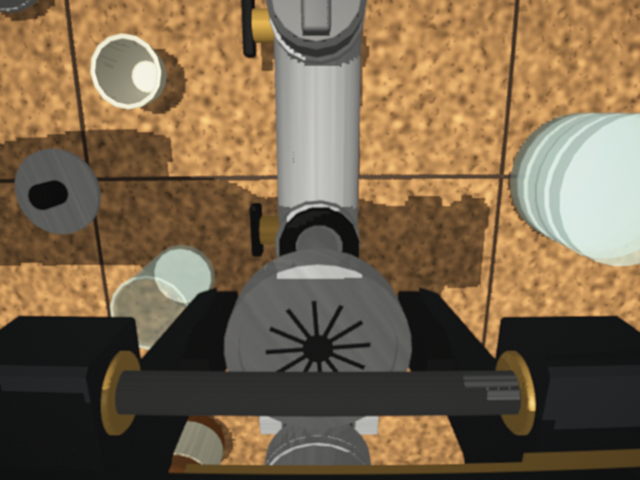

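Call:
play_rows([
  {"dx":0,"dy":0,"dz":0.01,"yaw":0,"jaw":1},
  {"dx":0.001,"dy":0,"dz":0.012,"yaw":0,"jaw":1},
  {"dx":0,"dy":0,"dz":0.01,"yaw":0,"jaw":1},
  {"dx":0,"dy":0,"dz":0.005,"yaw":0,"jaw":1},
  {"dx":0,"dy":0,"dz":0,"yaw":0,"jaw":1},
])

```text
clock: 20.6
tool_pos: [0.6466, -0.0214, 0.0956]
eef_rot: [0.707, 0.707, 0.004, -0.009]
contact_force: [-0.2, -0.4, -2.4]
opening: 0.667
```

Run:
```python
from h import *
to([0.648,-0.0274,0.1],90,jaw=1)
s=cam("side");save(s,"s4.png",(270,120,470,270),4)
to([0.648,-0.0274,0.1],90,jaw=1)
```

```text
t 20.60 TIP [ 0.6468 -0.022   0.1246] toolx 89.9 tilt -0.39,1.11 open 0.667 F [-0.2 -0.4 -2.4] q7 0.22
n 1 err [ 0.0012 -0.0054 -0.0246] dyaw 0.1
{"dx":-0.0059,"dy":0.0014,"dz":0.0245,"yaw":-0.001,"jaw":1},
t 20.65 TIP [ 0.6469 -0.022   0.1249] toolx 89.9 tilt -0.38,1.10 open 0.671 F [-0.7  0.4 -3.4] q7 0.22
n 1 err [ 0.0011 -0.0054 -0.0249] dyaw 0.1
{"dx":-0.0058,"dy":0.0013,"dz":0.0248,"yaw":-0.001,"jaw":1},
```

View pics/s4.png

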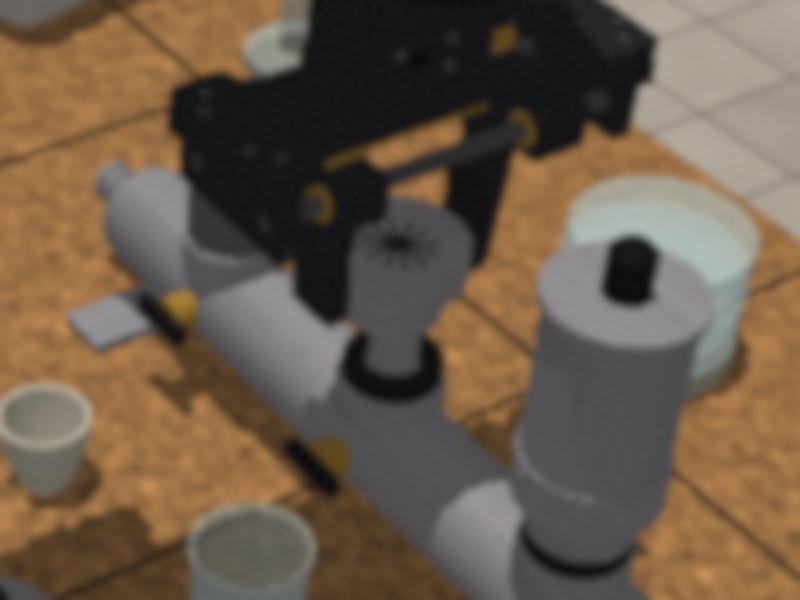

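Call:
play_rows([
  {"dx":-0.004,"dy":0.001,"dz":0,"yaw":0,"jaw":1},
  {"dx":-0.002,"dy":0,"dz":0,"yaw":0,"jaw":1},
  {"dx":0,"dy":0,"dz":0.003,"yaw":0,"jaw":1},
  {"dx":0,"dy":0,"dz":0.003,"yaw":0,"jaw":1},
  {"dx":0,"dy":0,"dz":0,"yaw":0,"jaw":1},
])

```text
clock: 21.15
tool_pos: [0.649, -0.029, 0.0906]
eef_rot: [0.708, 0.706, 0.005, -0.008]
contact_force: [-1.3, 0.8, -3.1]
opening: 0.667
```

Run:
```python
from h import *
to([0.648,-0.0274,0.1],90,jaw=1)
s=cam("side");save(s,"s5.png",(320,140,420,240),6)
to([0.648,-0.0274,0.1],90,jaw=1)
```

```text
t 21.15 TIP [ 0.6491 -0.0296  0.1195] toolx 89.9 tilt -0.21,1.05 open 0.667 F [-1.3  0.8 -3.1] q7 0.23
n 1 err [-0.0011  0.0022 -0.0195] dyaw 0.1
{"dx":0.0018,"dy":-0.0010,"dz":0.0196,"yaw":-0.002,"jaw":1},
t 21.20 TIP [ 0.6492 -0.0296  0.1197] toolx 89.9 tilt -0.20,1.05 open 0.668 F [ 0.4  0.1 -2.8] q7 0.23
n 1 err [-0.0012  0.0022 -0.0197] dyaw 0.1
{"dx":0.0018,"dy":-0.0011,"dz":0.0198,"yaw":-0.002,"jaw":1},
```

View pics/s5.png

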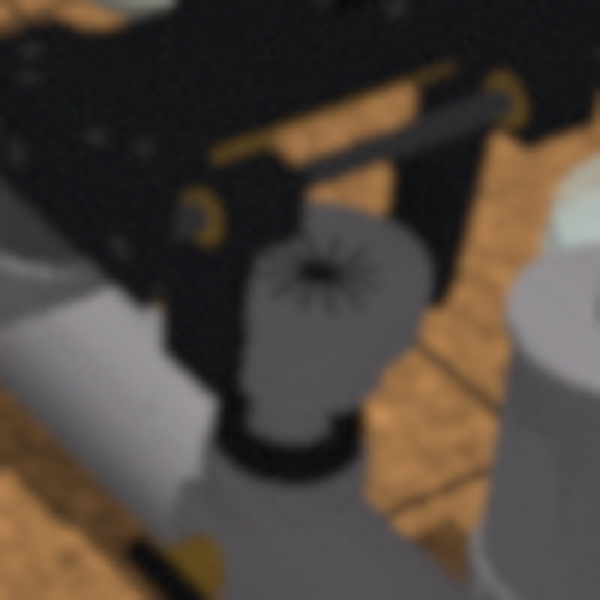

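Good; now it is just above the spigot. Small correction, then down.

Call:
play_rows([
  {"dx":0.002,"dy":-0.001,"dz":0.003,"yaw":0,"jaw":1},
  {"dx":0,"dy":0,"dz":0.004,"yaw":0,"jaw":1},
  {"dx":0,"dy":0,"dz":0.004,"yaw":0,"jaw":1},
  {"dx":0,"dy":0,"dz":0.002,"yaw":0,"jaw":1},
  {"dx":0,"dy":0,"dz":0,"yaw":0,"jaw":1},
])

```text
clock: 21.7
tool_pos: [0.6479, -0.026, 0.0765]
eef_rot: [0.708, 0.707, 0.005, -0.008]
contact_force: [0.2, 0.4, -2.8]
opening: 0.67
```

Run:
```python
from h import *
to([0.648,-0.0274,0.1],90,jaw=1)
```

```text
t 21.70 TIP [ 0.648  -0.0265  0.1055] toolx 89.9 tilt -0.21,1.07 open 0.670 F [ 0.2  0.4 -2.8] q7 0.23
n 1 err [-0.     -0.0009 -0.0055] dyaw 0.1
{"dx":-0.0010,"dy":0.0000,"dz":0.0055,"yaw":-0.001,"jaw":1},
```

Call:
play_rows([
  {"dx":-0.0005,"dy":0,"dz":0.003,"yaw":0,"jaw":1},
  {"dx":0,"dy":0,"dz":0.002,"yaw":0,"jaw":1},
  {"dx":0,"dy":0,"dz":0.001,"yaw":0,"jaw":1},
  {"dx":0,"dy":0,"dz":0,"yaw":0,"jaw":1},
  {"dx":0,"dy":0,"dz":0,"yaw":0,"jaw":1},
])

```text
clock: 22.2
tool_pos: [0.6484, -0.0263, 0.0713]
eef_rot: [0.708, 0.707, 0.006, -0.008]
contact_force: [-1.1, 0.4, -3.1]
opening: 0.666
```

Run:
```python
from h import *
to([0.648,-0.0274,0.1],90,jaw=1)
s=cam("side");save(s,"s6.png",(320,140,420,240),6)
```

```text
t 22.20 TIP [ 0.6484 -0.0269  0.1003] toolx 89.9 tilt -0.14,1.09 open 0.666 F [-1.1  0.4 -3.1] q7 0.23
n 1 err [-0.0004 -0.0005 -0.0003] dyaw 0.1
{"dx":-0.0005,"dy":-0.0004,"dz":0.0003,"yaw":-0.002,"jaw":1},
```

View pics/s6.png

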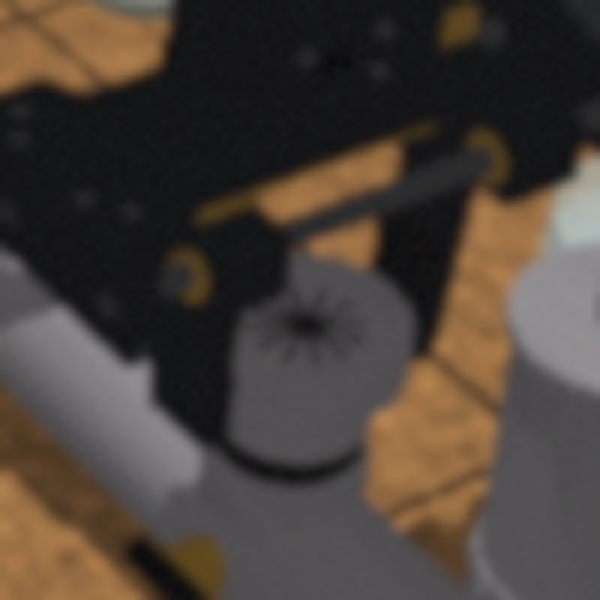

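Call:
play_rows([
  {"dx":0,"dy":0,"dz":0,"yaw":0,"jaw":0},
  {"dx":0,"dy":0,"dz":0,"yaw":0,"jaw":0},
  {"dx":0,"dy":0,"dz":0,"yaw":0,"jaw":0},
  {"dx":0,"dy":0,"dz":-0.02,"yaw":0,"jaw":0},
  {"dx":0,"dy":0,"dz":-0.03,"yaw":0,"jaw":0},
])

```text
clock: 22.75
tool_pos: [0.647, -0.0272, 0.1194]
eef_rot: [0.708, 0.707, 0.004, -0.009]
contact_force: [0.3, -0.6, 0.1]
opening: 0.998
```

Call:
play_rows([
  {"dx":-0.01,"dy":0,"dz":-0.03,"yaw":0,"jaw":0},
  {"dx":-0.02,"dy":0,"dz":-0.03,"yaw":0,"jaw":0},
  {"dx":0,"dy":0,"dz":-0.01,"yaw":0,"jaw":0},
  {"dx":0,"dy":0,"dz":0,"yaw":0,"jaw":0},
  {"dx":0,"dy":0,"dz":0,"yaw":0,"jaw":0},
])

```text
clock: 23.25
tool_pos: [0.6499, -0.0575, 0.1943]
eef_rot: [0.707, 0.707, 0.007, -0.007]
contact_force: [0.2, -1.0, -1.0]
opening: 1.0
```

Run:
```python
from h import *
d=cam("wrist");save(d,"w25.png")
print(plane(d,[(317,187)],.124))
to([0.452,-0.30,0.12],0)
s=cam("side");save(s,"s7.png",(320,140,420,240),6)
```

```text
[[ 0.64865544 -0.02623569  0.124     ]]
t 23.30 TIP [ 0.6497 -0.0575  0.2229] toolx 90.0 tilt -0.06,1.18 open 0.998 F [-0.6  0.9 -0.1] q7 0.24
n 12 err [-0.1977 -0.2425 -0.1029] dyaw -90.0
{"dx":-0.0204,"dy":-0.0165,"dz":0.0082,"yaw":0.131,"jaw":0},
{"dx":-0.0224,"dy":-0.0137,"dz":0.0081,"yaw":0.131,"jaw":0},
{"dx":-0.0240,"dy":-0.0107,"dz":0.0081,"yaw":0.131,"jaw":0},
{"dx":-0.0251,"dy":-0.0075,"dz":0.0081,"yaw":0.131,"jaw":0},
{"dx":-0.0259,"dy":-0.0042,"dz":0.0080,"yaw":0.131,"jaw":0},
{"dx":-0.0262,"dy":-0.0008,"dz":0.0080,"yaw":0.131,"jaw":0},
{"dx":-0.0261,"dy":0.0026,"dz":0.0080,"yaw":0.131,"jaw":0},
{"dx":-0.0255,"dy":0.0060,"dz":0.0080,"yaw":0.131,"jaw":0},
{"dx":-0.0245,"dy":0.0093,"dz":0.0081,"yaw":0.131,"jaw":0},
{"dx":-0.0231,"dy":0.0124,"dz":0.0081,"yaw":0.131,"jaw":0},
{"dx":-0.0213,"dy":0.0153,"dz":0.0081,"yaw":0.131,"jaw":0},
{"dx":-0.0191,"dy":0.0179,"dz":0.0082,"yaw":0.131,"jaw":0},
```

View pics/w25.png

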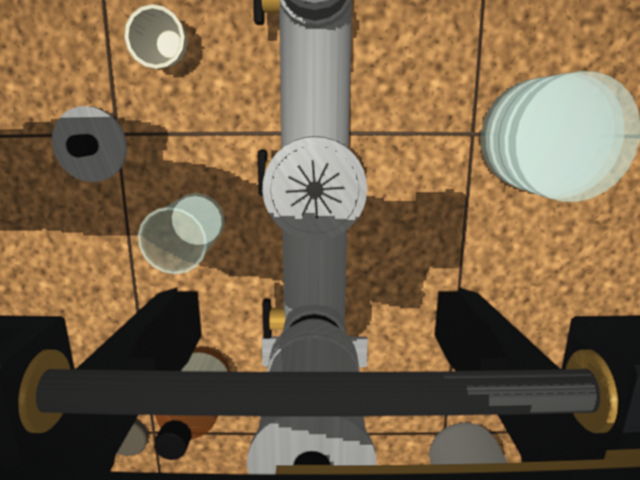

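View pics/s7.png

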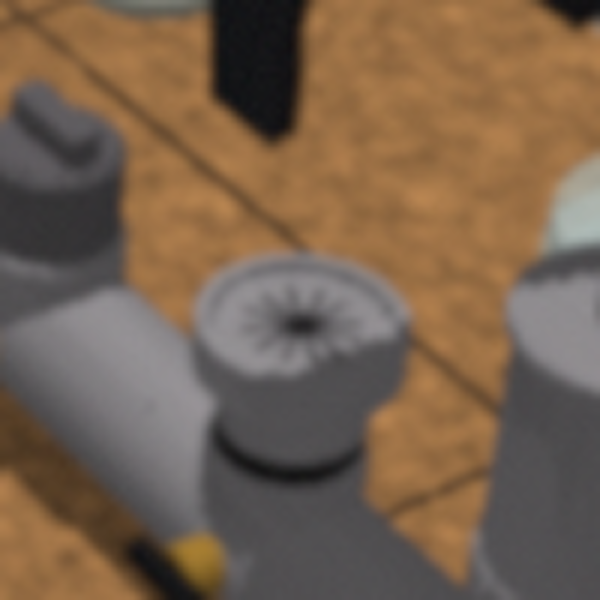

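Call:
play_rows([
  {"dx":0,"dy":-0.04,"dz":-0.015,"yaw":0.1,"jaw":0},
  {"dx":0,"dy":-0.045,"dz":-0.01,"yaw":0.13,"jaw":0},
  {"dx":-0.01,"dy":-0.045,"dz":0,"yaw":0.14,"jaw":0},
  {"dx":-0.025,"dy":-0.025,"dz":0,"yaw":0.14,"jaw":0},
  {"dx":-0.035,"dy":-0.01,"dz":0,"yaw":0.14,"jaw":0},
])

```text
clock: 23.85
tool_pos: [0.4535, -0.083, 0.211]
eef_rot: [0.898, 0.44, 0.0, -0.014]
contact_force: [1.1, -1.3, -0.2]
opening: 1.004
```

Run:
```python
from h import *
to([0.452,-0.30,0.15],0)
```

```text
t 23.85 TIP [ 0.4538 -0.0837  0.24  ] toolx 52.3 tilt -0.69,1.48 open 1.004 F [ 1.1 -1.3 -0.2] q7 -0.14
n 7 err [-0.0018 -0.2163 -0.09  ] dyaw -52.3
{"dx":-0.0248,"dy":0.0190,"dz":0.0121,"yaw":0.130,"jaw":0},
{"dx":-0.0221,"dy":0.0221,"dz":0.0120,"yaw":0.130,"jaw":0},
{"dx":-0.0191,"dy":0.0247,"dz":0.0120,"yaw":0.130,"jaw":0},
{"dx":-0.0158,"dy":0.0270,"dz":0.0120,"yaw":0.130,"jaw":0},
{"dx":-0.0122,"dy":0.0288,"dz":0.0120,"yaw":0.130,"jaw":0},
{"dx":-0.0084,"dy":0.0301,"dz":0.0120,"yaw":0.130,"jaw":0},
{"dx":-0.0044,"dy":0.0309,"dz":0.0120,"yaw":0.130,"jaw":0},
```

Call:
play_rows([
  {"dx":-0.025,"dy":0.019,"dz":0.012,"yaw":0.13,"jaw":0},
  {"dx":-0.022,"dy":0.022,"dz":0.012,"yaw":0.13,"jaw":0},
  {"dx":-0.019,"dy":0.025,"dz":0.012,"yaw":0.13,"jaw":0},
  {"dx":-0.016,"dy":0.027,"dz":0.012,"yaw":0.13,"jaw":0},
  {"dx":-0.012,"dy":0.029,"dz":0.012,"yaw":0.13,"jaw":0},
])

```text
clock: 24.35
tool_pos: [0.4441, -0.2352, 0.1411]
eef_rot: [0.992, 0.121, -0.009, -0.018]
contact_force: [0.1, -0.3, -0.2]
opening: 1.0
```

Call:
play_rows([
  {"dx":-0.008,"dy":0.03,"dz":0.012,"yaw":0.13,"jaw":0},
  {"dx":-0.004,"dy":0.02,"dz":0.012,"yaw":0.12,"jaw":0},
  {"dx":0,"dy":0,"dz":0.01,"yaw":0,"jaw":0},
  {"dx":0,"dy":0,"dz":0,"yaw":0,"jaw":0},
  {"dx":0,"dy":0,"dz":0,"yaw":0,"jaw":0},
])

```text
clock: 24.85
tool_pos: [0.4377, -0.2856, 0.0976]
eef_rot: [1.0, -0.007, -0.017, -0.018]
contact_force: [-0.0, 0.2, 0.0]
opening: 1.0
```

Run:
```python
from h import *
d=cam("wrist");save(d,"w26.png")
hs=cv2.cvtColor(d["frame"],cv2.COLOR_RGB2HSV)
m=cv2.inRange(hs,(0,0,60),(179,75,150))
o,_=blob(d,m,[.452,-.30,.0082],.0082)
to([*o,0.05],0)
```

```text
pix [348.1 199.6] world [ 0.452  -0.3015] r 0.0217 rms 0.0003
t 24.90 TIP [ 0.4388 -0.2861  0.1266] toolx -0.8 tilt -1.90,2.11 open 0.999 F [-0.2  0.7 -0.7] q7 -0.37
n 2 err [ 0.0131 -0.0154 -0.0766] dyaw 0.8
{"dx":0.0080,"dy":0.0090,"dz":0.0378,"yaw":-0.007,"jaw":0},
{"dx":0.0079,"dy":0.0090,"dz":0.0378,"yaw":-0.007,"jaw":0},
```

View pics/w26.png

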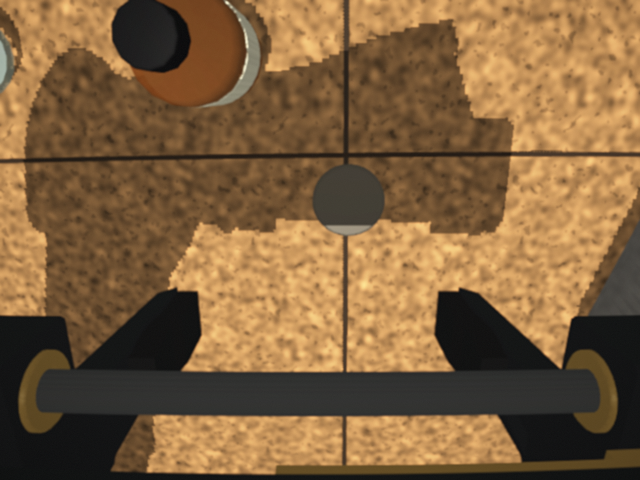

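Call:
play_rows([
  {"dx":0.004,"dy":0.004,"dz":0.02,"yaw":0,"jaw":0},
  {"dx":0.004,"dy":0.004,"dz":0.02,"yaw":0,"jaw":0},
  {"dx":0.002,"dy":0.004,"dz":0.02,"yaw":0,"jaw":0},
  {"dx":0,"dy":0,"dz":0.02,"yaw":0,"jaw":0},
  {"dx":0,"dy":0,"dz":0,"yaw":0,"jaw":0},
])

```text
clock: 25.4
tool_pos: [0.4508, -0.2877, 0.0181]
eef_rot: [1.0, 0.001, -0.013, -0.02]
contact_force: [-0.9, -0.6, 0.4]
opening: 1.002
```

Run:
```python
from h import *
d=cam("wrist");save(d,"w27.png")
hs=cv2.cvtColor(d["frame"],cv2.COLOR_RGB2HSV)
m=cv2.inRange(hs,(0,0,45),(179,75,150))
o,_=blob(d,m,[.452,-.301,.0082],.0082)
to([*o,0.004],0)
```

```text
pix [348.2 267.3] world [ 0.4545 -0.3015] r 0.0209 rms 0.0019
t 25.45 TIP [ 0.4521 -0.2895  0.0482] toolx 0.1 tilt -1.40,2.16 open 1.003 F [ 0.2 -0.2 -0.1] q7 -0.29
n 2 err [ 0.0024 -0.012  -0.0442] dyaw -0.1
{"dx":0.0017,"dy":0.0068,"dz":0.0218,"yaw":0.001,"jaw":0},
{"dx":0.0018,"dy":0.0068,"dz":0.0218,"yaw":0.001,"jaw":0},
```

View pics/w27.png

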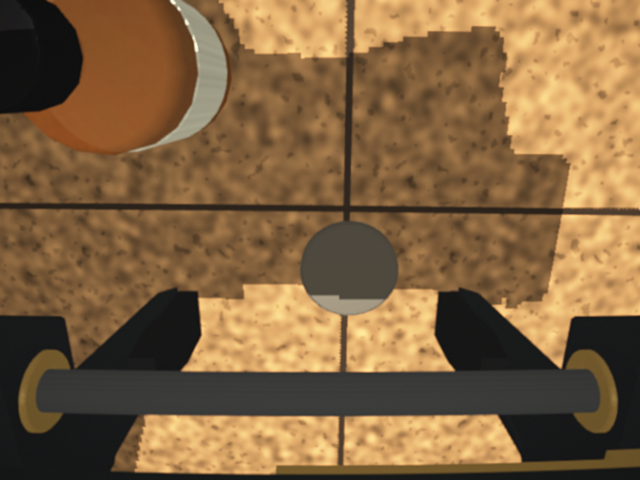

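Call:
play_rows([
  {"dx":0,"dy":0.005,"dz":0.008,"yaw":0,"jaw":0},
  {"dx":0,"dy":0.005,"dz":0.008,"yaw":0,"jaw":0},
  {"dx":0,"dy":0.001,"dz":0.008,"yaw":0,"jaw":0},
  {"dx":0,"dy":0,"dz":0.006,"yaw":0,"jaw":0},
  {"dx":0,"dy":0,"dz":0,"yaw":0,"jaw":0},
])

```text
clock: 25.95
tool_pos: [0.453, -0.2998, -0.01]
eef_rot: [1.0, 0.002, -0.01, -0.017]
contact_force: [0.3, -0.7, -0.1]
opening: 1.0
```

Run:
```python
from h import *
d=cam("wrist");save(d,"w28.png",(160,200,480,400),2.4)
to([.452,-.3015,0.004],0)
hs=cv2.cvtColor(d["frame"],cv2.COLOR_RGB2HSV)
m=cv2.inRange(hs,(0,0,45),(179,75,255)); print()
ys=np.nonzero(m[250:366,250:400].any(1))[0]+250; print(ys.min(),ys.max())
```

```text
t 26.00 TIP [ 0.4537 -0.301   0.0192] toolx 0.2 tilt -1.12,1.95 open 1.002 F [ 0.6 -0.   1. ] q7 -0.25
n 1 err [-0.0017 -0.0005 -0.0152] dyaw -0.2
{"dx":-0.0014,"dy":0.0010,"dz":0.0153,"yaw":0.004,"jaw":0},

250 352
```

View pics/w28.png

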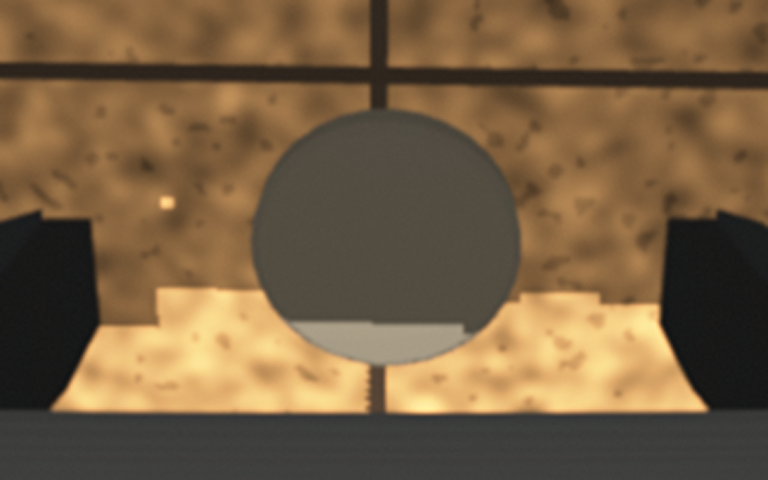

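Call:
play_rows([
  {"dx":-0.001,"dy":0.001,"dz":0.005,"yaw":0,"jaw":0},
  {"dx":0,"dy":0,"dz":0.005,"yaw":0,"jaw":0},
  {"dx":0,"dy":0,"dz":0.003,"yaw":0,"jaw":0.2},
  {"dx":0,"dy":0,"dz":0.001,"yaw":0,"jaw":0.2},
  {"dx":0,"dy":0,"dz":0,"yaw":0,"jaw":0.2},
], squeeze=12)

```text
clock: 26.5
tool_pos: [0.4518, -0.3005, -0.0247]
eef_rot: [1.0, 0.002, -0.01, -0.017]
contact_force: [0.1, -0.7, -0.2]
opening: 0.804
```

Run:
```python
from h import *
d=cam("wrist");save(d,"w29.png",(160,200,480,400),2.4)
print(plane(d,[(320.8,298.3)],.009))
to([.452,-.3015,0.004],0)
```

```text
[[ 0.46000099 -0.30278376  0.009     ]]
t 26.55 TIP [ 0.4524 -0.3015  0.0044] toolx 0.3 tilt -1.10,1.95 open 0.799 F [0.1 0.8 0.3] q7 -0.23
n 1 err [-0.0004  0.     -0.0004] dyaw -0.3
{"dx":-0.0004,"dy":-0.0000,"dz":0.0004,"yaw":0.004,"jaw":0},
```

View pics/w29.png

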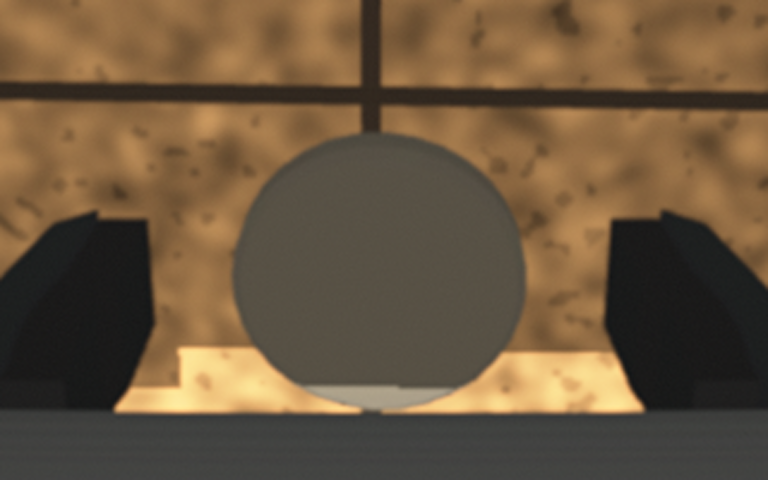

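Call:
play_rows([
  {"dx":0,"dy":0,"dz":0,"yaw":0,"jaw":1},
  {"dx":0,"dy":0,"dz":0,"yaw":0,"jaw":1},
  {"dx":0,"dy":0,"dz":0,"yaw":0,"jaw":1},
  {"dx":0,"dy":0,"dz":0,"yaw":0,"jaw":1},
  {"dx":0,"dy":0,"dz":0,"yaw":0,"jaw":1},
], squeeze=15)

```text
clock: 27.05
tool_pos: [0.4522, -0.3007, -0.0242]
eef_rot: [1.0, 0.002, -0.009, -0.017]
contact_force: [0.4, -0.4, 0.2]
opening: 0.495
```

Run:
```python
from h import *
d=cam("wrist");save(d,"w30.png",(160,200,480,400),2.4)
c=plane(d,[(317.9,312.9)],.009)[0]; p,M,s=tip(); print(c,((c-s["tool_pos"])@M).round(4))
to([.452,-.3015,0.004],0)
```

```text
[ 0.45425523 -0.30189847  0.009     ] [ 0.0015  0.0001 -0.0332]
t 27.10 TIP [ 0.4527 -0.3016  0.0048] toolx 0.3 tilt -1.07,1.92 open 0.493 F [-0.5  0.1 -0.6] q7 -0.23
n 1 err [-0.0007  0.0001 -0.0008] dyaw -0.3
{"dx":-0.0007,"dy":-0.0001,"dz":0.0008,"yaw":0.005,"jaw":0},
```

View pics/w30.png

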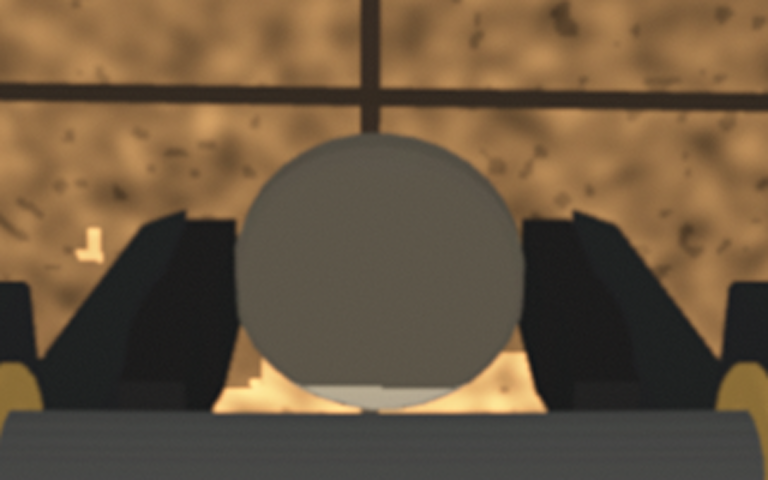

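Call:
play_rows([
  {"dx":0,"dy":0,"dz":0,"yaw":0,"jaw":1},
  {"dx":0,"dy":0,"dz":-0.02,"yaw":0,"jaw":1},
  {"dx":0,"dy":0,"dz":-0.04,"yaw":0,"jaw":1},
  {"dx":0,"dy":0,"dz":-0.045,"yaw":0,"jaw":1},
  {"dx":0,"dy":0,"dz":-0.04,"yaw":0,"jaw":1},
], squeeze=20)

```text
clock: 27.6
tool_pos: [0.4516, -0.3026, 0.1198]
eef_rot: [1.0, 0.002, -0.015, -0.021]
contact_force: [1.4, -0.5, -1.2]
opening: 0.491
```

Call:
play_rows([
  {"dx":0,"dy":-0.03,"dz":-0.03,"yaw":-0.1,"jaw":1},
  {"dx":0.002,"dy":-0.04,"dz":-0.02,"yaw":-0.1,"jaw":1},
  {"dx":0.008,"dy":-0.04,"dz":0,"yaw":-0.1,"jaw":1},
  {"dx":0.012,"dy":-0.04,"dz":0,"yaw":-0.1,"jaw":1},
  {"dx":0.016,"dy":-0.036,"dz":0,"yaw":-0.1,"jaw":1},
])

```text
clock: 28.1
tool_pos: [0.4524, -0.1172, 0.185]
eef_rot: [0.968, 0.252, -0.004, -0.016]
contact_force: [0.4, 0.6, -0.6]
opening: 0.489
```

Run:
```python
from h import *
to([.60,-.026,0.2],75,jaw=1)
```

```text
t 28.10 TIP [ 0.4529 -0.1181  0.214 ] toolx 29.2 tilt -0.89,1.66 open 0.489 F [ 0.4  0.6 -0.6] q7 -0.32
n 6 err [ 0.1471  0.0921 -0.014 ] dyaw 45.8
{"dx":0.0289,"dy":-0.0013,"dz":0.0024,"yaw":-0.133,"jaw":1},
{"dx":0.0288,"dy":0.0025,"dz":0.0023,"yaw":-0.133,"jaw":1},
{"dx":0.0282,"dy":0.0063,"dz":0.0021,"yaw":-0.133,"jaw":1},
{"dx":0.0272,"dy":0.0100,"dz":0.0020,"yaw":-0.133,"jaw":1},
{"dx":0.0256,"dy":0.0135,"dz":0.0019,"yaw":-0.133,"jaw":1},
{"dx":0.0236,"dy":0.0168,"dz":0.0018,"yaw":-0.133,"jaw":1},
```

Call:
play_rows([
  {"dx":0.029,"dy":-0.004,"dz":0.001,"yaw":-0.133,"jaw":1},
  {"dx":0.029,"dy":0,"dz":0.001,"yaw":-0.133,"jaw":1},
  {"dx":0.028,"dy":0.004,"dz":0.001,"yaw":-0.133,"jaw":1},
  {"dx":0.027,"dy":0.008,"dz":0.001,"yaw":-0.133,"jaw":1},
  {"dx":0.024,"dy":0.014,"dz":0.001,"yaw":-0.133,"jaw":1},
])

```text
clock: 28.6
tool_pos: [0.5655, -0.0238, 0.181]
eef_rot: [0.823, 0.567, 0.001, -0.02]
contact_force: [0.4, -0.1, -1.0]
opening: 0.494
```

Run:
```python
from h import *
to([.6487,-.0262,0.17],90,jaw=1)
```

```text
t 28.60 TIP [ 0.5661 -0.0248  0.21  ] toolx 69.1 tilt -1.25,1.93 open 0.494 F [ 0.4 -0.1 -1. ] q7 -0.04
n 3 err [ 0.0826 -0.0014 -0.04  ] dyaw 20.9
{"dx":0.0090,"dy":0.0263,"dz":0.0127,"yaw":-0.121,"jaw":1},
{"dx":0.0058,"dy":0.0273,"dz":0.0126,"yaw":-0.121,"jaw":1},
{"dx":0.0025,"dy":0.0278,"dz":0.0125,"yaw":-0.121,"jaw":1},
```

Call:
play_rows([
  {"dx":0.008,"dy":0.026,"dz":0.01,"yaw":-0.12,"jaw":1},
  {"dx":0.004,"dy":0.027,"dz":0.01,"yaw":-0.12,"jaw":1},
  {"dx":0,"dy":0.022,"dz":0.01,"yaw":-0.1,"jaw":1},
  {"dx":0,"dy":0,"dz":0,"yaw":0,"jaw":1},
  {"dx":0,"dy":0,"dz":0,"yaw":0,"jaw":1},
])

```text
clock: 29.1
tool_pos: [0.6447, -0.0245, 0.1471]
eef_rot: [0.708, 0.706, 0.005, -0.021]
contact_force: [-0.6, -0.5, -0.9]
opening: 0.493
```

Run:
```python
from h import *
to([.6487,-.0262,0.145],90,jaw=1)
d=cam("wrist");save(d,"w31.png",(160,160,480,400),2.4)
s=cam("side");save(s,"s8.png",(320,120,420,220),6)
to([.6487,-.0262,0.145],90,jaw=1)
```

```text
t 29.10 TIP [ 0.6453 -0.0256  0.1761] toolx 89.8 tilt -1.28,2.11 open 0.493 F [-0.6 -0.5 -0.9] q7 0.22
n 1 err [ 0.0034 -0.0006 -0.0311] dyaw 0.2
{"dx":-0.0017,"dy":0.0041,"dz":0.0309,"yaw":-0.003,"jaw":1},
t 29.20 TIP [ 0.645  -0.0256  0.1765] toolx 89.8 tilt -1.27,2.09 open 0.492 F [ 0.3  0.5 -0.8] q7 0.22
n 1 err [ 0.0037 -0.0006 -0.0315] dyaw 0.2
{"dx":-0.0017,"dy":0.0044,"dz":0.0314,"yaw":-0.003,"jaw":1},
```

View pics/s8.png

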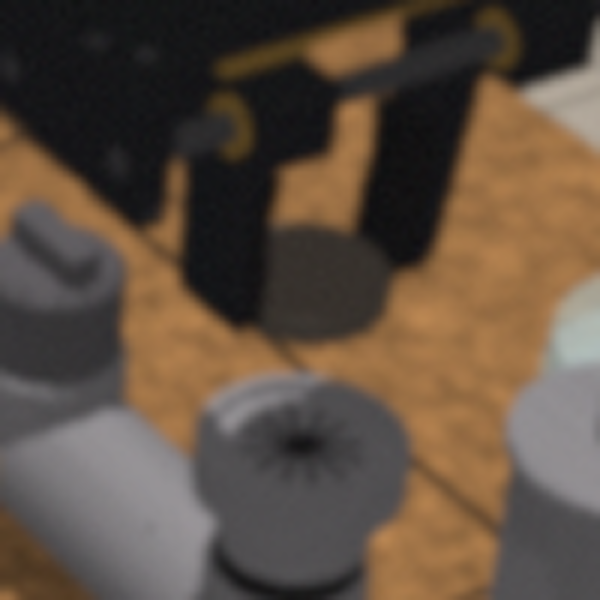

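View pics/w31.png

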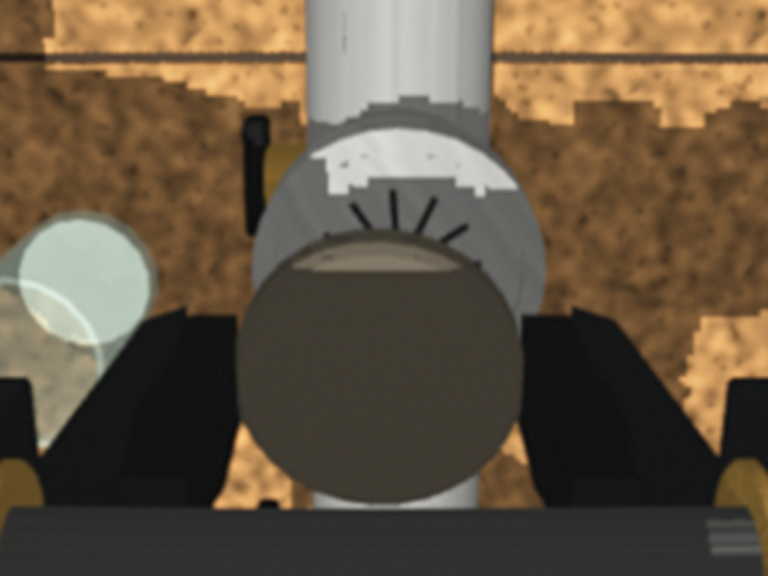

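Call:
play_rows([
  {"dx":-0.001,"dy":0.003,"dz":0.01,"yaw":0,"jaw":1},
  {"dx":-0.002,"dy":0.001,"dz":0.01,"yaw":0,"jaw":1},
  {"dx":-0.001,"dy":0,"dz":0.01,"yaw":0,"jaw":1},
  {"dx":0,"dy":0,"dz":0.006,"yaw":0,"jaw":1},
  {"dx":0,"dy":0,"dz":0,"yaw":0,"jaw":1},
])

```text
clock: 29.7
tool_pos: [0.6452, -0.0274, 0.1092]
eef_rot: [0.709, 0.705, 0.004, -0.021]
contact_force: [0.8, 0.1, -0.1]
opening: 0.491
```

Run:
```python
from h import *
d=cam("wrist");save(d,"w32.png",(160,160,480,400),2.4)
to([.6487,-.0262,0.128],90,jaw=1)
```

```text
t 29.75 TIP [ 0.6461 -0.0285  0.1386] toolx 89.7 tilt -1.34,2.07 open 0.491 F [-0.5 -0.1  0.4] q7 0.23
n 1 err [ 0.0026  0.0023 -0.0106] dyaw 0.3
{"dx":0.0019,"dy":0.0028,"dz":0.0106,"yaw":-0.006,"jaw":1},
```

View pics/w32.png

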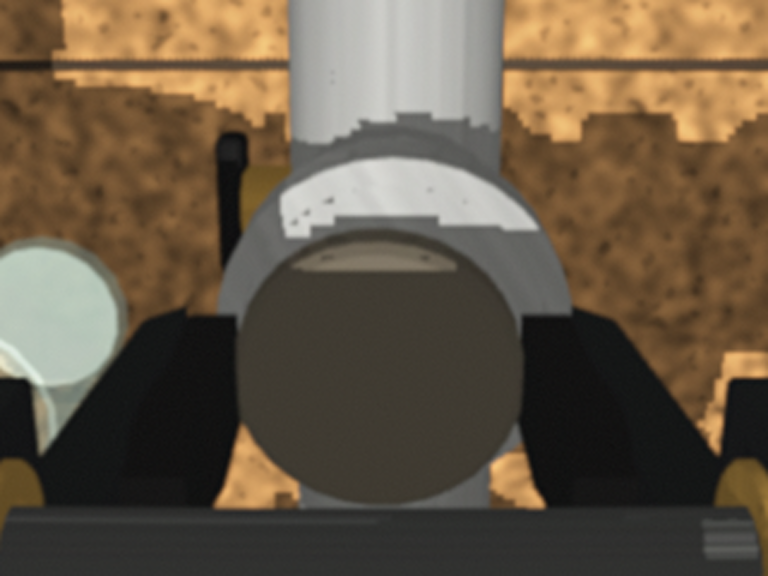

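Call:
play_rows([
  {"dx":0.001,"dy":0.003,"dz":0.002,"yaw":0,"jaw":1},
  {"dx":0.001,"dy":0,"dz":0.002,"yaw":0,"jaw":1},
  {"dx":0,"dy":0,"dz":0.002,"yaw":0,"jaw":1},
  {"dx":0,"dy":0,"dz":0,"yaw":0,"jaw":1},
  {"dx":0,"dy":0,"dz":0,"yaw":0,"jaw":1},
])

```text
clock: 30.25
tool_pos: [0.6495, -0.0249, 0.104]
eef_rot: [0.709, 0.705, 0.005, -0.02]
contact_force: [-0.3, 1.3, -0.1]
opening: 0.489
```

Run:
```python
from h import *
d=cam("wrist");save(d,"w33.png",(160,160,480,400),2.4)
p,M,s=tip(); print(proj(d,[[.6487,-.0262,.124]]))
s=cam("side");save(s,"s9.png",(320,120,420,220),6)
to([.6487,-.0262,0.128],90,jaw=1)
```

```text
[[316.64797284 304.78792448]]
t 30.35 TIP [ 0.6501 -0.026   0.133 ] toolx 89.7 tilt -1.22,2.07 open 0.491 F [ 0.4 -1.3 -0.3] q7 0.23
n 1 err [-0.0014 -0.0002 -0.005 ] dyaw 0.3
{"dx":-0.0004,"dy":-0.0013,"dz":0.0050,"yaw":-0.005,"jaw":1},
```

View pics/w33.png

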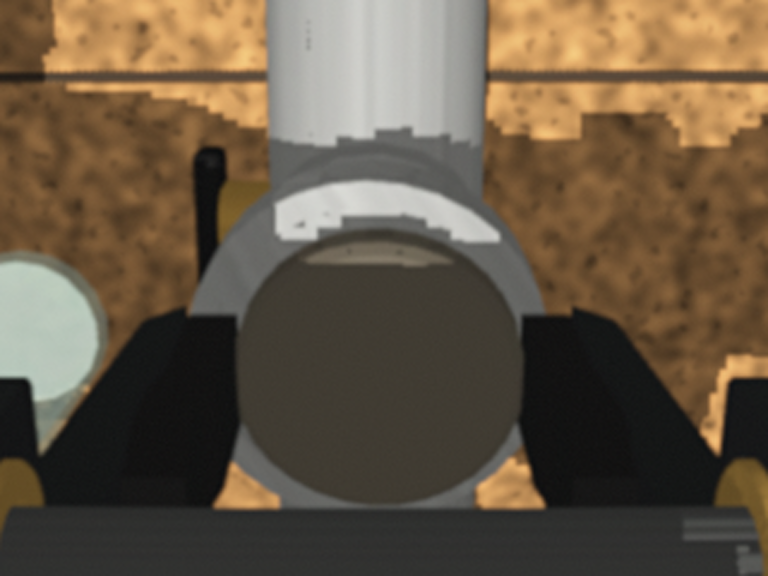

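View pics/s9.png

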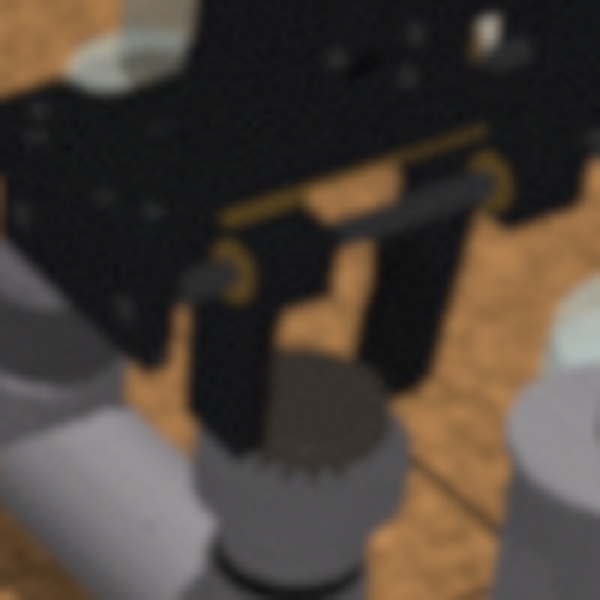

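Call:
play_rows([
  {"dx":-0.001,"dy":-0.002,"dz":0.001,"yaw":0,"jaw":1},
  {"dx":0,"dy":0,"dz":0.002,"yaw":0,"jaw":1},
  {"dx":0,"dy":0,"dz":0.001,"yaw":0,"jaw":1},
  {"dx":0,"dy":0,"dz":0,"yaw":0,"jaw":1},
  {"dx":0,"dy":0,"dz":0,"yaw":0,"jaw":1},
])

```text
clock: 30.85
tool_pos: [0.6471, -0.026, 0.0999]
eef_rot: [0.709, 0.705, 0.005, -0.02]
contact_force: [-0.8, 0.1, -0.5]
opening: 0.494
```

Run:
```python
from h import *
d=cam("wrist");save(d,"w34.png",(160,160,480,400),2.4)
s=cam("side");save(s,"s10.png",(320,120,420,220),6)
to([.6487,-.0262,0.128],90,jaw=1)
```

```text
t 30.95 TIP [ 0.6478 -0.0271  0.1289] toolx 89.7 tilt -1.21,2.06 open 0.495 F [-0.   0.2 -0.8] q7 0.23
n 1 err [ 0.0009  0.0009 -0.0009] dyaw 0.3
{"dx":0.0009,"dy":0.0009,"dz":0.0009,"yaw":-0.006,"jaw":1},
```

View pics/w34.png

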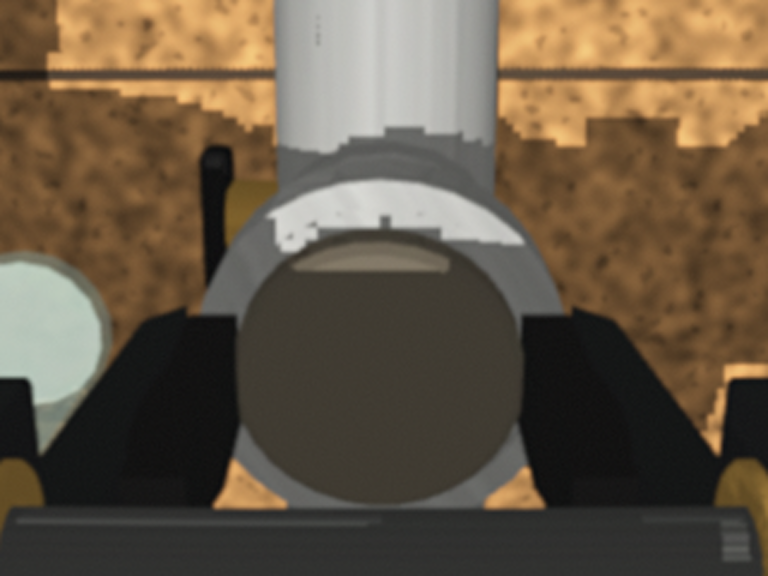

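View pics/s10.png

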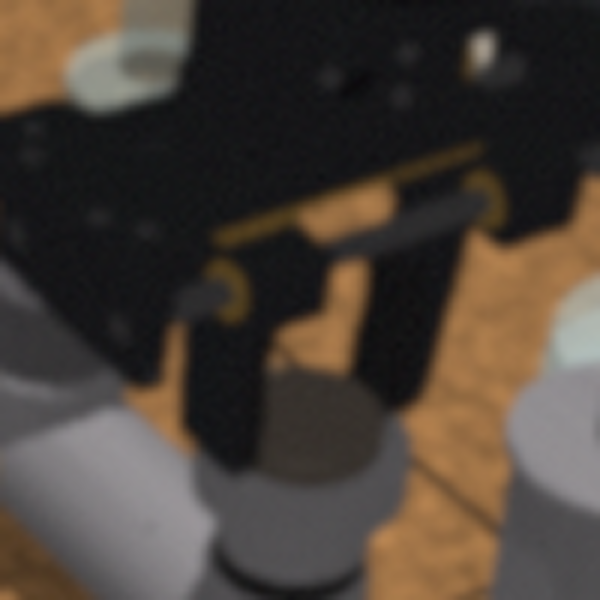

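Call:
play_rows([
  {"dx":0.0005,"dy":0.0005,"dz":0.001,"yaw":0,"jaw":1},
  {"dx":0,"dy":0,"dz":0.0,"yaw":0,"jaw":1},
  {"dx":0,"dy":0,"dz":0,"yaw":0,"jaw":0.3},
  {"dx":0,"dy":0,"dz":0,"yaw":0,"jaw":0.3},
  {"dx":0,"dy":0,"dz":0,"yaw":0,"jaw":0.3},
])

```text
clock: 31.45
tool_pos: [0.6481, -0.0254, 0.0991]
eef_rot: [0.709, 0.705, 0.005, -0.02]
contact_force: [-0.1, 0.4, -0.0]
opening: 0.699
```

Run:
```python
from h import *
d=cam("wrist");save(d,"w35.png",(160,160,480,400),2.4)
s=cam("side");save(s,"s11.png",(320,120,420,220),6)
to([.6487,-.0262,0.128],90,jaw=1)
```

```text
t 31.55 TIP [ 0.6487 -0.0265  0.1281] toolx 89.7 tilt -1.17,2.07 open 0.701 F [-0.2  0.3 -0.2] q7 0.23
n 1 err [ 0.      0.0003 -0.0001] dyaw 0.3
{"dx":0.0003,"dy":0.0000,"dz":0.0001,"yaw":-0.006,"jaw":1},
```

View pics/w35.png

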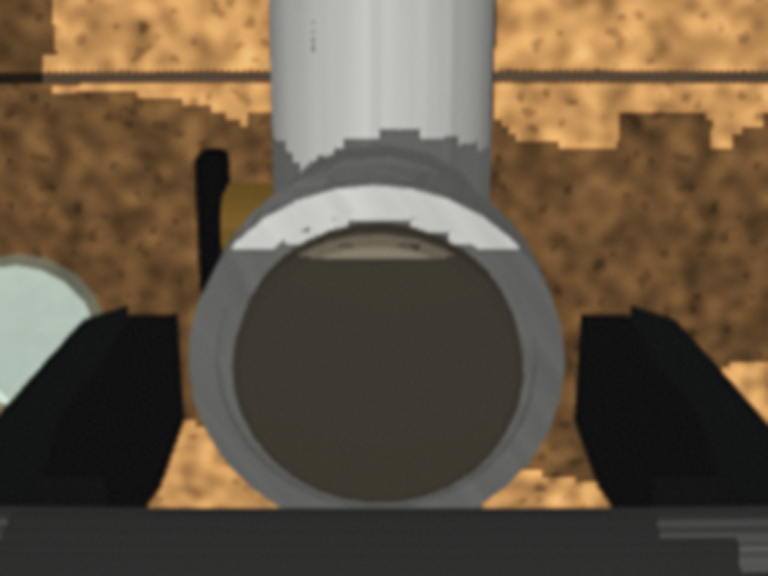

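View pics/s11.png

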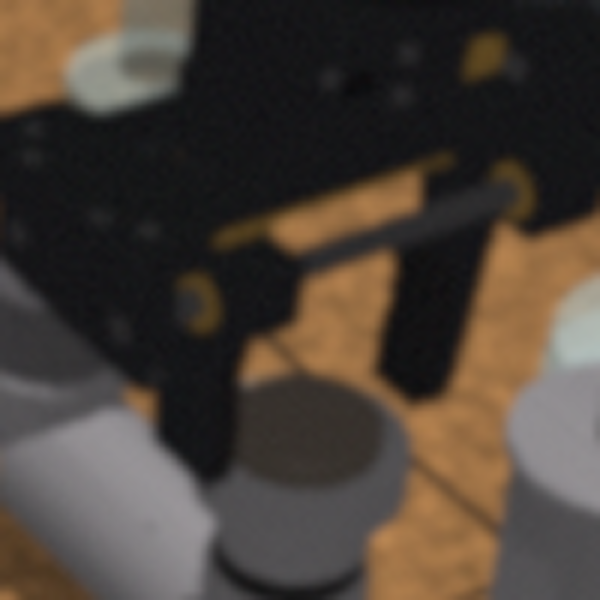

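Call:
play_rows([
  {"dx":0,"dy":0,"dz":-0.03,"yaw":0,"jaw":0},
  {"dx":0,"dy":0,"dz":-0.04,"yaw":0,"jaw":0},
  {"dx":-0.02,"dy":0,"dz":-0.03,"yaw":0,"jaw":0},
  {"dx":0,"dy":0,"dz":0,"yaw":0,"jaw":0},
  {"dx":0,"dy":0,"dz":0,"yaw":0,"jaw":0},
])

```text
clock: 32.05
tool_pos: [0.6492, -0.0484, 0.2004]
eef_rot: [0.708, 0.706, 0.005, -0.021]
contact_force: [-0.3, 0.7, -1.1]
opening: 0.997
```

Run:
```python
from h import *
d=cam("wrist");save(d,"w36.png",(160,80,480,320),2.4)
v,u=np.mgrid[0:300,200:440]; P=depthpts(d,np.c_[u.ravel(),v.ravel()])
k=np.linalg.norm(P[:,:2]-[.6487,-.0262],axis=1)<0.019
q=P[k]; A=np.c_[q[:,:2]-q[:,:2].mean(0),np.ones(len(q))]; c=np.linalg.lstsq(A,q[:,2],rcond=None)[0]
print("disc top z %.4f slope deg"%c[2],np.degrees(c[:2]).round(2))
k=(np.linalg.norm(P[:,:2]-[.6487,-.0262],axis=1)<0.0295)&(np.linalg.norm(P[:,:2]-[.6487,-.0262],axis=1)>0.0265)&(P[:,2]>.1)
q=P[k]; A=np.c_[q[:,:2]-q[:,:2].mean(0),np.ones(len(q))]; c=np.linalg.lstsq(A,q[:,2],rcond=None)[0]
print("rim z %.4f slope"%c[2],np.degrees(c[:2]).round(2))
hs=cv2.cvtColor(d["frame"],cv2.COLOR_RGB2HSV)
to([.44,.15,0.2],180)
```

```text
disc top z 0.1306 slope deg [0.02 0.09]
rim z 0.1232 slope [-0.03 -1.2 ]
t 32.10 TIP [ 0.65   -0.0505  0.2296] toolx 89.7 tilt -1.32,2.04 open 1.003 F [ 0.1 -0.6  1.5] q7 0.23
n 12 err [-0.21    0.2005 -0.0296] dyaw 90.3
{"dx":0.0165,"dy":-0.0175,"dz":0.0035,"yaw":-0.131,"jaw":0},
{"dx":0.0187,"dy":-0.0152,"dz":0.0035,"yaw":-0.131,"jaw":0},
{"dx":0.0205,"dy":-0.0126,"dz":0.0035,"yaw":-0.131,"jaw":0},
{"dx":0.0220,"dy":-0.0098,"dz":0.0035,"yaw":-0.131,"jaw":0},
{"dx":0.0231,"dy":-0.0068,"dz":0.0034,"yaw":-0.131,"jaw":0},
{"dx":0.0238,"dy":-0.0037,"dz":0.0034,"yaw":-0.131,"jaw":0},
{"dx":0.0241,"dy":-0.0005,"dz":0.0033,"yaw":-0.131,"jaw":0},
{"dx":0.0240,"dy":0.0026,"dz":0.0033,"yaw":-0.131,"jaw":0},
{"dx":0.0234,"dy":0.0058,"dz":0.0032,"yaw":-0.131,"jaw":0},
{"dx":0.0225,"dy":0.0088,"dz":0.0031,"yaw":-0.131,"jaw":0},
{"dx":0.0211,"dy":0.0117,"dz":0.0029,"yaw":-0.131,"jaw":0},
{"dx":0.0194,"dy":0.0143,"dz":0.0028,"yaw":-0.131,"jaw":0},
```

View pics/w36.png

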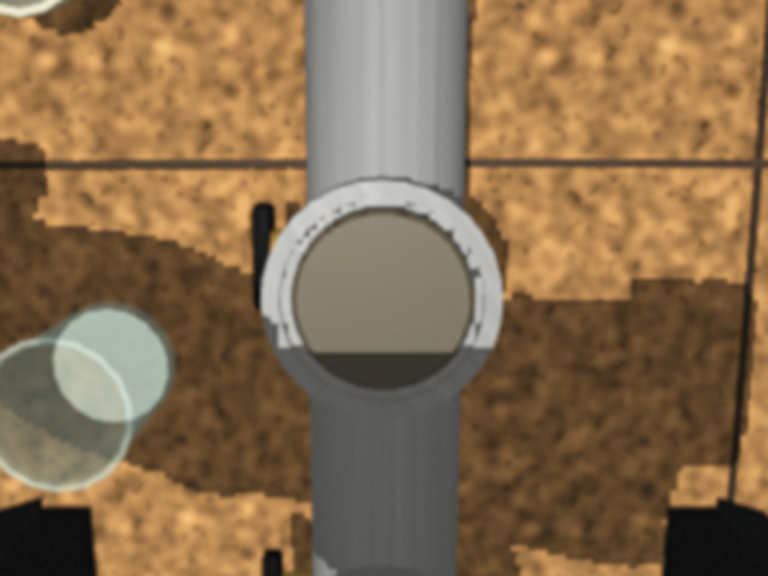

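Call:
play_rows([
  {"dx":0.02,"dy":-0.02,"dz":0,"yaw":0,"jaw":0},
  {"dx":0.022,"dy":-0.022,"dz":0,"yaw":0,"jaw":0},
  {"dx":0.022,"dy":-0.022,"dz":0,"yaw":0,"jaw":0},
  {"dx":0.022,"dy":-0.022,"dz":0,"yaw":0,"jaw":0},
  {"dx":0.022,"dy":-0.022,"dz":0,"yaw":0,"jaw":0},
])

```text
clock: 32.6
tool_pos: [0.5365, 0.0609, 0.1999]
eef_rot: [0.71, 0.704, 0.0, -0.023]
contact_force: [0.3, 0.4, 0.8]
opening: 0.999
```

Run:
```python
from h import *
to([.44,.13,0.2],90)
```

```text
t 32.60 TIP [0.5374 0.0599 0.2289] toolx 89.5 tilt -1.82,1.90 open 0.999 F [0.3 0.4 0.8] q7 0.08
n 3 err [-0.0974  0.0701 -0.0289] dyaw 0.5
{"dx":0.0227,"dy":-0.0323,"dz":0.0114,"yaw":-0.003,"jaw":0},
{"dx":0.0228,"dy":-0.0323,"dz":0.0114,"yaw":-0.003,"jaw":0},
{"dx":0.0229,"dy":-0.0322,"dz":0.0114,"yaw":-0.003,"jaw":0},
```

Call:
play_rows([
  {"dx":0.022,"dy":-0.03,"dz":0.005,"yaw":0,"jaw":0},
  {"dx":0.022,"dy":-0.03,"dz":0.005,"yaw":0,"jaw":0},
  {"dx":0.012,"dy":-0.02,"dz":0,"yaw":0,"jaw":0},
  {"dx":0,"dy":0,"dz":0,"yaw":0,"jaw":0},
  {"dx":0,"dy":0,"dz":0,"yaw":0,"jaw":0},
])

```text
clock: 33.1
tool_pos: [0.4449, 0.1259, 0.1892]
eef_rot: [0.705, 0.708, -0.005, -0.028]
contact_force: [0.3, 0.0, 1.2]
opening: 1.0
```

Run:
```python
from h import *
d=cam("wrist");save(d,"w37.png")
to([.44,.15,0.12],90)
print(r.get_state()["q"].round(2))
```

```text
t 33.15 TIP [0.4462 0.1249 0.2181] toolx 90.2 tilt -2.69,1.87 open 1.001 F [-0.4 -0.  -0.2] q7 -0.03
n 3 err [-0.0062  0.0251 -0.0981] dyaw -0.2
{"dx":0.0073,"dy":-0.0005,"dz":0.0330,"yaw":0.001,"jaw":0},
{"dx":0.0073,"dy":-0.0005,"dz":0.0330,"yaw":0.001,"jaw":0},
{"dx":0.0073,"dy":-0.0005,"dz":0.0330,"yaw":0.001,"jaw":0},
[-0.5   0.55  0.25  2.04 -0.3   0.62 -0.03]
```

View pics/w37.png

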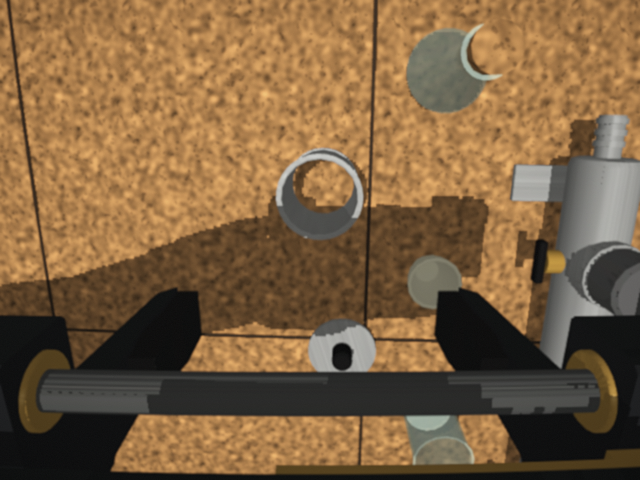

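```bash
cat >> h.py <<'E'
def funnel(d,box,z=.075,name=None):
    x0,y0,x1,y1=box; hs=cv2.cvtColor(d["frame"],cv2.COLOR_RGB2HSV)
    m=cv2.inRange(hs,(0,0,50),(179,70,255)); mm=np.zeros_like(m); mm[y0:y1,x0:x1]=m[y0:y1,x0:x1]
    c=max(cv2.findContours(mm,cv2.RETR_EXTERNAL,cv2.CHAIN_APPROX_NONE)[0],key=cv2.contourArea).reshape(-1,2)
    b=c.min(0); vcut=b[1]+0.45*(c[:,0].max()-c[:,0].min()); c=c[c[:,1]<vcut]
    p=plane(d,c,z); o,rad=circ(p); print("funnel",o.round(4),rad.round(4),"rms",np.std(np.linalg.norm(p[:,:2]-o,axis=1)).round(4),b); return o
E
python3 - <<'E'
from h import *
d=cam("wrist")
funnel(d,(260,130,380,250))
E
```

```text
funnel [0.4404 0.1496] 0.0278 rms 0.0008 [275 148]
```

Call:
play_rows([
  {"dx":0.008,"dy":0,"dz":0.02,"yaw":0,"jaw":0},
  {"dx":0.008,"dy":0,"dz":0.02,"yaw":0,"jaw":0},
  {"dx":0.004,"dy":0,"dz":0.02,"yaw":0,"jaw":0},
  {"dx":0,"dy":0,"dz":0,"yaw":0,"jaw":0},
  {"dx":0,"dy":0,"dz":0,"yaw":0,"jaw":0},
])

```text
clock: 33.7
tool_pos: [0.4509, 0.1437, 0.1281]
eef_rot: [0.709, 0.704, -0.002, -0.024]
contact_force: [-0.6, -0.2, -1.3]
opening: 0.999
```

Run:
```python
from h import *
d=cam("wrist");save(d,"w38.png")
o=funnel(d,(250,130,390,285))
to([*o,0.1],90)
```

```text
funnel [0.4421 0.1573] 0.0253 rms 0.0012 [250 178]
t 33.75 TIP [0.4519 0.1428 0.1572] toolx 89.6 tilt -2.12,1.81 open 0.996 F [-0.2 -0.1  0.3] q7 -0.02
n 2 err [-0.0098  0.0145 -0.0572] dyaw 0.4
{"dx":0.0063,"dy":-0.0039,"dz":0.0290,"yaw":-0.004,"jaw":0},
{"dx":0.0063,"dy":-0.0039,"dz":0.0290,"yaw":-0.004,"jaw":0},
```

View pics/w38.png

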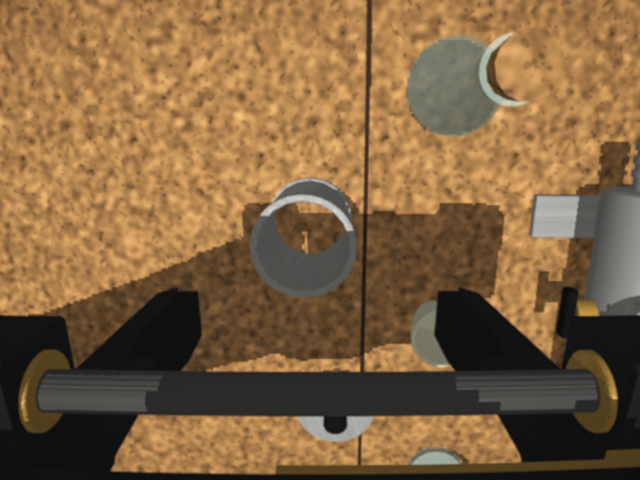

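```bash
sed -i 's/b=c.min(0); vcut=b\[1\]+0.45\*(c\[:,0\].max()-c\[:,0\].min()); c=c\[c\[:,1\]<vcut\]/b=c.min(0); vcut=c[:,1].max()-0.5*(c[:,0].max()-c[:,0].min()); c=c[c[:,1]>vcut]/' h.py
python3 - <<'E'
from h import *
d=cam("wrist")
print(plane(d,[(303.5,245)],.075))
o=funnel(d,(240,130,400,310))
to([*o,0.1],90)
E
```

```text
[[0.44022324 0.14597849 0.075     ]]
funnel [0.4396 0.1447] 0.0293 rms 0.0002 [250 178]
t 33.80 TIP [0.4519 0.143  0.1576] toolx 89.6 tilt -2.10,1.83 open 1.001 F [ 0.7  0.4 -0.1] q7 -0.02
n 2 err [-0.0123  0.0017 -0.0576] dyaw 0.4
{"dx":-0.0001,"dy":-0.0051,"dz":0.0290,"yaw":-0.004,"jaw":0},
{"dx":-0.0001,"dy":-0.0051,"dz":0.0290,"yaw":-0.004,"jaw":0},
```

Call:
play_rows([
  {"dx":0.001,"dy":-0.006,"dz":0.015,"yaw":0,"jaw":0},
  {"dx":0,"dy":-0.006,"dz":0.02,"yaw":0,"jaw":0},
  {"dx":0,"dy":-0.002,"dz":0.02,"yaw":0,"jaw":0},
  {"dx":0,"dy":0,"dz":0.01,"yaw":0,"jaw":0},
  {"dx":0,"dy":0,"dz":0,"yaw":0,"jaw":0},
])

```text
clock: 34.3
tool_pos: [0.4405, 0.1464, 0.067]
eef_rot: [0.711, 0.703, 0.004, -0.021]
contact_force: [0.5, -0.0, -0.2]
opening: 1.0
```

Run:
```python
from h import *
d=cam("wrist");save(d,"w39.png")
to([.4396,.1447,0.03],90)
```

```text
t 34.35 TIP [0.4415 0.1453 0.0964] toolx 89.4 tilt -1.33,1.99 open 1.001 F [ 0.3  0.2 -0.3] q7 0.01
n 2 err [-0.0019 -0.0006 -0.0664] dyaw 0.6
{"dx":-0.0015,"dy":-0.0002,"dz":0.0332,"yaw":-0.006,"jaw":0},
{"dx":-0.0014,"dy":-0.0002,"dz":0.0332,"yaw":-0.006,"jaw":0},
```

View pics/w39.png

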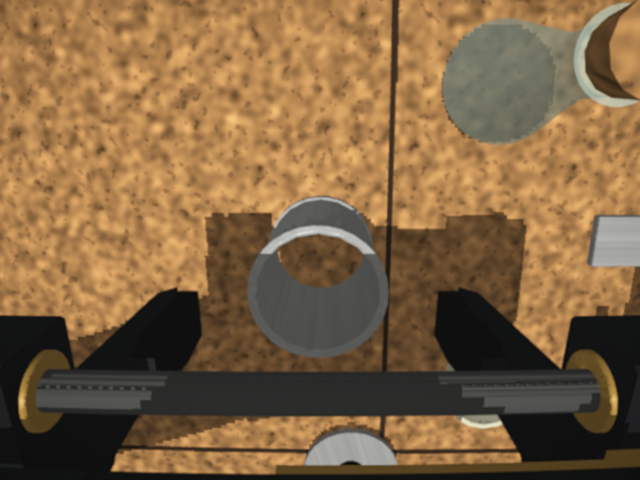

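Call:
play_rows([
  {"dx":-0.001,"dy":-0.001,"dz":0.015,"yaw":0,"jaw":0},
  {"dx":0,"dy":-0.001,"dz":0.015,"yaw":0,"jaw":0},
  {"dx":0,"dy":0,"dz":0.015,"yaw":0,"jaw":0},
  {"dx":0,"dy":0,"dz":0.01,"yaw":0,"jaw":0},
  {"dx":0,"dy":0,"dz":0,"yaw":0,"jaw":0},
])

```text
clock: 34.85
tool_pos: [0.4438, 0.1479, 0.0156]
eef_rot: [0.711, 0.703, 0.009, -0.017]
contact_force: [-0.5, 0.1, -0.1]
opening: 0.999
```

Run:
```python
from h import *
to([.4396,.1447,0.03],90)
```

```text
t 34.85 TIP [0.4442 0.1468 0.0446] toolx 89.3 tilt -0.65,2.13 open 0.999 F [-0.5  0.1 -0.1] q7 0.03
n 1 err [-0.0046 -0.0021 -0.0146] dyaw 0.7
{"dx":-0.0027,"dy":-0.0044,"dz":0.0145,"yaw":-0.012,"jaw":0},
```

Call:
play_rows([
  {"dx":-0.002,"dy":-0.003,"dz":0.004,"yaw":0,"jaw":0},
  {"dx":-0.001,"dy":-0.002,"dz":0.005,"yaw":0,"jaw":0},
  {"dx":0,"dy":0,"dz":0.004,"yaw":0,"jaw":0},
  {"dx":0,"dy":0,"dz":0,"yaw":0,"jaw":0},
  {"dx":0,"dy":0,"dz":0,"yaw":0,"jaw":0},
])

```text
clock: 35.35
tool_pos: [0.4397, 0.1453, 0.0035]
eef_rot: [0.711, 0.703, 0.01, -0.016]
contact_force: [-0.3, -0.4, 0.4]
opening: 0.999
```

Run:
```python
from h import *
to([.4396,.1447,0.03],90)
d=cam("wrist");save(d,"w40.png")
```

```text
t 35.35 TIP [0.44   0.1442 0.0325] toolx 89.3 tilt -0.46,2.17 open 0.999 F [-0.3 -0.4  0.4] q7 0.04
n 1 err [-0.0004  0.0005 -0.0025] dyaw 0.7
{"dx":0.0004,"dy":-0.0003,"dz":0.0025,"yaw":-0.012,"jaw":0},
```

View pics/w40.png

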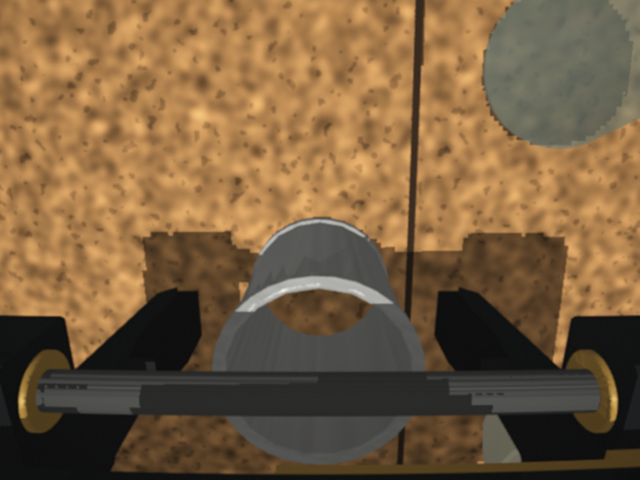

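Call:
play_rows([
  {"dx":0,"dy":0,"dz":0.002,"yaw":0,"jaw":1},
  {"dx":0,"dy":0,"dz":0,"yaw":0,"jaw":1},
  {"dx":0,"dy":0,"dz":0,"yaw":0,"jaw":1},
  {"dx":0,"dy":0,"dz":0,"yaw":0,"jaw":1},
  {"dx":0,"dy":0,"dz":0,"yaw":0,"jaw":1},
], squeeze=25)

```text
clock: 35.9
tool_pos: [0.4402, 0.1456, 0.0017]
eef_rot: [0.711, 0.703, 0.011, -0.016]
contact_force: [-0.6, -0.0, -0.2]
opening: 0.631
```

Call:
play_rows([
  {"dx":0,"dy":0,"dz":0,"yaw":0,"jaw":1},
  {"dx":0,"dy":0,"dz":0,"yaw":0,"jaw":1},
  {"dx":0,"dy":0,"dz":-0.01,"yaw":0,"jaw":1},
  {"dx":0,"dy":0,"dz":-0.02,"yaw":0,"jaw":1},
  {"dx":0,"dy":0,"dz":-0.03,"yaw":0,"jaw":1},
], squeeze=25)

```text
clock: 36.4
tool_pos: [0.4381, 0.1427, 0.0612]
eef_rot: [0.711, 0.703, 0.008, -0.018]
contact_force: [1.2, -0.5, -1.9]
opening: 0.629
```

Run:
```python
from h import *
to([.4396,.1447,0.24],90,jaw=1)
s=cam("side");save(s,"s12.png",(150,100,350,250),4)
```

```text
t 36.40 TIP [0.4385 0.1416 0.0902] toolx 89.3 tilt -0.83,2.10 open 0.629 F [ 1.2 -0.5 -1.9] q7 0.04
n 4 err [0.0011 0.0031 0.1498] dyaw 0.7
{"dx":0.0021,"dy":-0.0003,"dz":-0.0374,"yaw":-0.003,"jaw":1},
{"dx":0.0021,"dy":-0.0003,"dz":-0.0374,"yaw":-0.003,"jaw":1},
{"dx":0.0021,"dy":-0.0003,"dz":-0.0374,"yaw":-0.003,"jaw":1},
{"dx":0.0021,"dy":-0.0003,"dz":-0.0374,"yaw":-0.003,"jaw":1},
```

View pics/s12.png

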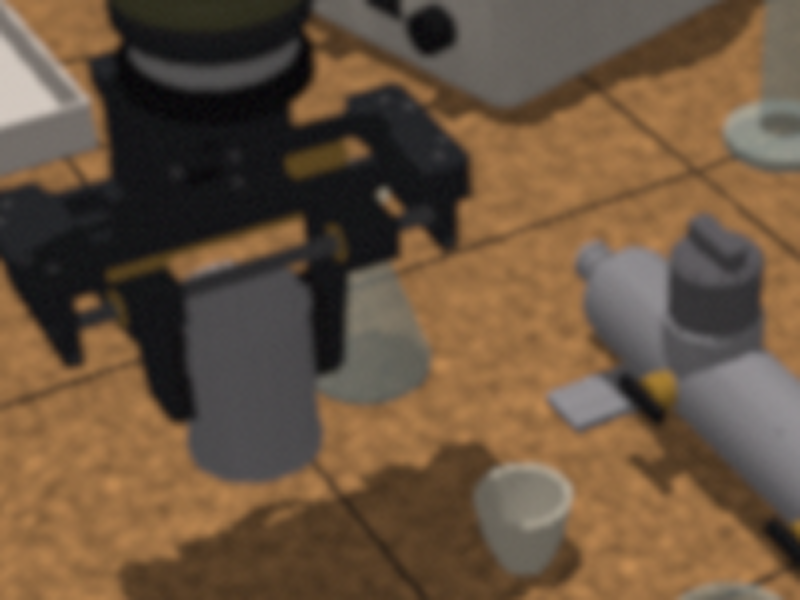

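Call:
play_rows([
  {"dx":0.002,"dy":0,"dz":-0.035,"yaw":0,"jaw":1},
  {"dx":0,"dy":0,"dz":-0.035,"yaw":0,"jaw":1},
  {"dx":-0.01,"dy":0.015,"dz":-0.03,"yaw":0,"jaw":1},
  {"dx":-0.02,"dy":0.025,"dz":-0.01,"yaw":0,"jaw":1},
  {"dx":-0.025,"dy":0.03,"dz":0,"yaw":0,"jaw":1},
])

```text
clock: 36.95
tool_pos: [0.5063, 0.0884, 0.1796]
eef_rot: [0.708, 0.706, 0.01, -0.02]
contact_force: [0.9, 0.9, -2.1]
opening: 0.63
```

Run:
```python
from h import *
to([.6487,-.0265,0.22],90,jaw=1)
```

```text
t 36.95 TIP [0.5067 0.0872 0.2086] toolx 89.9 tilt -0.77,2.40 open 0.630 F [ 0.9  0.9 -2.1] q7 0.07
n 5 err [ 0.142  -0.1137  0.0114] dyaw 0.1
{"dx":-0.0226,"dy":0.0284,"dz":-0.0036,"yaw":-0.001,"jaw":1},
{"dx":-0.0226,"dy":0.0284,"dz":-0.0036,"yaw":-0.001,"jaw":1},
{"dx":-0.0226,"dy":0.0284,"dz":-0.0036,"yaw":-0.001,"jaw":1},
{"dx":-0.0226,"dy":0.0284,"dz":-0.0036,"yaw":-0.001,"jaw":1},
{"dx":-0.0226,"dy":0.0284,"dz":-0.0036,"yaw":-0.001,"jaw":1},
```

Call:
play_rows([
  {"dx":-0.025,"dy":0.03,"dz":-0.006,"yaw":0,"jaw":1},
  {"dx":-0.025,"dy":0.03,"dz":-0.004,"yaw":0,"jaw":1},
  {"dx":-0.025,"dy":0.03,"dz":-0.004,"yaw":0,"jaw":1},
  {"dx":-0.018,"dy":0.022,"dz":-0.004,"yaw":0,"jaw":1},
  {"dx":-0.008,"dy":0.01,"dz":0,"yaw":0,"jaw":1},
])

```text
clock: 37.45
tool_pos: [0.6321, -0.0207, 0.1946]
eef_rot: [0.708, 0.705, 0.01, -0.019]
contact_force: [-0.5, 0.0, -1.7]
opening: 0.627
```

Call:
play_rows([
  {"dx":0,"dy":0.0,"dz":0,"yaw":0,"jaw":1},
  {"dx":0,"dy":0,"dz":0,"yaw":0,"jaw":1},
  {"dx":0,"dy":0,"dz":0,"yaw":0,"jaw":1},
  {"dx":0,"dy":0,"dz":0,"yaw":0,"jaw":1},
  {"dx":0,"dy":0,"dz":0,"yaw":0,"jaw":1},
])

```text
clock: 37.95
tool_pos: [0.6287, -0.0193, 0.1941]
eef_rot: [0.708, 0.705, 0.009, -0.021]
contact_force: [-0.3, -0.4, -2.1]
opening: 0.628
```

Run:
```python
from h import *
to([.6487,-.0265,0.17],90,jaw=1)
d=cam("wrist");save(d,"w41.png")
s=cam("side");save(s,"s13.png",(300,80,460,200),5)
```

```text
t 37.95 TIP [ 0.6292 -0.0205  0.2231] toolx 89.7 tilt -0.95,2.41 open 0.628 F [-0.3 -0.4 -2.1] q7 0.21
n 2 err [ 0.0195 -0.006  -0.0531] dyaw 0.3
{"dx":-0.0040,"dy":0.0102,"dz":0.0262,"yaw":-0.002,"jaw":1},
{"dx":-0.0041,"dy":0.0102,"dz":0.0262,"yaw":-0.002,"jaw":1},
```

View pics/w41.png

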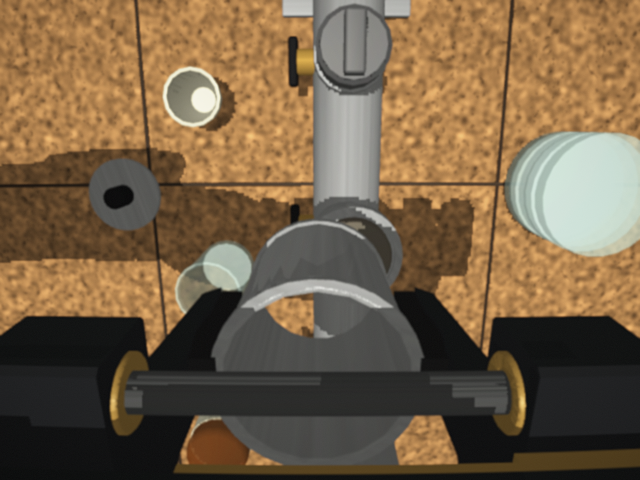

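View pics/s13.png

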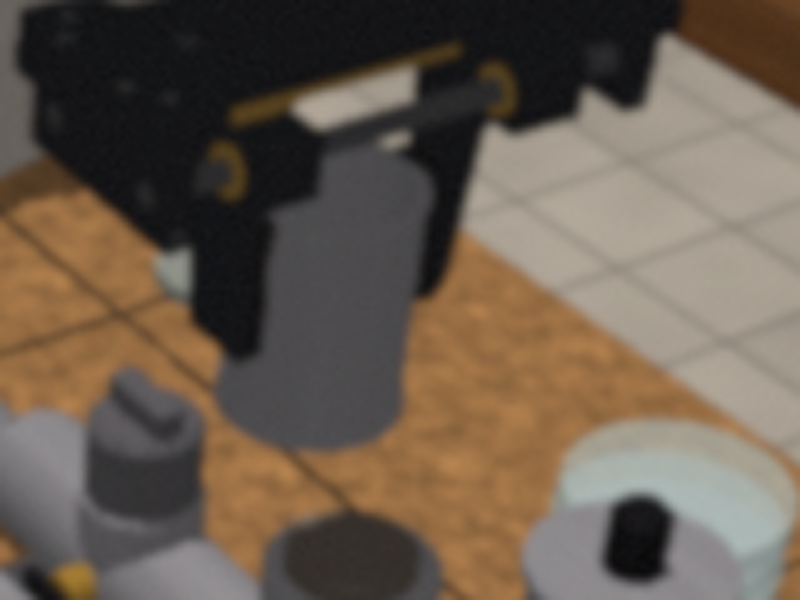

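Call:
play_rows([
  {"dx":-0.003,"dy":0.008,"dz":0.01,"yaw":0,"jaw":1},
  {"dx":-0.003,"dy":0.008,"dz":0.01,"yaw":0,"jaw":1},
  {"dx":-0.001,"dy":0.003,"dz":0.01,"yaw":0,"jaw":1},
  {"dx":0,"dy":0,"dz":0.005,"yaw":0,"jaw":1},
  {"dx":0,"dy":0,"dz":0,"yaw":0,"jaw":1},
])

```text
clock: 38.55
tool_pos: [0.6488, -0.0252, 0.1542]
eef_rot: [0.708, 0.706, 0.009, -0.021]
contact_force: [0.1, -0.5, -1.0]
opening: 0.631
```

Run:
```python
from h import *
to([.6487,-.0265,0.17],90,jaw=1)
```

```text
t 38.55 TIP [ 0.6493 -0.0264  0.1831] toolx 89.8 tilt -1.01,2.41 open 0.631 F [ 0.1 -0.5 -1. ] q7 0.23
n 1 err [-0.0006 -0.0001 -0.0131] dyaw 0.2
{"dx":-0.0007,"dy":-0.0004,"dz":0.0131,"yaw":-0.004,"jaw":1},
```

Call:
play_rows([
  {"dx":-0.0005,"dy":-0.0005,"dz":0.005,"yaw":0,"jaw":1},
  {"dx":0,"dy":0,"dz":0.005,"yaw":0,"jaw":1},
  {"dx":0,"dy":0,"dz":0.004,"yaw":0,"jaw":1},
  {"dx":0,"dy":0,"dz":0,"yaw":0,"jaw":1},
  {"dx":0,"dy":0,"dz":0,"yaw":0,"jaw":1},
])

```text
clock: 39.05
tool_pos: [0.6476, -0.025, 0.139]
eef_rot: [0.708, 0.706, 0.009, -0.021]
contact_force: [-0.6, -0.0, -1.6]
opening: 0.628
```

Run:
```python
from h import *
to([.6487,-.0265,0.155],90,jaw=1)
d=cam("wrist");save(d,"w42.png",(160,160,480,480),1.8)
s=cam("side");save(s,"s14.png",(310,90,430,210),5)
```

```text
t 39.05 TIP [ 0.6481 -0.0263  0.168 ] toolx 89.8 tilt -1.03,2.42 open 0.628 F [-0.6 -0.  -1.6] q7 0.23
n 1 err [ 0.0006 -0.0002 -0.013 ] dyaw 0.2
{"dx":-0.0008,"dy":0.0008,"dz":0.0129,"yaw":-0.004,"jaw":1},
```

View pics/w42.png

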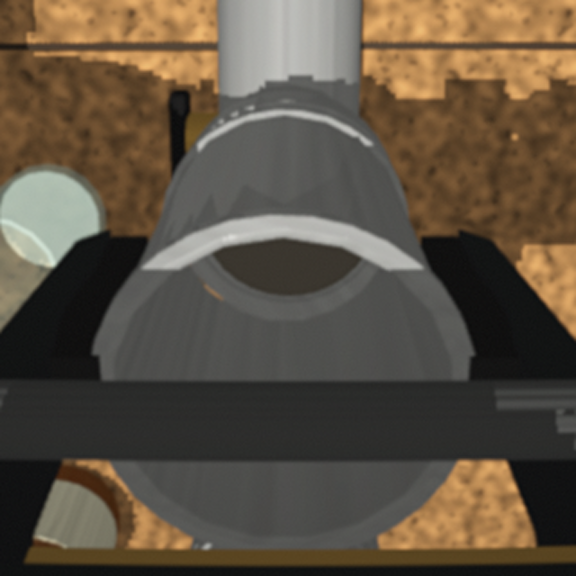

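View pics/s14.png

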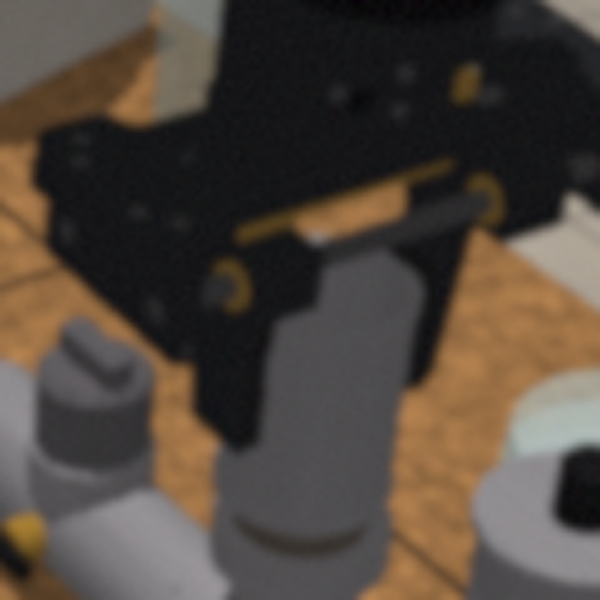

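Call:
play_rows([
  {"dx":0,"dy":0.0005,"dz":0.004,"yaw":0,"jaw":1},
  {"dx":0,"dy":0,"dz":0.004,"yaw":0,"jaw":1},
  {"dx":0,"dy":0,"dz":0.003,"yaw":0,"jaw":1},
  {"dx":0,"dy":0,"dz":0,"yaw":0,"jaw":1},
  {"dx":0,"dy":0,"dz":0,"yaw":0,"jaw":1},
])

```text
clock: 39.65
tool_pos: [0.6483, -0.0245, 0.1275]
eef_rot: [0.708, 0.706, 0.009, -0.021]
contact_force: [-0.9, 0.6, -1.6]
opening: 0.631
```

Run:
```python
from h import *
to([.6487,-.0265,0.155],90,jaw=1)
s=cam("side");save(s,"s15.png",(310,90,430,210),5)
```

```text
t 39.65 TIP [ 0.6488 -0.0257  0.1565] toolx 89.8 tilt -0.98,2.42 open 0.631 F [-0.9  0.6 -1.6] q7 0.24
n 1 err [-0.0001 -0.0008 -0.0015] dyaw 0.2
{"dx":-0.0009,"dy":-0.0001,"dz":0.0015,"yaw":-0.004,"jaw":1},
```

View pics/s15.png

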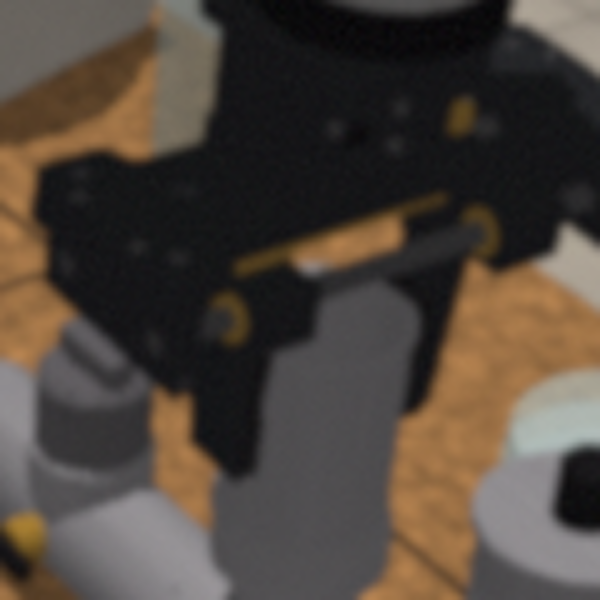

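Over the disc already. Lower the last ~1.5 mm and release.

Call:
play_rows([
  {"dx":-0.0005,"dy":0,"dz":0.001,"yaw":0,"jaw":1},
  {"dx":0,"dy":0,"dz":0.001,"yaw":0,"jaw":1},
  {"dx":0,"dy":0,"dz":0,"yaw":0,"jaw":1},
  {"dx":0,"dy":0,"dz":0,"yaw":0,"jaw":1},
  {"dx":0,"dy":0,"dz":0,"yaw":0,"jaw":1},
])

```text
clock: 40.2
tool_pos: [0.6487, -0.0251, 0.1261]
eef_rot: [0.708, 0.706, 0.009, -0.021]
contact_force: [-0.0, -0.2, -0.9]
opening: 0.632
```

Run:
```python
from h import *
to([.6487,-.0265,0.155],90,jaw=1)
```

```text
t 40.20 TIP [ 0.6491 -0.0263  0.155 ] toolx 89.8 tilt -0.91,2.41 open 0.632 F [-0.  -0.2 -0.9] q7 0.24
n 1 err [-0.0004 -0.0002 -0.    ] dyaw 0.2
{"dx":-0.0002,"dy":-0.0004,"dz":0.0000,"yaw":-0.004,"jaw":1},
```

Call:
play_rows([
  {"dx":0,"dy":0,"dz":0,"yaw":0,"jaw":0},
  {"dx":0,"dy":0,"dz":0,"yaw":0,"jaw":0},
  {"dx":0,"dy":0,"dz":0,"yaw":0,"jaw":0},
  {"dx":0,"dy":0,"dz":0,"yaw":0,"jaw":0},
  {"dx":0,"dy":0,"dz":0,"yaw":0,"jaw":0},
])

```text
clock: 40.7
tool_pos: [0.6496, -0.0251, 0.1269]
eef_rot: [0.708, 0.706, 0.01, -0.02]
contact_force: [0.4, 0.8, 0.5]
opening: 0.997
```

Run:
```python
from h import *
to([.6487,-.0265,0.155],90,jaw=1)
d=cam("wrist");save(d,"w43.png",(160,160,480,480),1.8)
s=cam("side");save(s,"s16.png",(310,90,430,210),5)
```

```text
t 40.70 TIP [ 0.65   -0.0263  0.1558] toolx 89.8 tilt -0.79,2.41 open 0.997 F [0.4 0.8 0.5] q7 0.24
n 1 err [-0.0013 -0.0002 -0.0008] dyaw 0.2
{"dx":-0.0002,"dy":-0.0012,"dz":0.0008,"yaw":-0.004,"jaw":1},
```

View pics/w43.png

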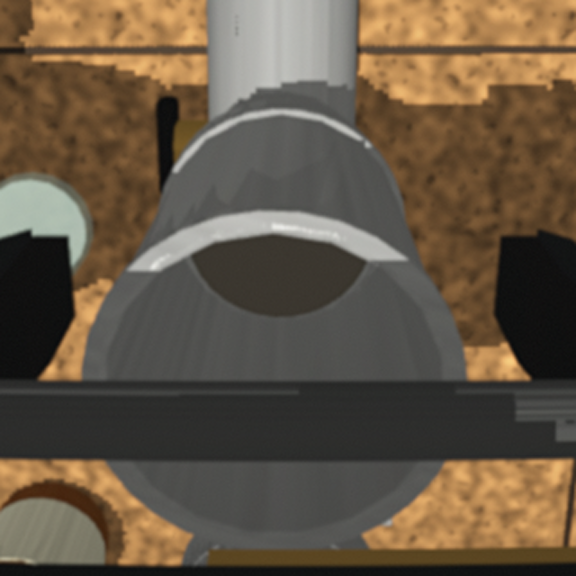

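View pics/s16.png

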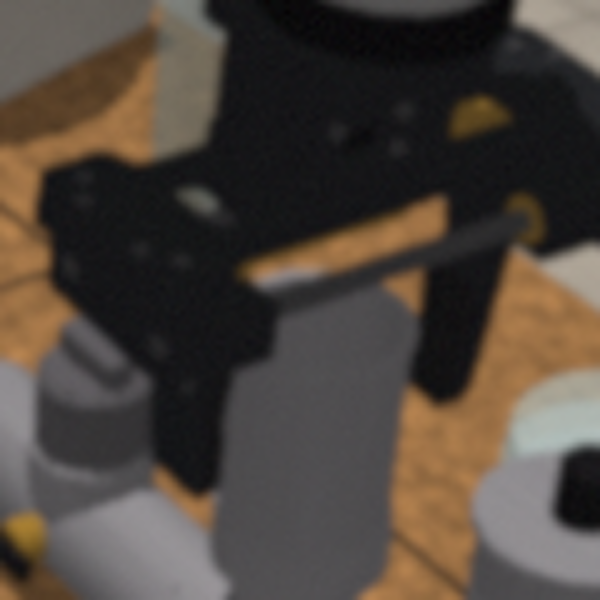

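Call:
play_rows([
  {"dx":0.001,"dy":-0.001,"dz":-0.02,"yaw":0,"jaw":0},
  {"dx":0.001,"dy":0,"dz":-0.03,"yaw":0,"jaw":0},
  {"dx":0.001,"dy":0,"dz":-0.035,"yaw":0,"jaw":0},
  {"dx":0.001,"dy":0,"dz":-0.03,"yaw":0,"jaw":0},
  {"dx":0,"dy":0,"dz":0,"yaw":0,"jaw":0},
])

```text
clock: 41.3
tool_pos: [0.6491, -0.026, 0.2445]
eef_rot: [0.708, 0.706, 0.008, -0.021]
contact_force: [0.5, -0.3, -0.0]
opening: 0.999
```

Run:
```python
from h import *
d=cam("wrist");save(d,"w44.png")
s=cam("side");save(s,"s17.png",(290,90,450,250),3.7)
to([.46,.0,0.15],90)
```

```text
t 41.40 TIP [ 0.6473 -0.0266  0.2694] toolx 89.7 tilt -1.45,2.45 open 0.998 F [-0.6  0.4  0.5] q7 0.19
n 5 err [-0.1873  0.0266 -0.1194] dyaw 0.3
{"dx":0.0041,"dy":-0.0369,"dz":0.0250,"yaw":-0.001,"jaw":0},
{"dx":0.0042,"dy":-0.0369,"dz":0.0250,"yaw":-0.001,"jaw":0},
{"dx":0.0042,"dy":-0.0368,"dz":0.0250,"yaw":-0.001,"jaw":0},
{"dx":0.0042,"dy":-0.0368,"dz":0.0250,"yaw":-0.001,"jaw":0},
{"dx":0.0043,"dy":-0.0368,"dz":0.0250,"yaw":-0.001,"jaw":0},
```

View pics/w44.png

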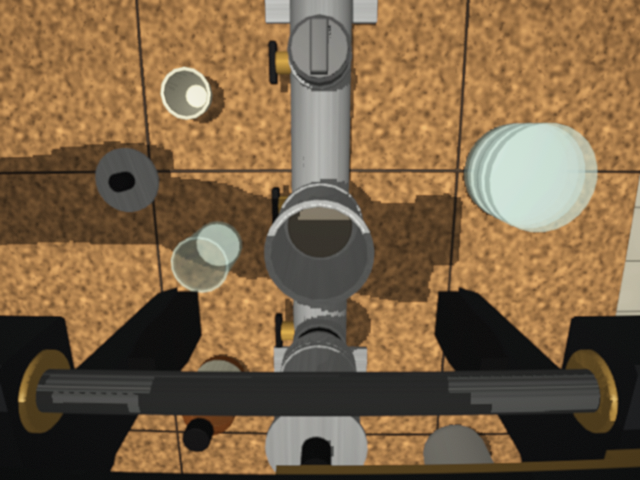

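View pics/s17.png

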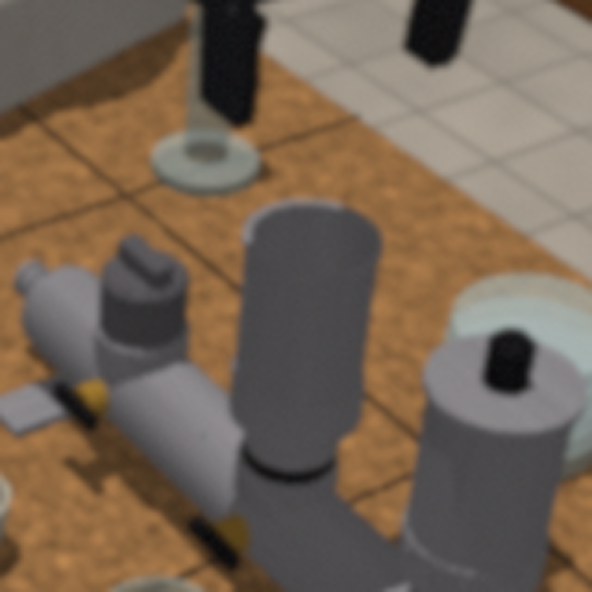

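Run:
```python
from h import *
d=cam("wrist")
print(plane(d,[(319,249.5)],.199))
v,u=np.mgrid[190:310,255:385]; P=depthpts(d,np.c_[u.ravel(),v.ravel()])
k=(P[:,2]>.19)&(P[:,2]<.21); q=P[k]
o,rad=circ(q); print(len(q),o,rad)
A=np.c_[q[:,:2]-o,np.ones(len(q))]; c=np.linalg.lstsq(A,q[:,2],rcond=None)[0]; print("top z",c[2].round(4),np.degrees(c[:2]).round(2))
```

```text
[[ 0.64538603 -0.02169836  0.199     ]]
3077 [ 0.64801081 -0.02570612] 0.027436784402380957
top z 0.1981 [0.13 2.19]
```

Call:
play_rows([
  {"dx":0.004,"dy":-0.035,"dz":0.0,"yaw":0,"jaw":0},
  {"dx":0.004,"dy":-0.037,"dz":0.01,"yaw":0,"jaw":0},
  {"dx":0.002,"dy":-0.037,"dz":0.015,"yaw":0,"jaw":0},
  {"dx":0,"dy":-0.037,"dz":0.02,"yaw":0,"jaw":0},
  {"dx":0,"dy":-0.03,"dz":0.025,"yaw":0,"jaw":0},
])

```text
clock: 41.95
tool_pos: [0.4621, -0.0109, 0.1676]
eef_rot: [0.708, 0.706, 0.003, -0.026]
contact_force: [0.4, -0.6, -1.2]
opening: 1.0
```

Call:
play_rows([
  {"dx":0,"dy":0,"dz":0.02,"yaw":0,"jaw":0},
  {"dx":0,"dy":0,"dz":0.02,"yaw":0,"jaw":0},
  {"dx":0,"dy":0,"dz":0,"yaw":0,"jaw":0},
  {"dx":0,"dy":0,"dz":0,"yaw":0,"jaw":0},
  {"dx":0,"dy":0,"dz":0,"yaw":0,"jaw":0},
])

```text
clock: 42.45
tool_pos: [0.4472, -0.0087, 0.1214]
eef_rot: [0.707, 0.706, -0.005, -0.034]
contact_force: [-0.1, -0.5, 0.2]
opening: 1.0
```

Run:
```python
from h import *
to([.4598,-.009,0.15],90)
d=cam("wrist");save(d,"w45.png")
print(proj(d,[[.4598,-.009,.01]]))
```

```text
t 42.45 TIP [ 0.4487 -0.0099  0.1504] toolx 89.8 tilt -3.08,2.35 open 1.000 F [-0.1 -0.5  0.2] q7 0.30
n 1 err [ 0.0111  0.0009 -0.0004] dyaw 0.2
{"dx":0.0009,"dy":0.0111,"dz":-0.0002,"yaw":-0.003,"jaw":0},
[[346.03986321 227.27272741]]
```

View pics/w45.png

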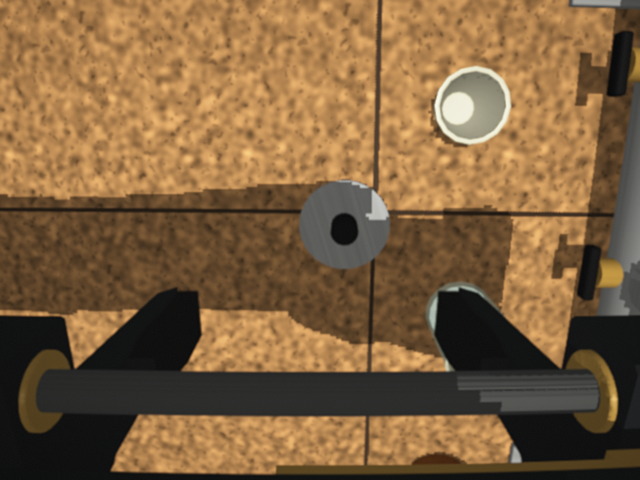

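Run:
```python
from h import *
d=cam("wrist")
hs=cv2.cvtColor(d["frame"],cv2.COLOR_RGB2HSV)
m=cv2.inRange(hs,(0,0,70),(179,45,255)); mm=np.zeros_like(m); mm[160:290,270:420]=m[160:290,270:420]
mm=cv2.morphologyEx(mm,cv2.MORPH_OPEN,np.ones((5,5)))
o,_=blob(d,mm,[.4598,-.009,.01],.010)
to([*o,0.06],90,jaw=.5)
```

```text
pix [343.9 223.8] world [ 0.4584 -0.0074] r 0.0305 rms 0.0003
t 42.55 TIP [ 0.4493 -0.0099  0.1508] toolx 89.8 tilt -2.99,2.35 open 1.000 F [ 0.9 -0.4  0.2] q7 0.30
n 3 err [ 0.009   0.0025 -0.0908] dyaw 0.2
{"dx":-0.0004,"dy":0.0046,"dz":0.0301,"yaw":-0.001,"jaw":0.5},
{"dx":-0.0004,"dy":0.0046,"dz":0.0301,"yaw":-0.001,"jaw":0.5},
{"dx":-0.0004,"dy":0.0046,"dz":0.0301,"yaw":-0.001,"jaw":0.5},
```

Call:
play_rows([
  {"dx":-0.0005,"dy":0.003,"dz":0.025,"yaw":0,"jaw":0.5},
  {"dx":0,"dy":0.003,"dz":0.025,"yaw":0,"jaw":0.5},
  {"dx":0,"dy":0.002,"dz":0.02,"yaw":0,"jaw":0.5},
  {"dx":0,"dy":0,"dz":0.015,"yaw":0,"jaw":0.5},
  {"dx":0,"dy":0,"dz":0,"yaw":0,"jaw":0.5},
])

```text
clock: 43.05
tool_pos: [0.4585, -0.0058, 0.0374]
eef_rot: [0.707, 0.706, 0.001, -0.028]
contact_force: [-0.2, -0.6, -0.8]
opening: 0.573
```

Run:
```python
from h import *
d=cam("wrist");save(d,"w46.png")
hs=cv2.cvtColor(d["frame"],cv2.COLOR_RGB2HSV)
m=cv2.inRange(hs,(0,0,70),(179,45,255)); mm=np.zeros_like(m); mm[180:360,230:410]=m[180:360,230:410]
mm=cv2.morphologyEx(mm,cv2.MORPH_OPEN,np.ones((5,5)))
o,_=blob(d,mm,[.4584,-.0074,.01],.010)
to([.4584,-.0074,0.0125],90,jaw=.5)
```

```text
pix [321.7 264.8] world [ 0.4583 -0.0074] r 0.0306 rms 0.0002
t 43.10 TIP [ 0.4601 -0.0071  0.0671] toolx 89.9 tilt -2.14,2.31 open 0.525 F [ 0.2 -0.2 -0.6] q7 0.34
n 2 err [-0.0017 -0.0003 -0.0546] dyaw 0.1
{"dx":-0.0013,"dy":0.0002,"dz":0.0273,"yaw":-0.001,"jaw":0.5},
{"dx":-0.0013,"dy":0.0002,"dz":0.0273,"yaw":-0.001,"jaw":0.5},
```

View pics/w46.png

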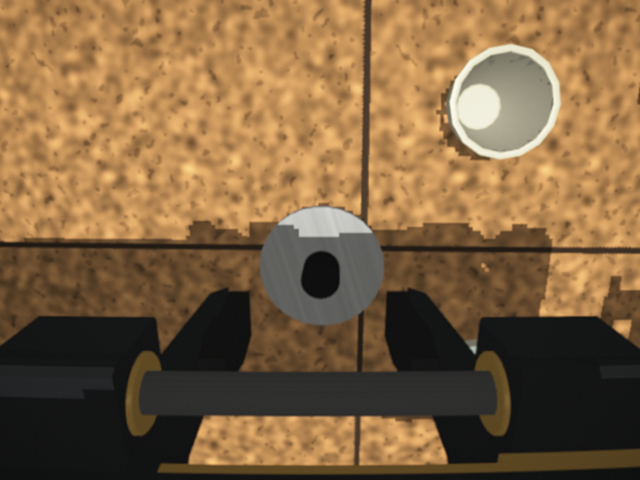

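Call:
play_rows([
  {"dx":-0.001,"dy":0,"dz":0.012,"yaw":0,"jaw":0.5},
  {"dx":-0.001,"dy":-0.001,"dz":0.012,"yaw":0,"jaw":0.5},
  {"dx":0,"dy":0,"dz":0.01,"yaw":0,"jaw":0.5},
  {"dx":0,"dy":0,"dz":0.006,"yaw":0,"jaw":0.5},
  {"dx":0,"dy":0,"dz":0,"yaw":0,"jaw":0.5},
])

```text
clock: 43.6
tool_pos: [0.4601, -0.0068, -0.0014]
eef_rot: [0.708, 0.706, 0.003, -0.024]
contact_force: [-0.8, 0.3, -0.6]
opening: 0.499
```

Run:
```python
from h import *
to([.4584,-.0074,0.014],90,jaw=.5)
```

```text
t 43.60 TIP [ 0.4609 -0.0079  0.0275] toolx 89.9 tilt -1.69,2.26 open 0.499 F [-0.8  0.3 -0.6] q7 0.35
n 1 err [-0.0025  0.0005 -0.0135] dyaw 0.1
{"dx":-0.0000,"dy":-0.0021,"dz":0.0136,"yaw":-0.002,"jaw":0.5},
```

Call:
play_rows([
  {"dx":0,"dy":-0.002,"dz":0.005,"yaw":0,"jaw":0.5},
  {"dx":0,"dy":-0.001,"dz":0.005,"yaw":0,"jaw":0.5},
  {"dx":0,"dy":0,"dz":0.003,"yaw":0,"jaw":0.5},
  {"dx":0,"dy":0,"dz":0,"yaw":0,"jaw":0.5},
  {"dx":0,"dy":0,"dz":0,"yaw":0,"jaw":0.5},
])

```text
clock: 44.1
tool_pos: [0.4569, -0.0062, -0.0148]
eef_rot: [0.707, 0.706, 0.004, -0.024]
contact_force: [-0.2, 0.4, 1.0]
opening: 0.505
```

Run:
```python
from h import *
to([.4584,-.0074,0.014],90,jaw=.5)
d=cam("wrist");save(d,"w47.png",(160,180,480,420),2.4)
```

```text
t 44.10 TIP [ 0.4578 -0.0074  0.0141] toolx 89.9 tilt -1.62,2.25 open 0.505 F [-0.2  0.4  1. ] q7 0.36
n 1 err [ 0.0006 -0.     -0.0001] dyaw 0.1
{"dx":-0.0000,"dy":0.0006,"dz":0.0001,"yaw":-0.002,"jaw":0.5},
```

View pics/w47.png

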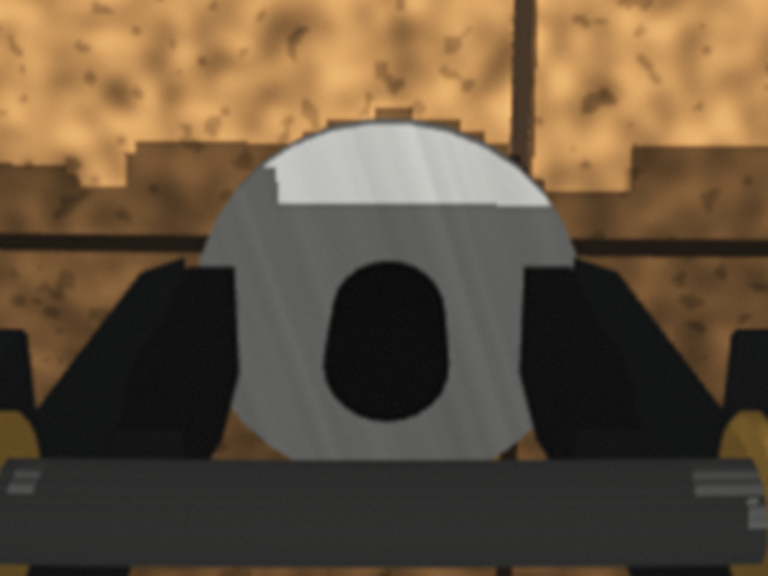

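Knob centred. Close with a moderate grip, then lift a little.

Call:
play_rows([
  {"dx":0,"dy":0,"dz":0,"yaw":0,"jaw":1},
  {"dx":0,"dy":0,"dz":0,"yaw":0,"jaw":1},
  {"dx":0,"dy":0,"dz":0,"yaw":0,"jaw":1},
  {"dx":0,"dy":0,"dz":0,"yaw":0,"jaw":1},
  {"dx":0,"dy":0,"dz":0,"yaw":0,"jaw":1},
], squeeze=20)

```text
clock: 44.65
tool_pos: [0.4576, -0.0063, -0.0144]
eef_rot: [0.707, 0.706, 0.004, -0.023]
contact_force: [-0.2, -0.4, -1.9]
opening: 0.196
```

Call:
play_rows([
  {"dx":0,"dy":0,"dz":0,"yaw":0,"jaw":1},
  {"dx":0,"dy":0,"dz":-0.01,"yaw":0,"jaw":1},
  {"dx":0.001,"dy":0,"dz":-0.03,"yaw":0,"jaw":1},
  {"dx":0.001,"dy":0,"dz":-0.04,"yaw":0,"jaw":1},
  {"dx":0.001,"dy":0,"dz":-0.04,"yaw":0,"jaw":1},
], squeeze=25)

```text
clock: 45.15
tool_pos: [0.4571, -0.0078, 0.1064]
eef_rot: [0.708, 0.706, 0.001, -0.028]
contact_force: [0.2, 0.8, -1.6]
opening: 0.191
```

Run:
```python
from h import *
to([.52,-.015,0.26],90,jaw=1)
d=cam("wrist");save(d,"w48.png",(160,180,480,420),2.4)
s=cam("side");save(s,"s18.png",(180,130,380,280),4)
```

```text
t 45.15 TIP [ 0.4582 -0.009   0.1354] toolx 89.8 tilt -2.20,2.34 open 0.191 F [ 0.2  0.8 -1.6] q7 0.32
n 4 err [ 0.0618 -0.006   0.1246] dyaw 0.2
{"dx":-0.0002,"dy":0.0142,"dz":-0.0318,"yaw":-0.001,"jaw":1},
{"dx":-0.0002,"dy":0.0142,"dz":-0.0318,"yaw":-0.001,"jaw":1},
{"dx":-0.0002,"dy":0.0142,"dz":-0.0318,"yaw":-0.001,"jaw":1},
{"dx":-0.0002,"dy":0.0142,"dz":-0.0318,"yaw":-0.001,"jaw":1},
```

View pics/s18.png

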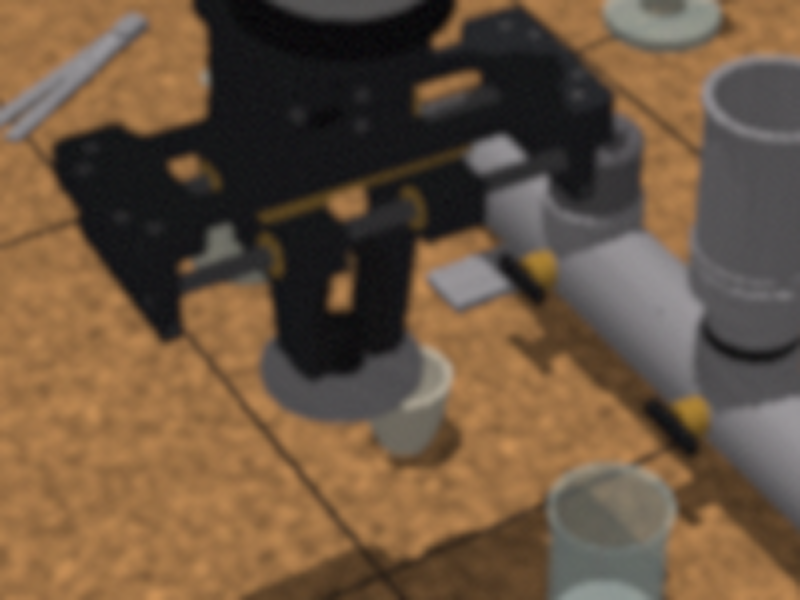

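View pics/w48.png

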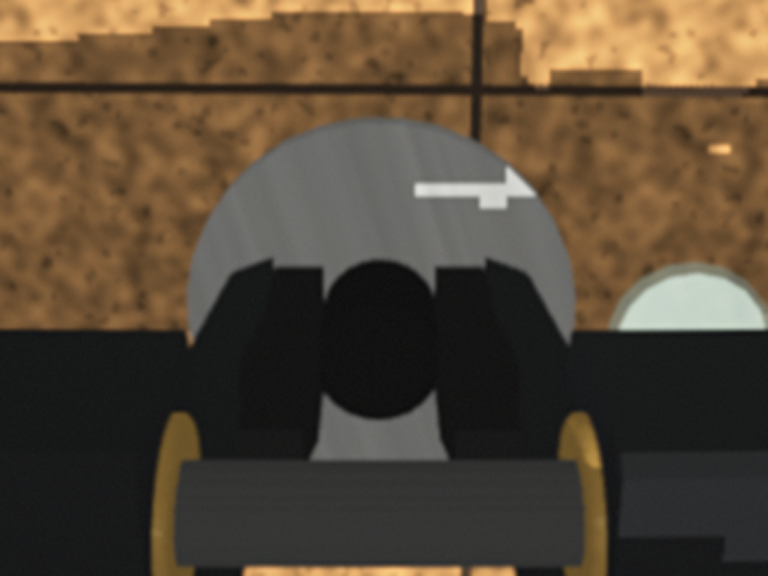

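Call:
play_rows([
  {"dx":0,"dy":0.01,"dz":-0.035,"yaw":0,"jaw":1},
  {"dx":0,"dy":0.012,"dz":-0.035,"yaw":0,"jaw":1},
  {"dx":0,"dy":0.015,"dz":-0.035,"yaw":0,"jaw":1},
  {"dx":0,"dy":0.02,"dz":-0.02,"yaw":0,"jaw":1},
  {"dx":0,"dy":0.02,"dz":0,"yaw":0,"jaw":1},
])

```text
clock: 45.75
tool_pos: [0.5375, -0.0128, 0.2365]
eef_rot: [0.708, 0.706, 0.002, -0.027]
contact_force: [-0.1, -0.5, -2.2]
opening: 0.19
```

Run:
```python
from h import *
to([.648,-.026,0.25],90,jaw=1)
```

```text
t 45.75 TIP [ 0.5386 -0.014   0.2655] toolx 89.8 tilt -2.07,2.38 open 0.190 F [-0.1 -0.5 -2.2] q7 0.22
n 3 err [ 0.1094 -0.012  -0.0155] dyaw 0.2
{"dx":-0.0041,"dy":0.0366,"dz":0.0037,"yaw":-0.001,"jaw":1},
{"dx":-0.0041,"dy":0.0366,"dz":0.0037,"yaw":-0.001,"jaw":1},
{"dx":-0.0042,"dy":0.0366,"dz":0.0037,"yaw":-0.001,"jaw":1},
```

Call:
play_rows([
  {"dx":-0.004,"dy":0.035,"dz":0.0,"yaw":0,"jaw":1},
  {"dx":-0.004,"dy":0.035,"dz":0.0,"yaw":0,"jaw":1},
  {"dx":-0.003,"dy":0.025,"dz":0.0,"yaw":0,"jaw":1},
  {"dx":0,"dy":0,"dz":0,"yaw":0,"jaw":1},
  {"dx":0,"dy":0,"dz":0,"yaw":0,"jaw":1},
])

```text
clock: 46.25
tool_pos: [0.6338, -0.0227, 0.2297]
eef_rot: [0.707, 0.707, 0.001, -0.03]
contact_force: [-0.5, -0.7, -0.9]
opening: 0.195
```

Run:
```python
from h import *
to([.648,-.026,0.23],90,jaw=1)
d=cam("wrist");save(d,"w49.png",(160,180,480,420),2.4)
s=cam("side");save(s,"s19.png",(290,50,450,170),5)
```

```text
t 46.25 TIP [ 0.635  -0.024   0.2586] toolx 89.9 tilt -2.37,2.51 open 0.195 F [-0.5 -0.7 -0.9] q7 0.22
n 1 err [ 0.013  -0.002  -0.0286] dyaw 0.1
{"dx":-0.0032,"dy":0.0142,"dz":0.0279,"yaw":-0.001,"jaw":1},
```

View pics/s19.png

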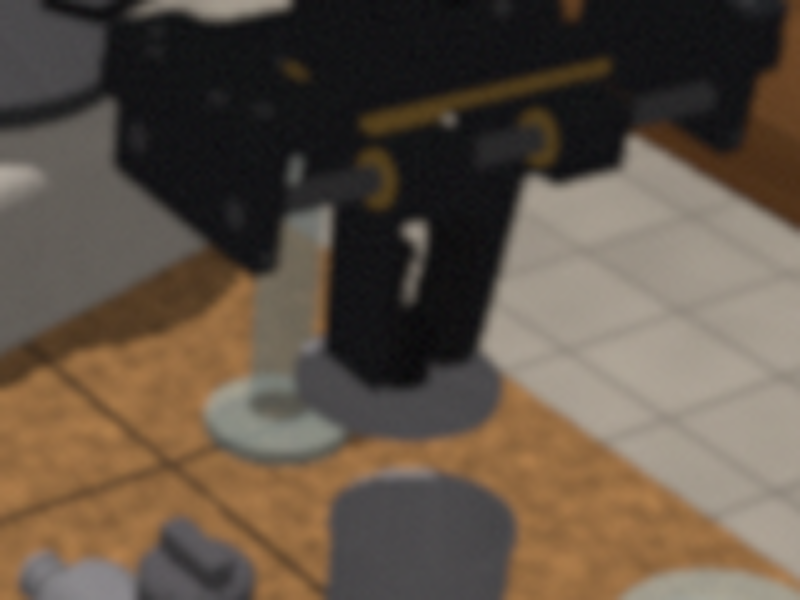

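View pics/w49.png

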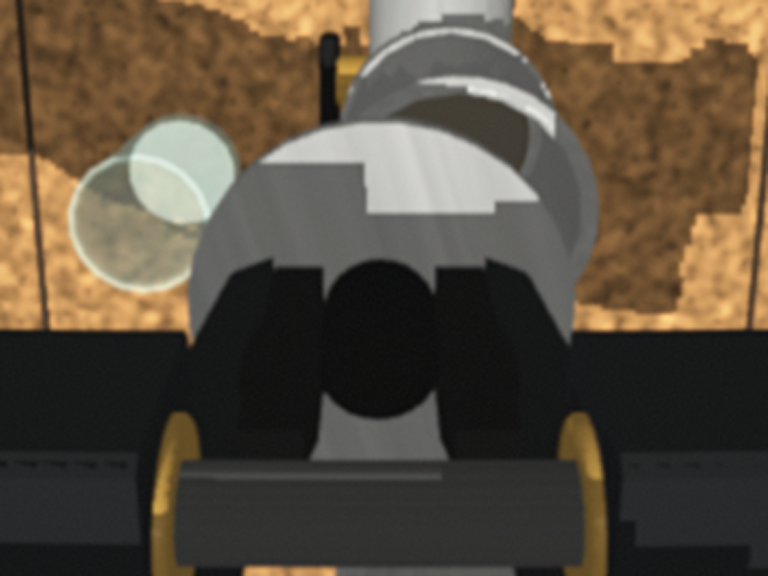

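Call:
play_rows([
  {"dx":-0.002,"dy":0.007,"dz":0.01,"yaw":0,"jaw":1},
  {"dx":-0.001,"dy":0.007,"dz":0.01,"yaw":0,"jaw":1},
  {"dx":0,"dy":0.0,"dz":0.01,"yaw":0,"jaw":1},
  {"dx":0,"dy":0,"dz":0.004,"yaw":0,"jaw":1},
  {"dx":0,"dy":0,"dz":0,"yaw":0,"jaw":1},
])

```text
clock: 46.85
tool_pos: [0.644, -0.0235, 0.1918]
eef_rot: [0.707, 0.707, -0.0, -0.032]
contact_force: [-0.3, 0.1, -1.2]
opening: 0.19
```

Run:
```python
from h import *
to([.6485,-.026,0.215],90,jaw=1)
d=cam("wrist");save(d,"w50.png",(160,160,480,400),2.4)
s=cam("side");save(s,"s20.png",(310,70,430,190),5)
```

```text
t 46.85 TIP [ 0.6453 -0.0248  0.2207] toolx 89.9 tilt -2.58,2.58 open 0.190 F [-0.3  0.1 -1.2] q7 0.23
n 1 err [ 0.0032 -0.0012 -0.0057] dyaw 0.1
{"dx":-0.0015,"dy":0.0035,"dz":0.0055,"yaw":-0.002,"jaw":1},
```

View pics/s20.png

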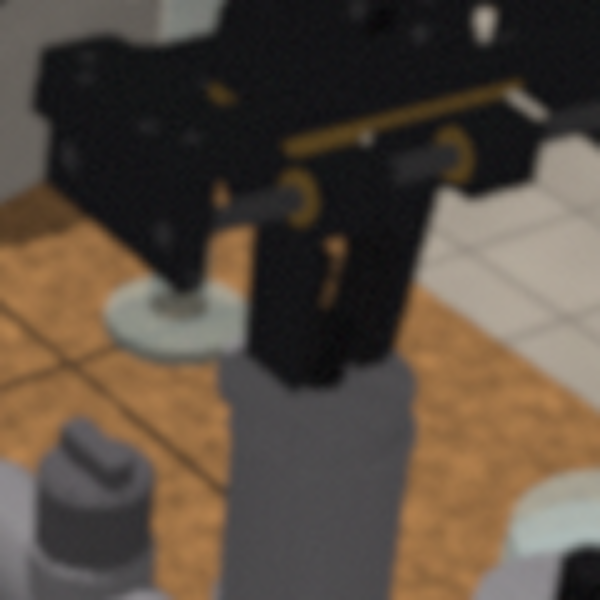

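View pics/w50.png

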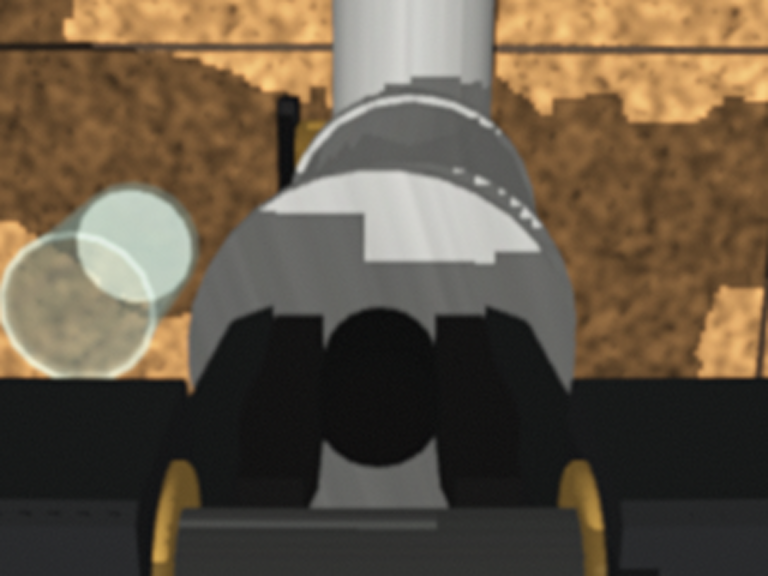

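Call:
play_rows([
  {"dx":-0.001,"dy":0.002,"dz":0,"yaw":0,"jaw":1},
  {"dx":0,"dy":0.001,"dz":0,"yaw":0,"jaw":1},
  {"dx":0,"dy":0,"dz":0,"yaw":0,"jaw":1},
  {"dx":0,"dy":0,"dz":0,"yaw":0,"jaw":1},
  {"dx":0,"dy":0,"dz":0,"yaw":0,"jaw":1},
])

```text
clock: 47.45
tool_pos: [0.6486, -0.025, 0.1941]
eef_rot: [0.707, 0.707, 0.001, -0.03]
contact_force: [0.8, 0.5, -1.3]
opening: 0.194
```

Run:
```python
from h import *
to([.6485,-.026,0.215],90,jaw=1)
d=cam("wrist");save(d,"w51.png",(160,160,480,400),2.4)
s=cam("side");save(s,"s21.png",(310,70,430,190),5)
# funnel vs lid axis from side depth? compare silhouettes columns
g=cv2.cvtColor(s["frame"],cv2.COLOR_RGB2HSV)
for v in (143,146,149,160,165,170,175):
    row=g[v,340:420]; xs=np.nonzero((row[:,1]<60)&(row[:,2]>40)&(row[:,2]<140))[0]+340
    print(v,xs.min() if len(xs) else None,xs.max() if len(xs) else None,len(xs))
```

```text
t 47.45 TIP [ 0.6498 -0.0263  0.223 ] toolx 89.9 tilt -2.32,2.56 open 0.194 F [ 0.8  0.5 -1.3] q7 0.23
n 1 err [-0.0013  0.0003 -0.008 ] dyaw 0.1
{"dx":-0.0001,"dy":-0.0010,"dz":0.0081,"yaw":-0.002,"jaw":1},
143 357 394 24
146 357 395 39
149 358 394 37
160 357 391 35
165 356 390 35
170 356 389 34
175 355 388 34
```

View pics/s21.png

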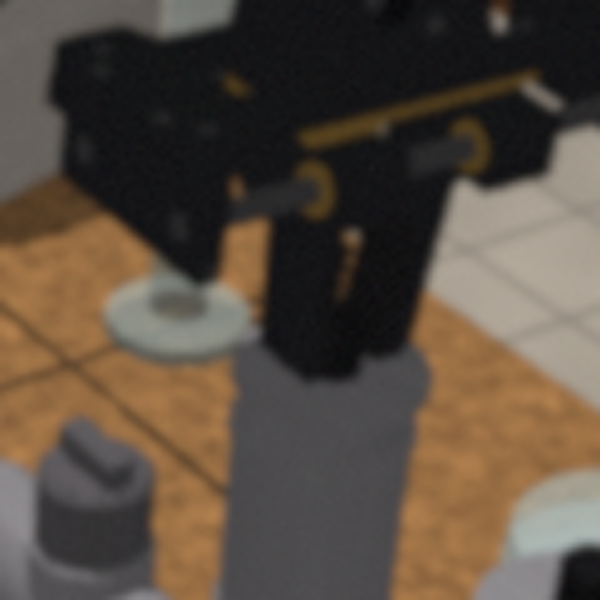

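View pics/w51.png

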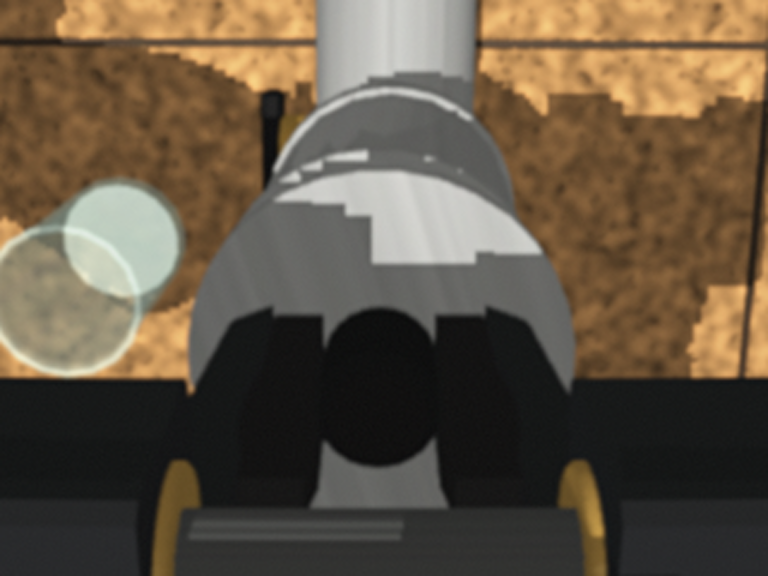

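Call:
play_rows([
  {"dx":0,"dy":-0.0005,"dz":0.004,"yaw":0,"jaw":1},
  {"dx":0,"dy":0,"dz":0.004,"yaw":0,"jaw":1},
  {"dx":0,"dy":0,"dz":0.003,"yaw":0,"jaw":1},
  {"dx":0,"dy":0,"dz":0,"yaw":0,"jaw":1},
  {"dx":0,"dy":0,"dz":0,"yaw":0,"jaw":1},
])

```text
clock: 48.05
tool_pos: [0.6471, -0.0242, 0.1816]
eef_rot: [0.707, 0.707, 0.001, -0.031]
contact_force: [-0.6, 0.8, -1.3]
opening: 0.196
```

Run:
```python
from h import *
to([.6485,-.026,0.208],90,jaw=1)
d=cam("wrist");save(d,"w52.png",(160,160,480,400),2.4)
s=cam("side");save(s,"s22.png",(310,70,430,190),5)
```

```text
t 48.05 TIP [ 0.6483 -0.0255  0.2106] toolx 89.9 tilt -2.39,2.57 open 0.196 F [-0.6  0.8 -1.3] q7 0.23
n 1 err [ 0.0002 -0.0005 -0.0026] dyaw 0.1
{"dx":-0.0006,"dy":0.0003,"dz":0.0026,"yaw":-0.002,"jaw":1},
```

View pics/s22.png

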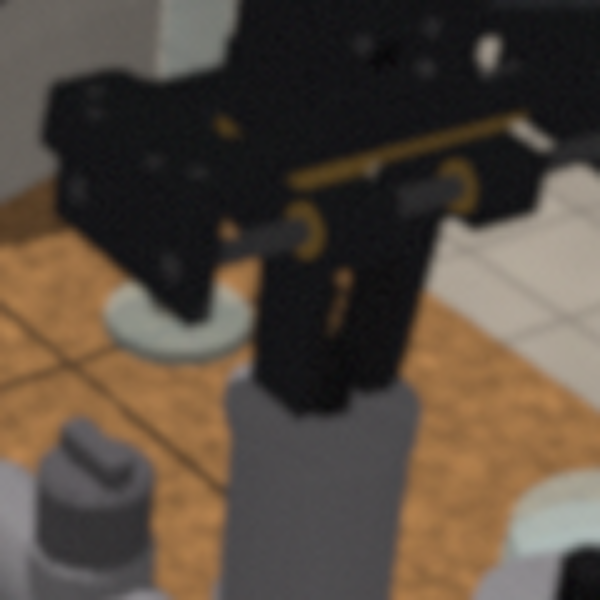

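View pics/w52.png

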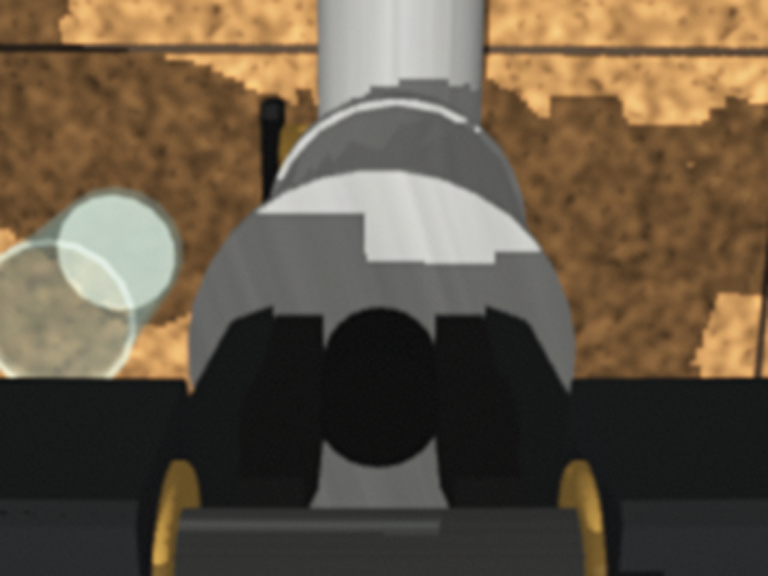

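Call:
play_rows([
  {"dx":-0.0005,"dy":0,"dz":0.0015,"yaw":0,"jaw":1},
  {"dx":0,"dy":0,"dz":0.0015,"yaw":0,"jaw":1},
  {"dx":0,"dy":0,"dz":0,"yaw":0,"jaw":1},
  {"dx":0,"dy":0,"dz":0,"yaw":0,"jaw":1},
  {"dx":0,"dy":0,"dz":0,"yaw":0,"jaw":1},
])

```text
clock: 48.65
tool_pos: [0.6474, -0.0247, 0.1792]
eef_rot: [0.707, 0.707, 0.002, -0.03]
contact_force: [0.0, 0.0, -1.0]
opening: 0.192
```

Run:
```python
from h import *
to([.6485,-.026,0.207],90,jaw=1)
s=cam("side");save(s,"s23.png",(310,70,430,190),5)
```

```text
t 48.65 TIP [ 0.6486 -0.026   0.2081] toolx 89.9 tilt -2.31,2.56 open 0.192 F [ 0.  0. -1.] q7 0.24
n 1 err [-0.0001  0.     -0.0011] dyaw 0.1
{"dx":-0.0000,"dy":-0.0001,"dz":0.0011,"yaw":-0.001,"jaw":1},
```

View pics/s23.png

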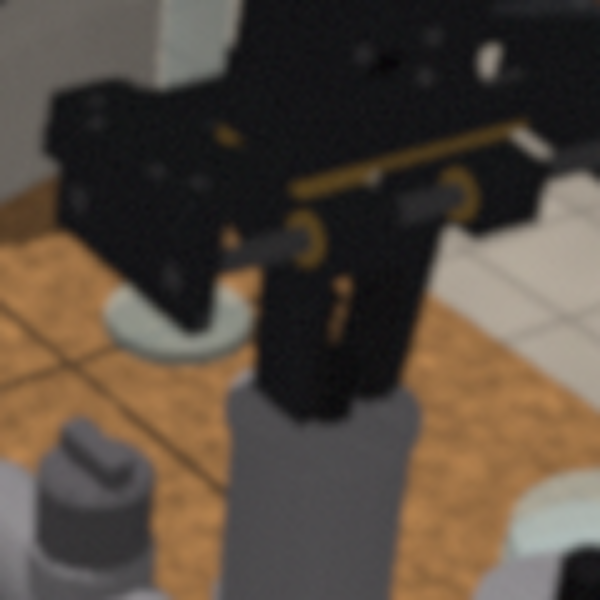

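Call:
play_rows([
  {"dx":0,"dy":0,"dz":0.0005,"yaw":0,"jaw":1},
  {"dx":0,"dy":0,"dz":0,"yaw":0,"jaw":0.4},
  {"dx":0,"dy":0,"dz":0,"yaw":0,"jaw":0.4},
  {"dx":0,"dy":0,"dz":0,"yaw":0,"jaw":0.4},
  {"dx":0,"dy":0,"dz":0,"yaw":0,"jaw":0.4},
])

```text
clock: 49.2
tool_pos: [0.6481, -0.0248, 0.1793]
eef_rot: [0.707, 0.707, 0.002, -0.029]
contact_force: [-0.8, 0.9, -0.2]
opening: 0.534
```

Call:
play_rows([
  {"dx":0.0,"dy":0,"dz":-0.01,"yaw":0,"jaw":0.4},
  {"dx":0.001,"dy":-0.001,"dz":-0.02,"yaw":0,"jaw":0.4},
  {"dx":0.001,"dy":-0.001,"dz":-0.03,"yaw":0,"jaw":0.4},
  {"dx":0.001,"dy":-0.001,"dz":-0.03,"yaw":0,"jaw":0.4},
  {"dx":0,"dy":0,"dz":0,"yaw":0,"jaw":0.4},
])

```text
clock: 49.7
tool_pos: [0.6486, -0.0263, 0.2745]
eef_rot: [0.707, 0.706, 0.002, -0.029]
contact_force: [-0.3, -1.1, -0.6]
opening: 0.598
```

Run:
```python
from h import *
to([.648,-.026,0.3],90,jaw=1)
d=cam("wrist");save(d,"w53.png")
v,u=np.mgrid[150:420,200:440]; P=depthpts(d,np.c_[u.ravel(),v.ravel()])
k=(P[:,2]>.195)&(P[:,2]<.21); q=P[k]; k=np.linalg.norm(q[:,:2]-q[:,:2].mean(0),axis=1)<.028; q=q[k]
A=np.c_[q[:,:2]-q[:,:2].mean(0),np.ones(len(q))]; c=np.linalg.lstsq(A,q[:,2],rcond=None)[0]; print("plate z",c[2].round(4),np.degrees(c[:2]).round(2),q.mean(0).round(4),len(q))
k=(P[:,2]>.217)&(P[:,2]<.23); print("knob",np.median(P[k],0),k.sum())
s=cam("side");save(s,"s24.png",(290,50,470,250),3)
```

```text
t 49.70 TIP [ 0.6497 -0.0276  0.3035] toolx 89.9 tilt -2.24,2.53 open 0.598 F [-0.3 -1.1 -0.6] q7 0.20
n 1 err [-0.0017  0.0016 -0.0035] dyaw 0.1
{"dx":0.0014,"dy":-0.0016,"dz":0.0036,"yaw":-0.002,"jaw":1},
plate z 0.2031 [0.03 0.09] [ 0.6482 -0.0275  0.2031] 5740
knob [ 0.64807802 -0.02551415  0.22267875] 840
```

View pics/s24.png

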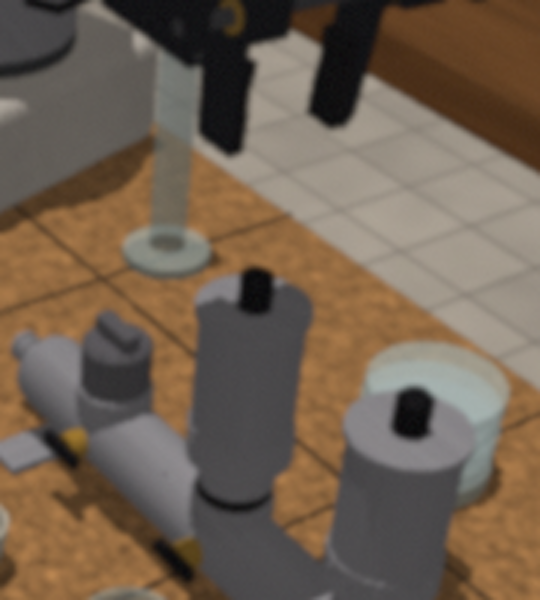

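View pics/w53.png

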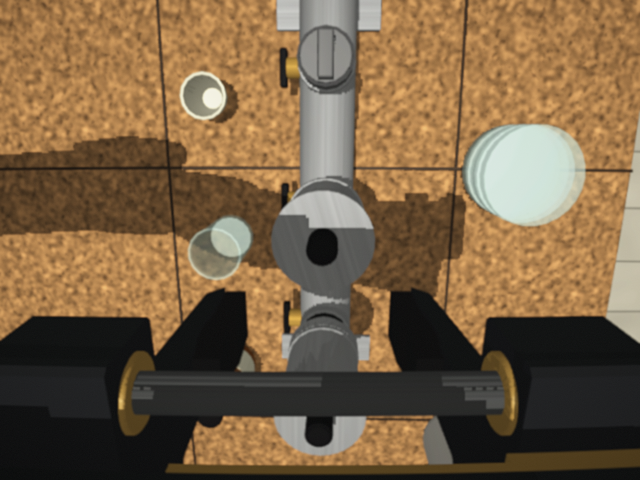

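Run:
```python
from h import *
s=cam("side"); save(s,"s25.png"); a=cv2.imread("pics/side0.png").astype(int); b=s["frame"][:,:,::-1].astype(int)
for n,(x,y) in dict(flask=(240,175),beaker=(332,272),crucible=(281,231),bottle=(389,332)).items():
    print(n, np.abs(a-b)[y-18:y+18,x-14:x+14].mean().round(1))
```

```text
flask 6.1
beaker 5.5
crucible 6.1
bottle 4.2
```

View pics/s25.png

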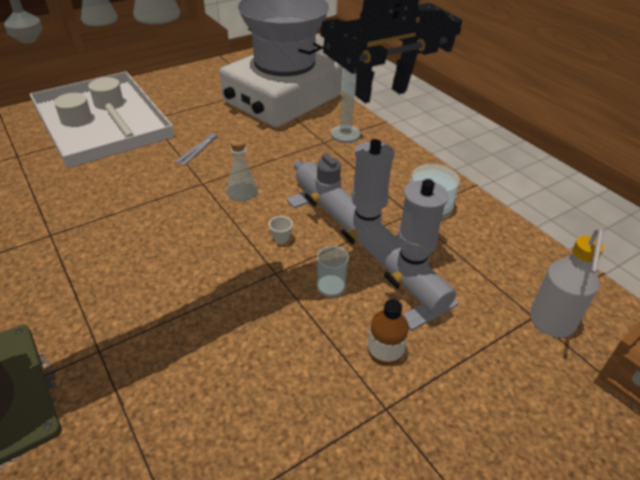

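The unit is complete at (372,190), the same height as its neighbour. The flask (240,175), crucible (281,231), beaker (332,272) and bottle (389,332) are all where they started.

```bash
python3 -c "
from plant import r
print(r.finish_job())"
```

```text
the job is handed in; nothing more can be done
None
```

I placed the ring, base, disc, funnel and lid on the bare middle nozzle in that order, and handed the job in at about 50 s of the 141 s allowed.

**Final checks:**
- **Lid:** its plate top read 203.1 mm above the bench against 203 expected, and was level to about 0.1°.
- **Disc:** its top read 130.6 mm against 130.5 expected, also level to 0.1°.
- **Ring and base:** checked only by eye. The side view shows them seated with no visible gap.
- **Bystanders:** the flask, beaker, crucible and bottle show at their starting pixels in the side picture. I did not take a final top view.
- **Robot:** at hand-in the gripper was clear above the unit, and the readings I printed showed no notable contact force.

**What disagreed or went wrong:**
- **Fingertips:** they sit about 29 mm short of the reported TCP. My first attempt at the ring therefore closed above it without touching it. I allowed for the offset in every later move.
- **Tool tilt:** the tool drifted up to about 4° off vertical during travel. The parts settled level once released.
- **Slope fits:** rough depth fits on the narrow rims showed a slope on the base (1.2°) and on the funnel (2.2°). I put this down to wall and recess points in the fit. The level disc and lid readings disagree with those slopes.

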